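# Get the edge roller out from between the things parked round it

### The arm

A 6-joint arm with a two-finger parallel gripper is mounted at the origin on a cart in front of the work surface, level with it; the furniture and walls round the work are solid. World frame = base frame: x ahead of the robot, y to its left, z up, the work surface at z = 0. Lengths are in m, angles in degrees, forces in N, time in s.
With the tool pointing down it reaches from about 0.375 to 0.9 m from the base axis. Payload 3.1 kg.
Tool frame: the origin (TCP) lies on the centre line of the jaws, within the pads' length; the fingertips stand 8 mm ahead of it and the grasp point (between the pads) lies 11 mm behind it; z points along the fingers, y is the direction in which the jaws open and shut (so a half turn about z gives the same grasp; the last joint's range is limited). The gripper opens to 87 mm and grips with 3 to 60 N. Pads are 19 mm wide; open, the fingers measure 117 mm over their backs; the gripper's body (75 mm by 190 mm) begins 51 mm behind the grasp point.
Start: joints at [-80.472, 30.224, 82.088, -0, 67.689, -10.227], TCP at [0.211, -0.588, 0.231] pointing down, gripper open.
Joint ranges: [-176.69, 176.69], [-43.24, 126.21], [12.49, 139.97], [-82, 262], [0, 151.66], [-163.58, 163.58]. Speed limits (degrees/s): [159.86, 159.86, 180, 180, 180, 180].

### API

Orientations are given as a 3x3 rotation matrix whose columns are the frame's x, y, z axes.
In Python, from rig import * gives the robot as it stands. The module is installed in compiled form; this text tells all that it offers.
- The arm moves only by the tool arm_command, never from a script. Its argument "commands" is a list of rows, each an object with "translation": the shift along the tool's x, y, z scaled (see below), a list of three; "dr": the turn, a rotation vector about the tool's x, y, z scaled (see below), a list of three; "jaw": the closure, from 0 (fully open) to 1 (shut). In form: [{"translation": [x, y, z], "dr": [ax, ay, az], "jaw": jaw}, ...]. A call has 1 to 12 rows; each row shifts and turns the commanded pose from where the row before left it, along the tool's axes as they then stand; what a row does not reach is not made up. The controller multiplies each number of a shift by 25 mm and each number of a turn by 6 degrees. A row lasts 1/12 s, in which the tool goes at most 41.7 mm and 7.16 degrees, less where a joint would pass 70% of its speed; a pose out of reach is approached as far as the arm can. A call with a number of a shift or a turn outside -1 to 1 is refused whole. A call with a gripper value outside its range is refused whole. The fingers move at their own pace and stop on an object; the grip force is fixed at half the most. Time passes only in rows, so rows that do not move let the fingers close. It gives the time, the measured TCP pose, the force and the opening at its end, in the units of the state.
- read_state(): the state, without advancing time (a new reading comes with each control period).
- capture(name): name is "side" or "top" or "wrist"; returns (picture, depth): 400x640x3 uint8, red, green, blue; 400x640 float32, m along the optical axis (not along the pixel's ray), 0 where there is no reading.
- camera_model(name): a dict with "intrinsics" (3x3 intrinsics, pixels), "pose" (4x4, takes a point from camera to world coordinates); the wrist camera has in their place "mount" (4x4, takes a point from camera to tool coordinates, whose origin is the TCP and whose axes are the flange's). Camera axes: x right, y down, z forward; pixel columns grow to the right and rows downward; lengths in m; the calibration is good to about 2 mm. The wrist camera is an equidistant fisheye: a pixel r from the principal point sees the ray r / f radians off the axis. A picture is of the moment at which its call begins: read the wrist's pose just before it. camera_model takes no time and is no camera call.
- hand_in(): hands the job in, once; it reports no verdict.
The state is a dict: "time_s": time; "joint_positions": joint angles; "qvel": joint speeds; "tau": joint torques, N m; "position": TCP position; "tcp_rot": TCP orientation; "force": force on the tool from outside, world axes, zero at the start; "moment": the same for the moment, N m; "opening": opening from 0.0 (shut) to 1.0 (fully open).
Only numpy, scipy, OpenCV 4.12 (cv2) and the standard library are available. Lean on these libraries where they do the work, as an engineer would, in place of code of your own. Each camera call takes 0.05 s, during which the arm holds its last target.

### The job

The steel edge roller stands hemmed in on the wooden tool stand: clear the spool, the flat tin and the brass weight on to the cork mat, so that all three stand upright on it side by side, then stand the roller upright in the middle of the brass plate. With the roller there, put the three things back where each of them stood at first, the tin and the weight at their own ends of the stand and the spool upright in the middle of the tin. Do not disturb the pincers and the brush.

Things in the scene. Friction and masses are not known exactly. Their poses are not given: they have to be found in the camera images.
- tool_stand: fixed wooden stand: pale board 190 (x) x 100 (y) x 8 mm; origin: centre of its underside. The roller stands at its centre between two upright cheeks, 30 mm long in x, 8 mm thick, centred at y = +-25 mm, tops 64 mm above the bench. Tin and weight stand on dark inlays at x = +-54 mm, y = 0, which at which end varies; with both gone the roller can be gripped from above, fingers closing along x
- roller_mid (a point): the steel edge roller, loose: a round grey metal tool 27 mm across and 62 mm high, standing on its end, 0.12 kg. The point is its centre, 31 mm above its foot; z is its long axis, up; its worn foot lets it lean up to 5 degrees as it stands
- tin_mid (a point): the flat round polish tin, loose: 63 mm across and 19 mm high, with a small turning key that sticks out 6 mm at its -y side, 0.06 kg. The point is the centre of the round, 9.5 mm above its underside; z is up. Its yaw is arbitrary
- weight_mid (a point): the brass weight, loose: a ball-shaped, dull dark brass knob with a flat foot, 56 mm across and 54 mm high, 0.28 kg. The point is its centre, 27 mm above its foot; z is up
- spool_mid (a point): the wooden spool of pale thread, loose: 42 mm across and 55 mm high, 0.045 kg, standing at first on the middle of the flat tin. The point is its centre, 27.5 mm above its foot; z is up
- bench_mat: the cork mat, fixed on the bench: 200 (its x) x 110 (its y) x 4 mm. Origin: centre of its underside. Side area for the three things
- brass_rest: the flat brass plate, fixed on the bench: 54 (its x) x 68 (its y) x 5 mm. Origin: centre of its underside. The roller's goal
- pincers: bystander: steel pincers lying on the bench, 78 x 164 x 18 mm. Origin: centre of the underside. Leave alone
- shine_brush: bystander: wooden shoe brush lying on the bench, 109 x 133 x 37 mm. Origin: centre of the underside. Leave alone. Behind it stands a fixed iron machine, 240 mm high, its front at world x = 0.61 m, from y = -0.27 to -0.03 m: carry things past in front of it

How it is judged:
By the outcome, as a careful person would: the job done as asked, in the order asked, and still so for the second after the job is handed in, with the robot touching nothing.
It also fails if it takes over 147 s, if anything falls off the work surface, if the arm or the gripper's body presses on something with over 40 N, if the wrist force passes 120 N, or if a joint passes its speed limit or range.

## Working session

There is one attempt and no reset: what is moved stays moved. The work goes in short steps, Python scripts to look and compute and a tool call to move; the robot and the scene stay as the last step left them, time stands still between calls to the robot, and variables do not carry over. Pictures are saved under pics/ and viewed, and the job is handed in when it is done.

Besides the shell and the picture viewer there is one more tool, called after "Emit:" as name([rows], argument=value, ...), one row to a line, values as JSON. arm_command: Moves the arm, as the interface text tells. Its arguments: {"type":"object","properties":{"commands":{"type":"array"}},"required":["commands"]}

```bash
mkdir -p pics; ls
python3 - <<'E'
from rig import *
import cv2, numpy as np
s=read_state(); print({k:np.round(v,3).tolist() for k,v in s.items()})
for n in ["side","top","wrist"]:
    m=camera_model(n); print(n,{k:np.round(v,4).tolist() for k,v in m.items()})
for n in ["side","top"]:
    p,d=capture(n); cv2.imwrite(f"pics/{n}0.png",p[:,:,::-1]); np.save(f"{n}0.npy",d); np.save(f"{n}0p.npy",p)
E
```

```text
pics
{'time_s': 0.0, 'joint_positions': [-80.471, 30.278, 82.158, 0.0, 67.688, -10.229], 'qvel': [0.046, 0.036, -0.01, 0.034, -0.016, 0.071], 'tau': [-0.001, -44.004, -17.659, 0.063, 0.058, -0.0], 'position': [0.211, -0.587, 0.23], 'tcp_rot': [[0.941, 0.338, -0.0], [0.338, -0.941, 0.002], [0.0, -0.002, -1.0]], 'force': [0.119, 0.052, -1.005], 'moment': [-0.014, 0.008, 0.015], 'opening': 0.994}
side {'intrinsics': [[495.9293, 0.0, 321.1263], [0.0, 495.9293, 206.6397], [0.0, 0.0, 1.0]], 'pose': [[-0.9959, 0.0611, -0.0661, 0.5522], [0.09, 0.6584, -0.7473, 0.8979], [-0.0022, -0.7502, -0.6612, 0.8563], [0.0, 0.0, 0.0, 1.0]]}
top {'intrinsics': [[468.7831, 0.0, 317.8805], [0.0, 468.7831, 193.0001], [0.0, 0.0, 1.0]], 'pose': [[0.0299, -0.9983, 0.0501, 0.4268], [-0.999, -0.0314, -0.0304, 0.0123], [0.0319, -0.0492, -0.9983, 1.2622], [0.0, 0.0, 0.0, 1.0]]}
wrist {'intrinsics': [[309.7069, 0.0, 312.2558], [0.0, 309.7069, 195.7164], [0.0, 0.0, 1.0]], 'mount': [[0.0004, -0.9527, -0.3038, 0.0837], [1.0, 0.0005, -0.0003, -0.0], [0.0005, -0.3038, 0.9527, -0.1542], [0.0, 0.0, 0.0, 1.0]]}
```

View pics/side0.png

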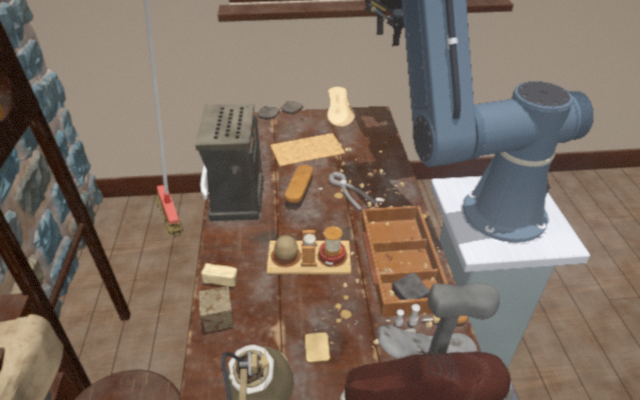

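View pics/top0.png

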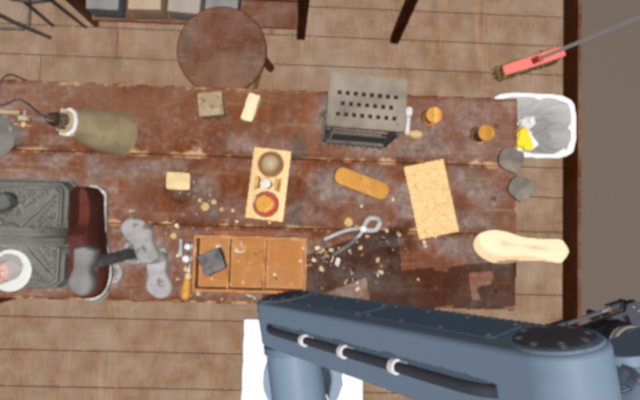

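The top view shows the stand at about (268,185), mat (431,199), plate (178,181), brush (362,182) and pincers (355,232). The spool is on the tin at the near end (265,205), and the weight is at the far end (270,162). I'll enlarge next.

```bash
cat > h.py <<'E'
import numpy as np, cv2
from rig import *
def cloud(n,d):
    m=camera_model(n);K=m["intrinsics"];T=np.array(m["pose"]);K=np.array(K)
    v,u=np.mgrid[0:400,0:640]
    P=np.stack([(u-K[0,2])/K[0,0]*d,(v-K[1,2])/K[1,1]*d,d],-1)
    return P@T[:3,:3].T+T[:3,3]
def ray(n,u,v,z):
    m=camera_model(n);K=np.array(m["intrinsics"]);T=np.array(m["pose"])
    r=T[:3,:3]@np.array([(u-K[0,2])/K[0,0],(v-K[1,2])/K[1,1],1]);o=T[:3,3]
    return o+r*(z-o[2])/r[2]
def proj(n,p):
    m=camera_model(n);K=np.array(m["intrinsics"]);T=np.array(m["pose"])
    q=T[:3,:3].T@(np.array(p)-T[:3,3]);return (K@q/q[2])[:2]
def crop(p,name,x0,y0,x1,y1,k):
    c=cv2.resize(p[y0:y1,x0:x1],None,fx=k,fy=k,interpolation=cv2.INTER_CUBIC);cv2.imwrite(f"pics/{name}.png",c[:,:,::-1])
E
python3 - <<'E'
from h import *
t=np.load("top0p.npy");s=np.load("side0p.npy")
crop(t,"tc1",150,140,310,230,5);crop(t,"tc2",310,140,470,260,5);crop(s,"sc1",255,215,365,285,7)
d=np.load("top0.npy");C=cloud("top",d)
for uv in [(178,181),(268,185),(240,250),(431,199),(270,162),(265,205),(362,182)]:
    print(uv,C[uv[1],uv[0]].round(4))
E
```

```text
(178, 181) [0.5101 0.3472 0.0068]
(268, 185) [0.5028 0.1031 0.0736]
(240, 250) [0.332  0.1763 0.0058]
(431, 199) [ 0.4832 -0.3319  0.0071]
(270, 162) [0.5625 0.1008 0.0647]
(265, 205) [0.4517 0.1082 0.0824]
(362, 182) [ 0.521  -0.1402  0.0362]
```

View pics/tc1.png

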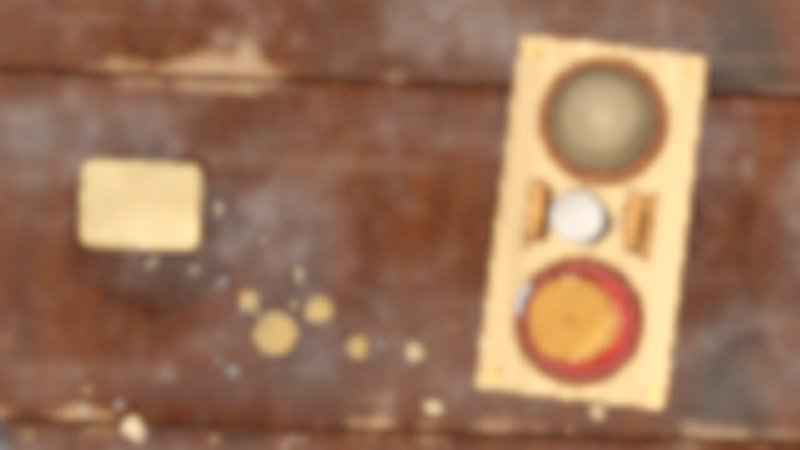

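View pics/tc2.png

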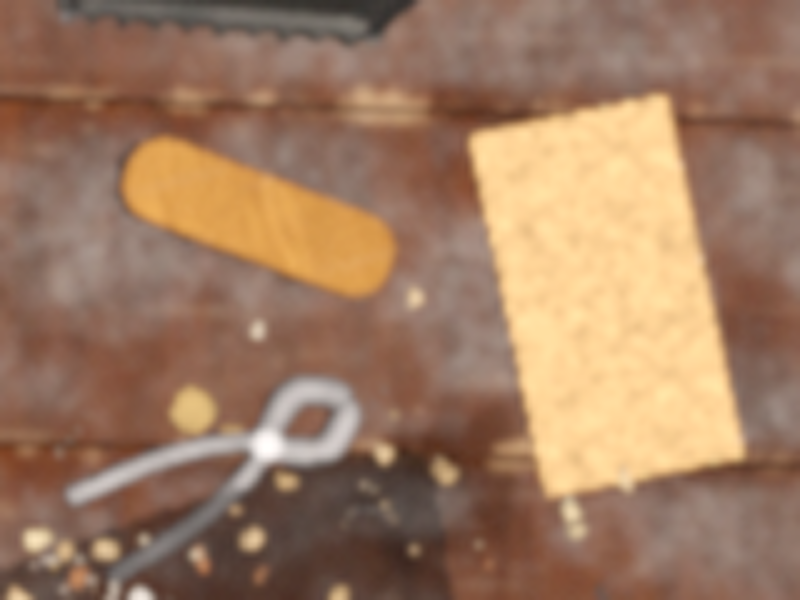

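View pics/sc1.png

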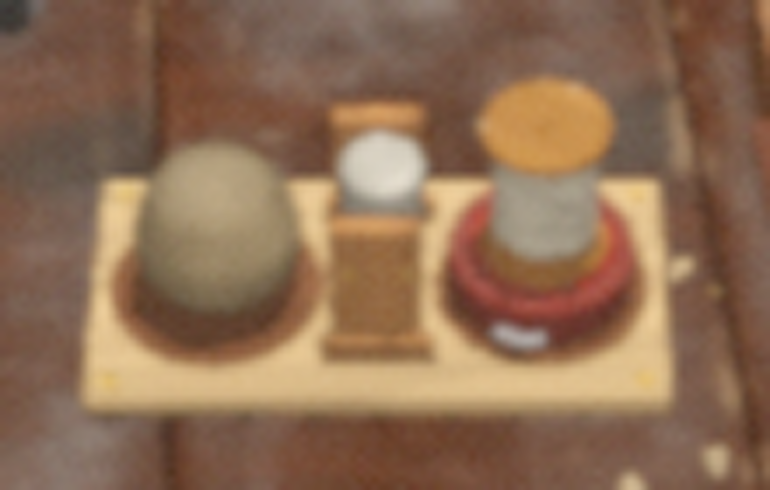

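Run:
```python
from h import *
def T(x,y,o): return x/5+o[0]-.4,y/5+o[1]-.4
def S(x,y): return x/7+255-.43,y/7+215-.43
o1=(150,140);o2=(310,140)
def rep(name,pts,o,z):
    P=np.array([ray("top",*T(*p,o),z) for p in pts]);c=P.mean(0)
    a=(P[0]+P[1]-P[2]-P[3]);print(name,c.round(4),"long yaw",np.degrees(np.arctan2(a[1],a[0])).round(2),[np.linalg.norm(P[i]-P[i-1]).round(4) for i in range(4)])
rep("stand",[(522,35),(708,58),(666,410),(476,388)],o1,.008)
rep("plate",[(78,157),(204,157),(204,250),(78,250)],o1,.005)
rep("mat",[(470,133),(668,94),(745,457),(548,497)],o2,.004)
P=np.array([ray("side",*S(*p),.008) for p in [(100,180),(660,180),(672,408),(84,408)]]);print("stand side",P.mean(0).round(4),P.round(3).tolist())
print("spool top",ray("top",*T(570,320,o1),.082),ray("side",*S(546,125),.082))
print("roller top",ray("top",*T(580,217,o1),.070),ray("side",*S(383,165),.070))
print("tin",ray("top",*T(580,320,o1),.020), "key",ray("top",*T(522,297,o1),.0175),"keyside",ray("side",*S(518,336),.0175))
print("weight",ray("top",*T(604,118,o1),.035),ray("side",*S(217,228),.035))
for n in("top","side"):
    C=cloud(n,np.load(n+"0.npy"))
    m=(C[...,2]>.045)&(abs(C[...,0]-.5)<.12)&(abs(C[...,1]-.1)<.06)
    for nm,c in [("spool",(.45,.108)),("weight",(.56,.1)),("roller",(.503,.103))]:
        mm=m&(np.hypot(C[...,0]-c[0],C[...,1]-c[1])<.024)&(C[...,2]>(.075 if nm=="spool" else .05))
        print(n,nm,mm.sum(),C[mm].mean(0).round(4),C[mm].min(0).round(4),C[mm].max(0).round(4))
```

```text
stand [0.5097 0.1076 0.008 ] long yaw -5.07 [np.float64(0.1905), np.float64(0.1004), np.float64(0.1901), np.float64(0.1016)]
plate [0.5121 0.3483 0.005 ] long yaw 2.55 [np.float64(0.0496), np.float64(0.0666), np.float64(0.0497), np.float64(0.0665)]
mat [ 0.4847 -0.3332  0.004 ] long yaw 13.18 [np.float64(0.2009), np.float64(0.1108), np.float64(0.201), np.float64(0.1097)]
stand side [0.5118 0.1095 0.008 ] [[0.603, 0.049, 0.008], [0.412, 0.067, 0.008], [0.422, 0.169, 0.008], [0.61, 0.152, 0.008]]
spool top [0.4551538  0.11185165 0.082     ] [0.45724209 0.11180563 0.082     ]
roller top [0.50791773 0.10966124 0.07      ] [0.50958964 0.11297221 0.07      ]
tin [0.45680415 0.11181619 0.02      ] key [0.46809182 0.14303871 0.0175    ] keyside [0.46883021 0.14255334 0.0175    ]
weight [0.56270334 0.10181729 0.035     ] [0.56393661 0.10206217 0.035     ]
top spool 199 [0.4532 0.1119 0.0821] [0.434  0.093  0.0761] [0.4721 0.1309 0.0874]
top weight 217 [0.5607 0.1025 0.0575] [0.5402 0.0808 0.0501] [0.5821 0.1224 0.067 ]
top roller 129 [0.5061 0.1041 0.067 ] [0.492  0.081  0.0501] [0.5207 0.1241 0.0742]
side spool 177 [0.4544 0.1115 0.0822] [0.4356 0.0893 0.0776] [0.4735 0.1313 0.0859]
side weight 202 [0.5617 0.1073 0.0577] [0.5415 0.0834 0.05  ] [0.5824 0.1237 0.0657]
side roller 179 [0.5082 0.1065 0.0653] [0.4943 0.0806 0.0504] [0.522  0.1255 0.0737]
```

```bash
cat >> h.py <<'E'
def yawof(R): return np.degrees(np.arctan2(R[1,1],R[0,1]))
def go(*wps, yaw=None, step=23, start=None):
    """wps (x,y,z); prints rows in tool units from the current pose (tool yaw after turn if given)"""
    s=read_state();R=np.array(s["tcp_rot"]);p=np.array(s["position"]) if start is None else np.array(start)
    y0=yawof(R);print("t",round(s["time_s"],2),"pos",p.round(4),"yaw",round(y0,2),"zaxis",R[:,2].round(4),"open",round(s["opening"],3),"F",np.round(s["force"],1))
    if yaw is not None:
        # world yaw +a = tool z -a
        a=-(yaw-y0);print(" turn dr z total",round(a/6,3))
        c=np.radians(yaw); R=np.array([[np.cos(c+np.pi/2),np.cos(c),0],[np.sin(c+np.pi/2),np.sin(c),0],[0,0,-1]])
    for w in wps:
        t=R.T@(np.array(w)-p)*1000;n=max(1,int(np.ceil(np.abs(t).max()/step)))
        print(" ",n,"rows of",(t/n/25).round(3).tolist());p=np.array(w)
E
python3 - <<'E'
from h import *
go((.45,-.25,.2),(.456,.112,.16),(.456,.112,.045),yaw=-65)
E
```

```text
t 0.1 pos [ 0.2112 -0.5876  0.2297] yaw -70.25 zaxis [-3.0e-04  1.9e-03 -1.0e+00] open 0.998 F [ 0.6 -0.5 -0.4]
 turn dr z total -0.874
  16 rows of [0.898, -0.513, 0.074]
  15 rows of [0.422, -0.868, 0.107]
  5 rows of [0.0, 0.0, 0.92]
```

Emit:
arm_command([
  {"translation":[0,0,0],"dr":[0,0,-0.874],"jaw":0},
  {"translation":[0.898,-0.513,0.074],"dr":[0,0,0],"jaw":0},
  {"translation":[0.898,-0.513,0.074],"dr":[0,0,0],"jaw":0},
  {"translation":[0.898,-0.513,0.074],"dr":[0,0,0],"jaw":0},
  {"translation":[0.898,-0.513,0.074],"dr":[0,0,0],"jaw":0},
  {"translation":[0.898,-0.513,0.074],"dr":[0,0,0],"jaw":0},
  {"translation":[0.898,-0.513,0.074],"dr":[0,0,0],"jaw":0},
  {"translation":[0.898,-0.513,0.074],"dr":[0,0,0],"jaw":0},
  {"translation":[0.898,-0.513,0.074],"dr":[0,0,0],"jaw":0},
  {"translation":[0.898,-0.513,0.074],"dr":[0,0,0],"jaw":0},
  {"translation":[0.898,-0.513,0.074],"dr":[0,0,0],"jaw":0},
  {"translation":[0.898,-0.513,0.074],"dr":[0,0,0],"jaw":0},
])

```text
time_s: 1.1
position: [0.3759, -0.3546, 0.2098]
tcp_rot: [[0.906, 0.422, -0.0], [0.422, -0.906, 0.001], [-0.0, -0.001, -1.0]]
force: [1.2, 0.3, -0.5]
opening: 1.002
```

Emit:
arm_command([
  {"translation":[0.898,-0.513,0.074],"dr":[0,0,0],"jaw":0},
  {"translation":[0.898,-0.513,0.074],"dr":[0,0,0],"jaw":0},
  {"translation":[0.898,-0.513,0.074],"dr":[0,0,0],"jaw":0},
  {"translation":[0.898,-0.513,0.074],"dr":[0,0,0],"jaw":0},
  {"translation":[0.898,-0.513,0.074],"dr":[0,0,0],"jaw":0},
  {"translation":[0.422,-0.868,0.107],"dr":[0,0,0],"jaw":0},
  {"translation":[0.422,-0.868,0.107],"dr":[0,0,0],"jaw":0},
  {"translation":[0.422,-0.868,0.107],"dr":[0,0,0],"jaw":0},
  {"translation":[0.422,-0.868,0.107],"dr":[0,0,0],"jaw":0},
  {"translation":[0.422,-0.868,0.107],"dr":[0,0,0],"jaw":0},
  {"translation":[0.422,-0.868,0.107],"dr":[0,0,0],"jaw":0},
  {"translation":[0.422,-0.868,0.107],"dr":[0,0,0],"jaw":0},
])

```text
time_s: 2.1
position: [0.4525, -0.0803, 0.1819]
tcp_rot: [[0.906, 0.422, -0.001], [0.422, -0.906, 0.0], [-0.0, -0.0, -1.0]]
force: [0.5, -0.1, -0.4]
opening: 1.004
```

Emit:
arm_command([
  {"translation":[0.422,-0.868,0.107],"dr":[0,0,0],"jaw":0},
  {"translation":[0.422,-0.868,0.107],"dr":[0,0,0],"jaw":0},
  {"translation":[0.422,-0.868,0.107],"dr":[0,0,0],"jaw":0},
  {"translation":[0.422,-0.868,0.107],"dr":[0,0,0],"jaw":0},
  {"translation":[0.422,-0.868,0.107],"dr":[0,0,0],"jaw":0},
  {"translation":[0.422,-0.868,0.107],"dr":[0,0,0],"jaw":0},
  {"translation":[0.422,-0.868,0.107],"dr":[0,0,0],"jaw":0},
  {"translation":[0.422,-0.868,0.107],"dr":[0,0,0],"jaw":0},
])

```text
time_s: 2.77
position: [0.4556, 0.1127, 0.1605]
tcp_rot: [[0.906, 0.423, -0.001], [0.423, -0.906, -0.0], [-0.001, -0.0, -1.0]]
force: [0.0, 0.2, 0.3]
opening: 1.004
```

Run:
```python
from h import *
go((.456,.112,.045))
p,d=capture("wrist");cv2.imwrite("pics/w1.png",p[:,:,::-1])
```

```text
t 2.77 pos [0.4556 0.1127 0.1605] yaw -65.0 zaxis [-6.e-04 -0.e+00 -1.e+00] open 1.004 F [0.  0.2 0.3]
  6 rows of [0.001, 0.005, 0.77]
```

View pics/w1.png

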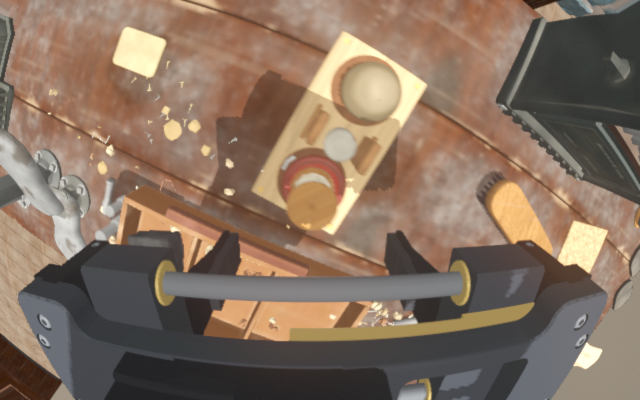

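The spool (312,203) is centred between the fingers, and the tin's key at (288,160) is clear of the jaw line. A quick fisheye cross-check first.

```bash
cat >> h.py <<'E'
def wray(u,v,z,pos=None,R=None):
    m=camera_model("wrist");K=np.array(m["intrinsics"]);M=np.array(m["mount"])
    s=read_state();pos=np.array(s["position"] if pos is None else pos);R=np.array(s["tcp_rot"] if R is None else R)
    a=np.array([u-K[0,2],v-K[1,2]])/K[0,0];th=np.linalg.norm(a);k=np.sin(th)/th if th>0 else 1
    r=R@(M[:3,:3]@np.array([a[0]*k,a[1]*k,np.cos(th)]));o=pos+R@M[:3,3]
    return o+r*(z-o[2])/r[2]
E
python3 - <<'E'
from h import *
print("spool",wray(312,204,.082),"roller",wray(340,145,.070),"weight",wray(369,91,.035))
print("stand",np.mean([wray(*p,.008) for p in [(345,32),(426,87),(336,235),(254,191)]],0))
print("plate",wray(139,52,.005))
E
```

```text
spool [0.45731656 0.11753307 0.082     ] roller [0.50792527 0.11668937 0.07      ] weight [0.5606339  0.10984465 0.035     ]
stand [0.50898716 0.11089716 0.008     ]
plate [0.50976952 0.35040602 0.005     ]
```

Emit:
arm_command([
  {"translation":[0,0,0.77],"dr":[0,0,0],"jaw":0},
  {"translation":[0,0,0.77],"dr":[0,0,0],"jaw":0},
  {"translation":[0,0,0.77],"dr":[0,0,0],"jaw":0},
  {"translation":[0,0,0.77],"dr":[0,0,0],"jaw":0},
])

```text
time_s: 3.15
position: [0.456, 0.1116, 0.0831]
tcp_rot: [[0.906, 0.423, 0.0], [0.423, -0.906, -0.0], [0.0, 0.0, -1.0]]
force: [0.8, 0.2, -0.3]
opening: 1.005
```

Emit:
arm_command([
  {"translation":[0.04,-0.06,0.77],"dr":[0,0,0],"jaw":0},
  {"translation":[0,0,0.75],"dr":[0,0,0],"jaw":0.3},
  {"translation":[0,0,0],"dr":[0,0,0],"jaw":0.8},
  {"translation":[0,0,0],"dr":[0,0,0],"jaw":1},
  {"translation":[0,0,0],"dr":[0,0,0],"jaw":1},
  {"translation":[0,0,0],"dr":[0,0,0],"jaw":1},
  {"translation":[0,0,0],"dr":[0,0,0],"jaw":1},
  {"translation":[0,0,0],"dr":[0,0,0],"jaw":1},
  {"translation":[0,0,0],"dr":[0,0,0],"jaw":1},
  {"translation":[0,0,0],"dr":[0,0,0],"jaw":1},
])

```text
time_s: 3.98
position: [0.4567, 0.1132, 0.0465]
tcp_rot: [[0.906, 0.423, 0.001], [0.423, -0.906, -0.0], [0.001, 0.001, -1.0]]
force: [0.2, -0.9, 4.9]
opening: 0.477
```

Run:
```python
from h import *
go((.456,.112,.13))
p,d=capture("wrist");crop(p,"w2",180,100,460,320,2.8)
p,d=capture("side");crop(p,"s2",255,195,365,285,7)
```

```text
t 3.98 pos [0.4567 0.1132 0.0465] yaw -65.0 zaxis [ 0.0015 -0.     -1.    ] open 0.477 F [ 0.2 -0.9  4.9]
  4 rows of [-0.01, 0.009, -0.835]
```

View pics/s2.png

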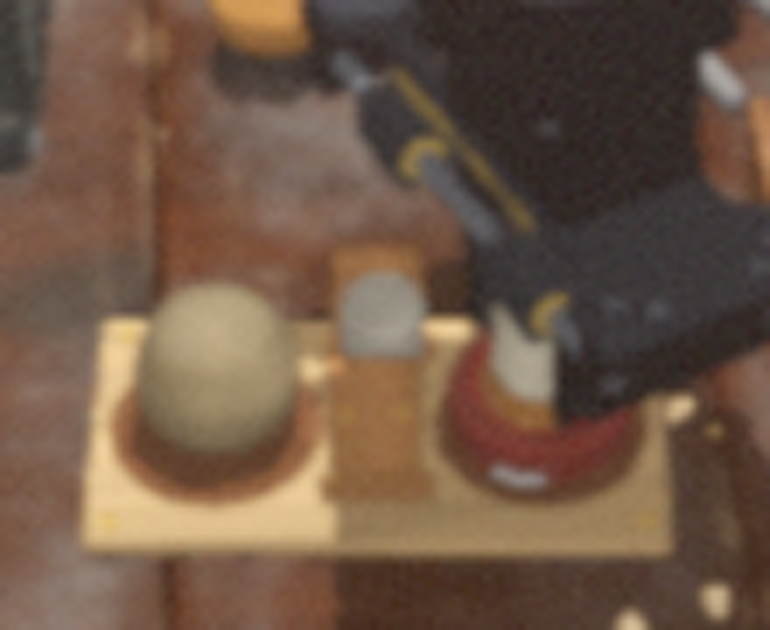

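View pics/w2.png

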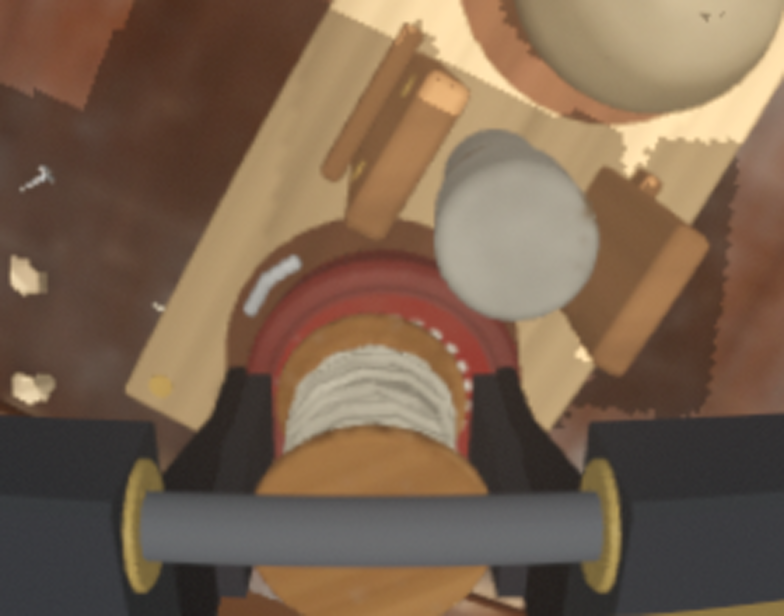

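Run:
```python
from h import *
go((.457,.113,.135),(.485,-.333,.10),(.485,-.333,.025),step=24)
```

```text
t 4.08 pos [0.4567 0.1133 0.0465] yaw -64.99 zaxis [ 0.0014 -0.     -1.    ] open 0.473 F [-0.6 -0.5  6.5]
  4 rows of [0.003, 0.004, -0.885]
  18 rows of [-0.363, 0.924, 0.078]
  4 rows of [-0.001, -0.0, 0.75]
```

Emit:
arm_command([
  {"translation":[0,0,-0.885],"dr":[0,0,0],"jaw":1},
  {"translation":[0,0,-0.885],"dr":[0,0,0],"jaw":1},
  {"translation":[0,0,-0.885],"dr":[0,0,0],"jaw":1},
  {"translation":[0,0,-0.885],"dr":[0,0,0],"jaw":1},
  {"translation":[-0.363,0.924,0.078],"dr":[0,0,0],"jaw":1},
  {"translation":[-0.363,0.924,0.078],"dr":[0,0,0],"jaw":1},
  {"translation":[-0.363,0.924,0.078],"dr":[0,0,0],"jaw":1},
  {"translation":[-0.363,0.924,0.078],"dr":[0,0,0],"jaw":1},
  {"translation":[-0.363,0.924,0.078],"dr":[0,0,0],"jaw":1},
  {"translation":[-0.363,0.924,0.078],"dr":[0,0,0],"jaw":1},
  {"translation":[-0.363,0.924,0.078],"dr":[0,0,0],"jaw":1},
  {"translation":[-0.363,0.924,0.078],"dr":[0,0,0],"jaw":1},
])

```text
time_s: 5.08
position: [0.4682, -0.086, 0.1186]
tcp_rot: [[0.906, 0.422, -0.0], [0.422, -0.906, 0.0], [-0.0, -0.0, -1.0]]
force: [-0.3, -0.0, -0.7]
opening: 0.471
```

Emit:
arm_command([
  {"translation":[-0.363,0.924,0.078],"dr":[0,0,0],"jaw":1},
  {"translation":[-0.363,0.924,0.078],"dr":[0,0,0],"jaw":1},
  {"translation":[-0.363,0.924,0.078],"dr":[0,0,0],"jaw":1},
  {"translation":[-0.363,0.924,0.078],"dr":[0,0,0],"jaw":1},
  {"translation":[-0.363,0.924,0.078],"dr":[0,0,0],"jaw":1},
  {"translation":[-0.363,0.924,0.078],"dr":[0,0,0],"jaw":1},
  {"translation":[-0.363,0.924,0.078],"dr":[0,0,0],"jaw":1},
  {"translation":[-0.363,0.924,0.078],"dr":[0,0,0],"jaw":1},
  {"translation":[-0.363,0.924,0.078],"dr":[0,0,0],"jaw":1},
  {"translation":[-0.363,0.924,0.078],"dr":[0,0,0],"jaw":1},
])

```text
time_s: 5.92
position: [0.4835, -0.3335, 0.0989]
tcp_rot: [[0.906, 0.422, -0.001], [0.422, -0.906, 0.001], [-0.0, -0.001, -1.0]]
force: [1.4, 0.5, -0.0]
opening: 0.478
```

Run:
```python
from h import *
go((.485,-.333,.025))
p,d=capture("wrist");crop(p,"w3",120,50,520,350,2)
```

```text
t 5.92 pos [ 0.4835 -0.3335  0.0989] yaw -65.01 zaxis [-6.e-04  7.e-04 -1.e+00] open 0.478 F [ 1.4  0.5 -0. ]
  4 rows of [0.016, 0.002, 0.739]
```

View pics/w3.png

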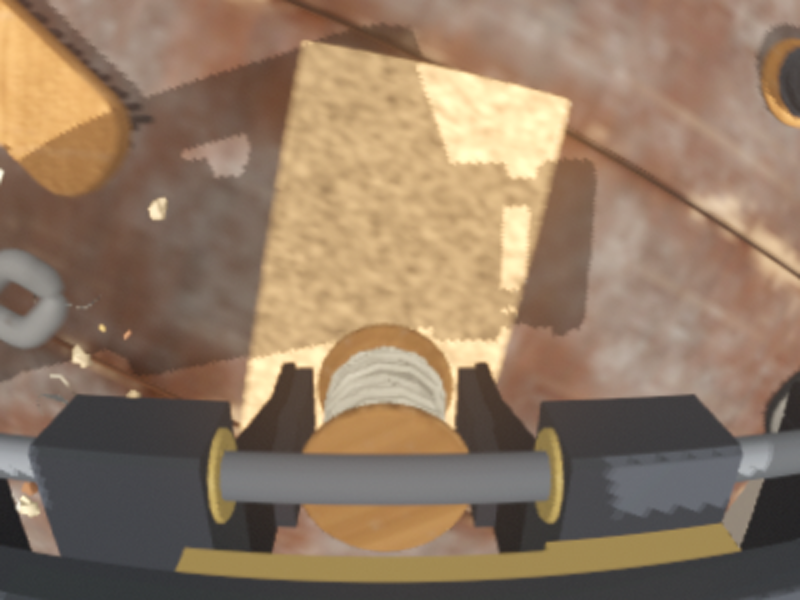

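The spool hangs upright at about (385,470) over the middle of the mat. I'll lower, release and rise.

Emit:
arm_command([
  {"translation":[0.04,0,0.74],"dr":[0,0,0],"jaw":1},
  {"translation":[0,0,0.74],"dr":[0,0,0],"jaw":1},
  {"translation":[0,0,0.74],"dr":[0,0,0],"jaw":1},
  {"translation":[0,0,0.5],"dr":[0,0,0],"jaw":1},
  {"translation":[0,0,0.22],"dr":[0,0,0],"jaw":1},
  {"translation":[0,0,0.05],"dr":[0,0,0],"jaw":1},
  {"translation":[0,0,0],"dr":[0,0,0],"jaw":1},
])

```text
time_s: 6.55
position: [0.4849, -0.3321, 0.0244]
tcp_rot: [[0.906, 0.423, -0.0], [0.423, -0.906, 0.0], [-0.0, -0.0, -1.0]]
force: [0.6, 0.2, -1.2]
opening: 0.475
```

Emit:
arm_command([
  {"translation":[0,0,0.04],"dr":[0,0,0],"jaw":1},
  {"translation":[0,0,0],"dr":[0,0,0],"jaw":0.5},
  {"translation":[0,0,0],"dr":[0,0,0],"jaw":0.3},
  {"translation":[0,0,0],"dr":[0,0,0],"jaw":0.2},
  {"translation":[0,0,0],"dr":[0,0,0],"jaw":0.1},
  {"translation":[0,0,0],"dr":[0,0,0],"jaw":0},
  {"translation":[0,0,-0.4],"dr":[0,0,0],"jaw":0},
  {"translation":[0,0,-0.8],"dr":[0,0,0],"jaw":0},
  {"translation":[0,0,-0.9],"dr":[0,0,0],"jaw":0},
  {"translation":[0,0,-0.9],"dr":[0,0,0],"jaw":0},
  {"translation":[0,0,-0.9],"dr":[0,0,0],"jaw":0},
])

```text
time_s: 7.47
position: [0.4847, -0.3321, 0.1226]
tcp_rot: [[0.906, 0.423, 0.0], [0.423, -0.906, -0.0], [0.0, 0.0, -1.0]]
force: [0.2, -0.1, -0.6]
opening: 0.987
```

Run:
```python
from h import *
go((.457,.113,.12))
p,d=capture("side");crop(p,"s4",255,215,365,285,7);crop(p,"s4m",250,110,370,190,6)
p,d=capture("top");crop(p,"t4",150,140,310,230,5)
```

```text
t 7.47 pos [ 0.4847 -0.3321  0.1226] yaw -65.0 zaxis [ 0. -0. -1.] open 0.987 F [ 0.2 -0.1 -0.6]
  19 rows of [0.343, -0.874, 0.005]
```

View pics/s4m.png

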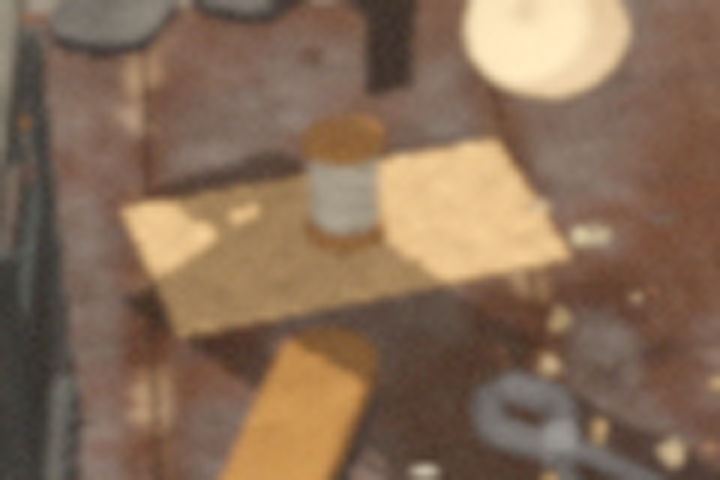

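View pics/t4.png

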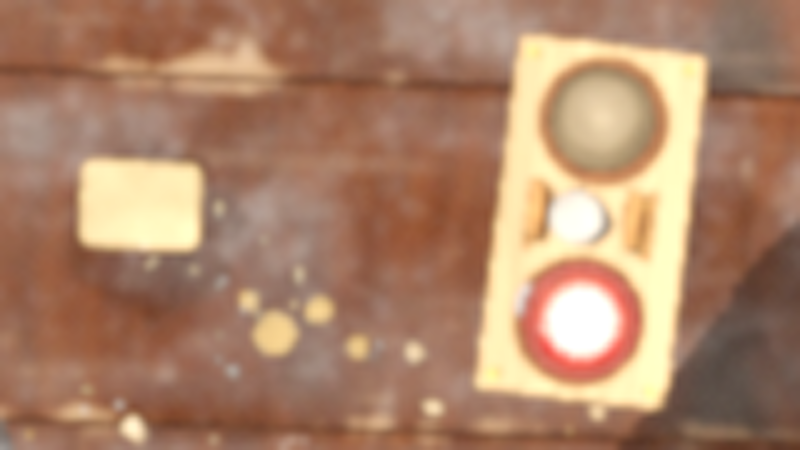

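View pics/s4.png

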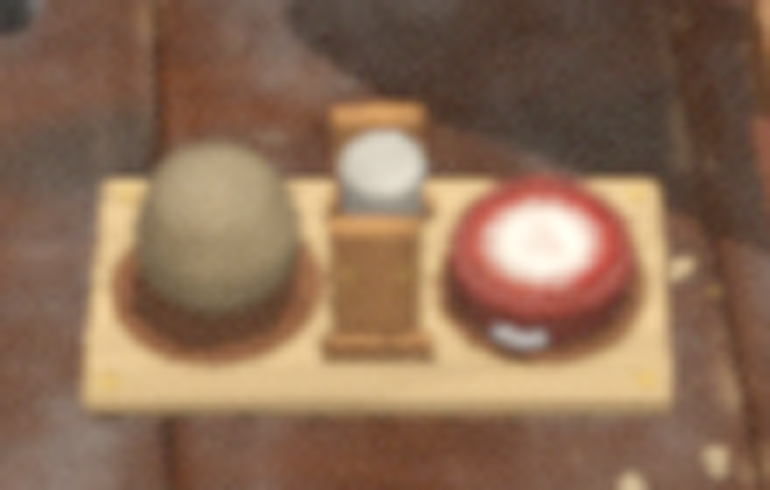

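Spool stands upright mid-mat; the tin, roller and weight haven't moved. Next, the tin.

Run:
```python
from h import *
def T(x,y,o=(150,140)): return x/5+o[0]-.4,y/5+o[1]-.4
def S(x,y): return x/7+255-.43,y/7+215-.43
print(ray("top",*T(581,320),.027),ray("side",*S(542,242),.027))
go((.457,.1125,.11),(.457,.1125,.020),step=24)
```

```text
[0.45665127 0.11073187 0.027     ] [0.45770691 0.11054926 0.027     ]
t 7.57 pos [ 0.487  -0.3342  0.1255] yaw -64.99 zaxis [ 0.0063 -0.0063 -1.    ] open 0.996 F [ 0.3  0.1 -0. ]
  18 rows of [0.359, -0.928, 0.028]
  4 rows of [-0.003, -0.008, 0.9]
```

Emit:
arm_command([
  {"translation":[0.36,-0.928,0.03],"dr":[0,0,0],"jaw":0},
  {"translation":[0.36,-0.928,0.03],"dr":[0,0,0],"jaw":0},
  {"translation":[0.36,-0.928,0.03],"dr":[0,0,0],"jaw":0},
  {"translation":[0.36,-0.928,0.03],"dr":[0,0,0],"jaw":0},
  {"translation":[0.36,-0.928,0.03],"dr":[0,0,0],"jaw":0},
  {"translation":[0.36,-0.928,0.03],"dr":[0,0,0],"jaw":0},
  {"translation":[0.36,-0.928,0.03],"dr":[0,0,0],"jaw":0},
  {"translation":[0.36,-0.928,0.03],"dr":[0,0,0],"jaw":0},
  {"translation":[0.36,-0.928,0.03],"dr":[0,0,0],"jaw":0},
  {"translation":[0.36,-0.928,0.03],"dr":[0,0,0],"jaw":0},
  {"translation":[0.36,-0.928,0.03],"dr":[0,0,0],"jaw":0},
  {"translation":[0.36,-0.928,0.03],"dr":[0,0,0],"jaw":0},
])

```text
time_s: 8.57
position: [0.4644, -0.033, 0.1117]
tcp_rot: [[0.906, 0.422, -0.001], [0.422, -0.906, 0.0], [-0.001, -0.001, -1.0]]
force: [0.3, -0.6, -0.2]
opening: 1.003
```

Emit:
arm_command([
  {"translation":[0.36,-0.928,0.03],"dr":[0,0,0],"jaw":0},
  {"translation":[0.36,-0.928,0.03],"dr":[0,0,0],"jaw":0},
  {"translation":[0.36,-0.928,0.03],"dr":[0,0,0],"jaw":0},
  {"translation":[0.36,-0.928,0.03],"dr":[0,0,0],"jaw":0},
  {"translation":[0.36,-0.928,0.03],"dr":[0,0,0],"jaw":0},
  {"translation":[0.36,-0.88,0.03],"dr":[0,0,0],"jaw":0},
  {"translation":[0,0,0],"dr":[0,0,0],"jaw":0},
])

```text
time_s: 9.15
position: [0.4543, 0.1168, 0.1072]
tcp_rot: [[0.905, 0.426, -0.001], [0.426, -0.905, 0.001], [-0.001, -0.001, -1.0]]
force: [0.0, -0.1, -0.7]
opening: 0.999
```

Run:
```python
from h import *
go((.457,.1115,.020),step=24)
p,d=capture("wrist");crop(p,"w5",180,100,460,320,2.8)
go((.457,.1115,.020),step=24)
```

```text
t 9.15 pos [0.4543 0.1168 0.1072] yaw -64.77 zaxis [-1.4e-03  8.0e-04 -1.0e+00] open 0.999 F [ 0.  -0.1 -0.7]
  4 rows of [0.002, 0.06, 0.872]
t 9.2 pos [0.4548 0.1153 0.1072] yaw -64.78 zaxis [-0.001  0.    -1.   ] open 0.998 F [ 0.5 -0.3  0.4]
  4 rows of [0.005, 0.044, 0.872]
```

View pics/w5.png

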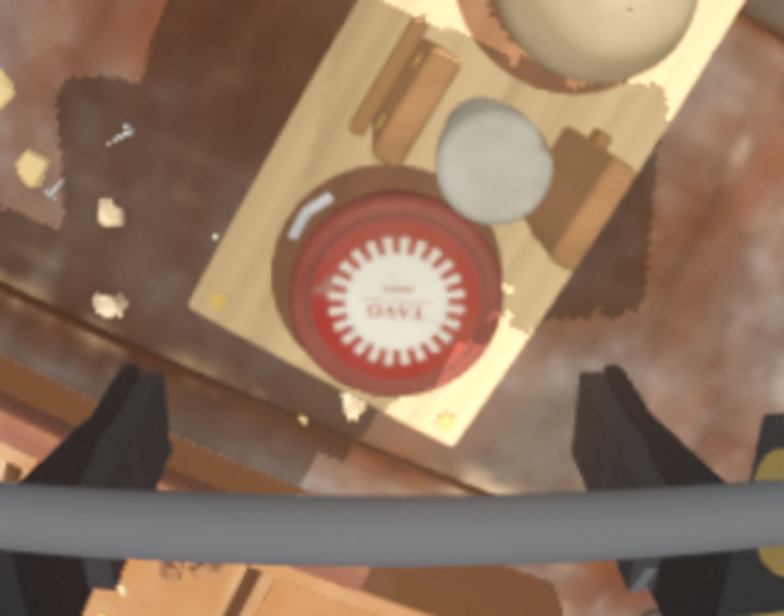

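Run:
```python
from h import *
print(wray(321,205,.027,pos=(.4545,.1160,.1072)))
```

```text
[0.45839023 0.11026096 0.027     ]
```

Emit:
arm_command([
  {"translation":[0.02,0.18,0.6],"dr":[0,0,0.035],"jaw":0},
  {"translation":[0,0,0.8],"dr":[0,0,0],"jaw":0},
  {"translation":[0,0,0.7],"dr":[0,0,0],"jaw":0},
  {"translation":[0,0,0],"dr":[0,0,0],"jaw":0},
])

```text
time_s: 9.53
position: [0.4563, 0.1087, 0.0527]
tcp_rot: [[0.908, 0.418, -0.006], [0.418, -0.908, -0.0], [-0.005, -0.002, -1.0]]
force: [-0.7, 0.3, -0.1]
opening: 0.999
```

Run:
```python
from h import *
go((.457,.1115,.020),step=24)
```

```text
t 9.53 pos [0.4563 0.1087 0.0527] yaw -65.28 zaxis [-5.6e-03 -2.0e-04 -1.0e+00] open 0.999 F [-0.7  0.3 -0.1]
  2 rows of [0.039, -0.043, 0.653]
```

Emit:
arm_command([
  {"translation":[0.04,-0.08,0.6],"dr":[0,0,0],"jaw":0},
  {"translation":[0,0,0.5],"dr":[0,0,0],"jaw":0},
  {"translation":[0,0,0.12],"dr":[0,0,0],"jaw":0},
  {"translation":[0,0,0],"dr":[0,0,0],"jaw":0},
  {"translation":[0,0,0],"dr":[0,0,0],"jaw":0},
])

```text
time_s: 9.95
position: [0.4584, 0.1116, 0.025]
tcp_rot: [[0.908, 0.419, 0.0], [0.419, -0.908, -0.0], [0.0, 0.0, -1.0]]
force: [-0.7, 0.8, -0.3]
opening: 0.998
```

Run:
```python
from h import *
go((.457,.1115,.020),step=24)
p,d=capture("wrist");crop(p,"w6",180,100,460,320,2.8)
```

```text
t 9.95 pos [0.4584 0.1116 0.025 ] yaw -65.24 zaxis [ 4.e-04 -0.e+00 -1.e+00] open 0.998 F [-0.7  0.8 -0.3]
  1 rows of [-0.052, -0.02, 0.201]
```

View pics/w6.png

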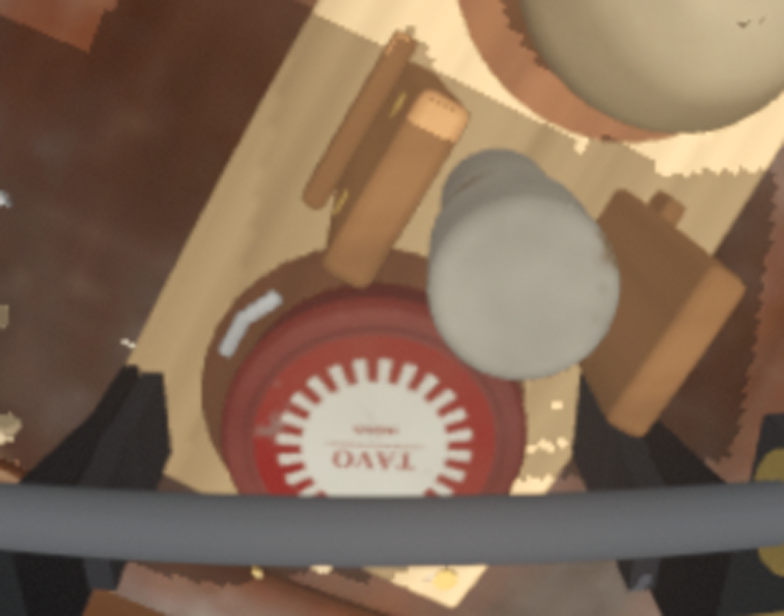

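Tin centred at (373,440) between the fingers, key clear at (250,320). Lower and close.

Emit:
arm_command([
  {"translation":[-0.03,0,0.17],"dr":[0,0,0],"jaw":0},
  {"translation":[0,0,0],"dr":[0,0,0],"jaw":0.15},
  {"translation":[0,0,0],"dr":[0,0,0],"jaw":0.25},
  {"translation":[0,0,0],"dr":[0,0,0],"jaw":0.5},
  {"translation":[0,0,0],"dr":[0,0,0],"jaw":1},
  {"translation":[0,0,0],"dr":[0,0,0],"jaw":1},
  {"translation":[0,0,0],"dr":[0,0,0],"jaw":1},
  {"translation":[0,0,0],"dr":[0,0,0],"jaw":1},
  {"translation":[0,0,0],"dr":[0,0,0],"jaw":1},
])

```text
time_s: 10.75
position: [0.4575, 0.1117, 0.0204]
tcp_rot: [[0.908, 0.419, 0.0], [0.419, -0.908, -0.0], [0.0, 0.0, -1.0]]
force: [-0.1, 0.1, 1.2]
opening: 0.721
```

Run:
```python
from h import *
c=np.radians(13.2);m=np.array([.4847,-.3332]);t=m-.064*np.array([np.cos(c),np.sin(c)]);print(t)
go((.457,.1115,.13),(.43,-.10,.13),(*t,.09),(*t,.018),step=24)
p,d=capture("wrist");crop(p,"w7",180,100,460,320,2.8)
```

```text
[ 0.42239095 -0.34781446]
t 10.75 pos [0.4575 0.1117 0.0204] yaw -65.2 zaxis [ 3.e-04 -0.e+00 -1.e+00] open 0.721 F [-0.1  0.1  1.2]
  5 rows of [-0.004, -0.0, -0.877]
  8 rows of [-0.566, 0.903, -0.0]
  10 rows of [-0.443, 0.887, 0.16]
  3 rows of [-0.0, -0.0, 0.96]
```

View pics/w7.png

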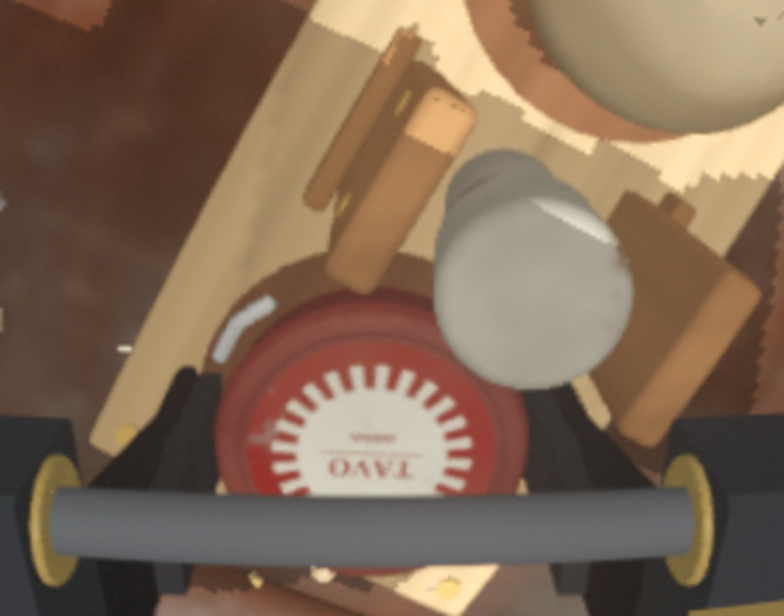

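Tin gripped (62.7 mm), roller untouched. Carry to the near end of the mat.

Emit:
arm_command([
  {"translation":[0,0,-0.5],"dr":[0,0,0],"jaw":1},
  {"translation":[0,0,-0.877],"dr":[0,0,0],"jaw":1},
  {"translation":[0,0,-0.877],"dr":[0,0,0],"jaw":1},
  {"translation":[0,0,-0.877],"dr":[0,0,0],"jaw":1},
  {"translation":[0,0,-0.877],"dr":[0,0,0],"jaw":1},
  {"translation":[-0.566,0.903,0],"dr":[0,0,0],"jaw":1},
  {"translation":[-0.566,0.903,0],"dr":[0,0,0],"jaw":1},
  {"translation":[-0.566,0.903,0],"dr":[0,0,0],"jaw":1},
  {"translation":[-0.566,0.903,0],"dr":[0,0,0],"jaw":1},
  {"translation":[-0.566,0.903,0],"dr":[0,0,0],"jaw":1},
  {"translation":[-0.566,0.903,0],"dr":[0,0,0],"jaw":1},
  {"translation":[-0.566,0.903,0],"dr":[0,0,0],"jaw":1},
])

```text
time_s: 11.8
position: [0.4331, -0.0744, 0.1203]
tcp_rot: [[0.908, 0.419, -0.001], [0.419, -0.908, 0.0], [-0.0, -0.001, -1.0]]
force: [0.4, 0.2, -1.3]
opening: 0.717
```

Emit:
arm_command([
  {"translation":[-0.566,0.903,0],"dr":[0,0,0],"jaw":1},
  {"translation":[-0.443,0.887,0.1],"dr":[0,0,0],"jaw":1},
  {"translation":[-0.443,0.887,0.1],"dr":[0,0,0],"jaw":1},
  {"translation":[-0.443,0.887,0.1],"dr":[0,0,0],"jaw":1},
  {"translation":[-0.443,0.887,0.1],"dr":[0,0,0],"jaw":1},
  {"translation":[-0.443,0.887,0.1],"dr":[0,0,0],"jaw":1},
  {"translation":[-0.443,0.887,0.1],"dr":[0,0,0],"jaw":1},
  {"translation":[-0.443,0.887,0.1],"dr":[0,0,0],"jaw":1},
  {"translation":[-0.443,0.887,0.1],"dr":[0,0,0],"jaw":1},
  {"translation":[-0.443,0.887,0.1],"dr":[0,0,0],"jaw":1},
  {"translation":[-0.443,0.887,0.1],"dr":[0,0,0],"jaw":1},
  {"translation":[0,0,0],"dr":[0,0,0],"jaw":1},
])

```text
time_s: 12.8
position: [0.4236, -0.3531, 0.0951]
tcp_rot: [[0.909, 0.416, 0.003], [0.416, -0.909, -0.005], [0.001, 0.006, -1.0]]
force: [1.8, -0.6, -0.8]
opening: 0.722
```

Run:
```python
from h import *
go((.4224,-.3478,.017),step=24)
p,d=capture("wrist");crop(p,"w8",120,50,520,350,2)
go((.4224,-.3478,.017),step=24)
```

```text
t 12.8 pos [ 0.4236 -0.3531  0.0951] yaw -65.4 zaxis [ 0.0029 -0.005  -1.    ] open 0.722 F [ 1.8 -0.6 -0.8]
  4 rows of [0.011, -0.058, 0.781]
t 12.85 pos [ 0.4229 -0.3502  0.095 ] yaw -65.38 zaxis [ 0.001  -0.0014 -1.    ] open 0.716 F [ 0.1  0.9 -0.4]
  4 rows of [0.005, -0.025, 0.78]
```

View pics/w8.png

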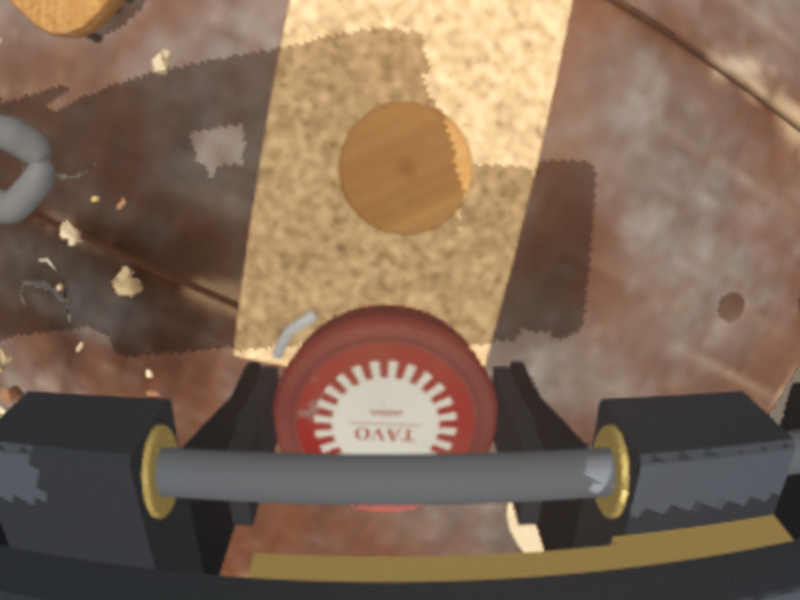

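Run:
```python
from h import *
print(wray(237.5,226,.004),wray(365,232.5,.004),"spool",wray(120+202.5,50+83.5,.059))
c=np.radians(13.2);u=np.array([np.cos(c),np.sin(c)]);v=np.array([-u[1],u[0]]);m=np.array([.4847,-.3332])
print(m-.1*u+.055*v,m-.1*u-.055*v)
go((.4224,-.3478,.017),step=24)
```

```text
[ 0.37518141 -0.2998165   0.004     ] [ 0.41638969 -0.40403658  0.004     ] spool [ 0.48285185 -0.3295019   0.059     ]
[ 0.37478281 -0.30248825] [ 0.39990141 -0.40958193]
t 12.85 pos [ 0.4229 -0.3502  0.095 ] yaw -65.38 zaxis [ 0.001  -0.0014 -1.    ] open 0.716 F [ 0.1  0.9 -0.4]
  4 rows of [0.005, -0.025, 0.78]
```

Emit:
arm_command([
  {"translation":[0.02,-0.06,0.8],"dr":[0,0,0],"jaw":1},
  {"translation":[0,0,0.8],"dr":[0,0,0],"jaw":1},
  {"translation":[0,0,0.8],"dr":[0,0,0],"jaw":1},
  {"translation":[0,0,0.4],"dr":[0,0,0],"jaw":1},
  {"translation":[0,0,0.2],"dr":[0,0,0],"jaw":1},
  {"translation":[0,0,0.06],"dr":[0,0,0],"jaw":1},
  {"translation":[0,0,0],"dr":[0,0,0],"jaw":1},
])

```text
time_s: 13.43
position: [0.4227, -0.3456, 0.019]
tcp_rot: [[0.908, 0.42, -0.0], [0.42, -0.908, 0.0], [-0.0, -0.0, -1.0]]
force: [0.3, 0.3, 0.1]
opening: 0.718
```

Emit:
arm_command([
  {"translation":[0,0,0.09],"dr":[0,0,0],"jaw":1},
  {"translation":[0,0,0],"dr":[0,0,0],"jaw":1},
  {"translation":[0,0,0],"dr":[0,0,0],"jaw":0.2},
  {"translation":[0,0,0],"dr":[0,0,0],"jaw":0.1},
  {"translation":[0,0,0],"dr":[0,0,0],"jaw":0},
  {"translation":[0,0,0],"dr":[0,0,0],"jaw":0},
  {"translation":[0,0,-0.4],"dr":[0,0,0],"jaw":0},
  {"translation":[0,0,-0.9],"dr":[0,0,0],"jaw":0},
  {"translation":[0,0,-0.9],"dr":[0,0,0],"jaw":0},
  {"translation":[0,0,-0.9],"dr":[0,0,0],"jaw":0},
  {"translation":[0,0,-0.9],"dr":[0,0,0],"jaw":0},
])

```text
time_s: 14.35
position: [0.4225, -0.3458, 0.1183]
tcp_rot: [[0.908, 0.419, 0.0], [0.419, -0.908, -0.0], [0.0, 0.0, -1.0]]
force: [0.1, -0.7, 0.3]
opening: 0.997
```

Run:
```python
from h import *
go((.48,-.02,.13),(.5635,.1035,.12),(.5635,.1035,.026),step=24)
p,d=capture("side");crop(p,"s9m",250,110,370,190,6)
```

```text
t 14.35 pos [ 0.4225 -0.3458  0.1183] yaw -65.21 zaxis [ 0.e+00 -1.e-04 -1.e+00] open 0.997 F [ 0.1 -0.7  0.3]
  12 rows of [0.629, -0.905, -0.039]
  6 rows of [0.851, -0.514, 0.067]
  4 rows of [-0.0, -0.0, 0.94]
```

View pics/s9m.png

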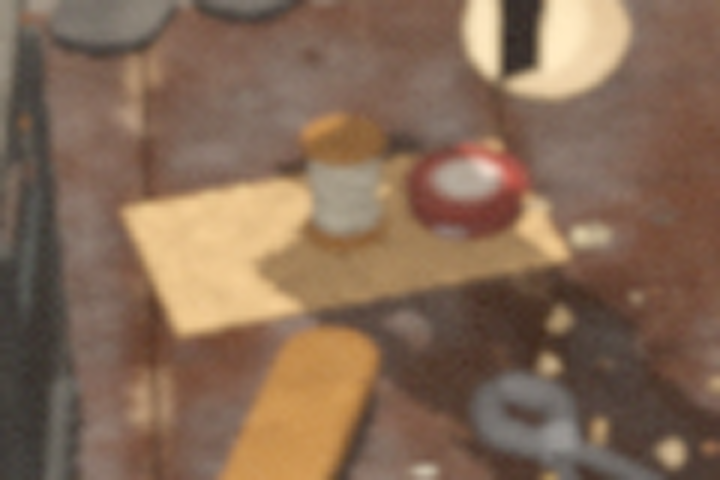

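Spool and tin stand upright on the mat. Next is the weight; I turn to yaw -90 so the wrist camera keeps clear of the machine.

Emit:
arm_command([
  {"translation":[0,0,-0.1],"dr":[0,0,0.826],"jaw":0},
  {"translation":[0,0,-0.1],"dr":[0,0,0.826],"jaw":0},
  {"translation":[0,0,-0.1],"dr":[0,0,0.826],"jaw":0},
  {"translation":[0,0,0],"dr":[0,0,0.826],"jaw":0},
  {"translation":[0,0,0],"dr":[0,0,0.826],"jaw":0},
])

```text
time_s: 14.82
position: [0.4227, -0.346, 0.1251]
tcp_rot: [[1.0, -0.004, 0.001], [-0.004, -1.0, -0.001], [0.001, 0.001, -1.0]]
force: [-0.3, -0.0, 0.6]
opening: 0.997
```

Run:
```python
from h import *
go((.46,-.02,.13),(.5635,.1035,.13),(.5635,.1035,.024),step=24)
```

```text
t 14.82 pos [ 0.4227 -0.346   0.1251] yaw -90.24 zaxis [ 7.e-04 -8.e-04 -1.e+00] open 0.997 F [-0.3 -0.   0.6]
  14 rows of [0.103, -0.932, -0.015]
  6 rows of [0.687, -0.826, -0.0]
  5 rows of [-0.001, -0.001, 0.848]
```

Emit:
arm_command([
  {"translation":[0.103,-0.932,-0.015],"dr":[0,0,0],"jaw":0},
  {"translation":[0.103,-0.932,-0.015],"dr":[0,0,0],"jaw":0},
  {"translation":[0.103,-0.932,-0.015],"dr":[0,0,0],"jaw":0},
  {"translation":[0.103,-0.932,-0.015],"dr":[0,0,0],"jaw":0},
  {"translation":[0.103,-0.932,-0.015],"dr":[0,0,0],"jaw":0},
  {"translation":[0.103,-0.932,-0.015],"dr":[0,0,0],"jaw":0},
  {"translation":[0.103,-0.932,-0.015],"dr":[0,0,0],"jaw":0},
  {"translation":[0.103,-0.932,-0.015],"dr":[0,0,0],"jaw":0},
  {"translation":[0.103,-0.932,-0.015],"dr":[0,0,0],"jaw":0},
  {"translation":[0.103,-0.932,-0.015],"dr":[0,0,0],"jaw":0},
  {"translation":[0.103,-0.932,-0.015],"dr":[0,0,0],"jaw":0},
  {"translation":[0.103,-0.932,-0.015],"dr":[0,0,0],"jaw":0},
])

```text
time_s: 15.82
position: [0.4535, -0.0652, 0.1293]
tcp_rot: [[1.0, -0.0, 0.001], [-0.0, -1.0, -0.0], [0.001, 0.0, -1.0]]
force: [1.6, 0.1, -0.1]
opening: 1.0
```

Emit:
arm_command([
  {"translation":[0.103,-0.932,-0.015],"dr":[0,0,0],"jaw":0},
  {"translation":[0.103,-0.932,-0.015],"dr":[0,0,0],"jaw":0},
  {"translation":[0.687,-0.826,0],"dr":[0,0,0],"jaw":0},
  {"translation":[0.687,-0.826,0],"dr":[0,0,0],"jaw":0},
  {"translation":[0.687,-0.826,0],"dr":[0,0,0],"jaw":0},
  {"translation":[0.687,-0.826,0],"dr":[0,0,0],"jaw":0},
  {"translation":[0.687,-0.826,0],"dr":[0,0,0],"jaw":0},
  {"translation":[0.687,-0.8,0],"dr":[0,0,0],"jaw":0},
  {"translation":[0,0,0],"dr":[0,0,0],"jaw":0},
  {"translation":[0,0,0],"dr":[0,0,0],"jaw":0},
])

```text
time_s: 16.65
position: [0.5621, 0.1045, 0.1298]
tcp_rot: [[1.0, 0.003, 0.001], [0.003, -1.0, -0.0], [0.001, 0.0, -1.0]]
force: [-0.2, -0.2, 0.3]
opening: 1.0
```

Run:
```python
from h import *
go((.5635,.1035,.024),step=24)
p,d=capture("wrist");crop(p,"w10",120,50,520,350,2)
```

```text
t 16.65 pos [0.5621 0.1045 0.1298] yaw -89.86 zaxis [ 9.e-04 -2.e-04 -1.e+00] open 1.0 F [-0.2 -0.2  0.3]
  5 rows of [0.01, 0.008, 0.847]
```

View pics/w10.png

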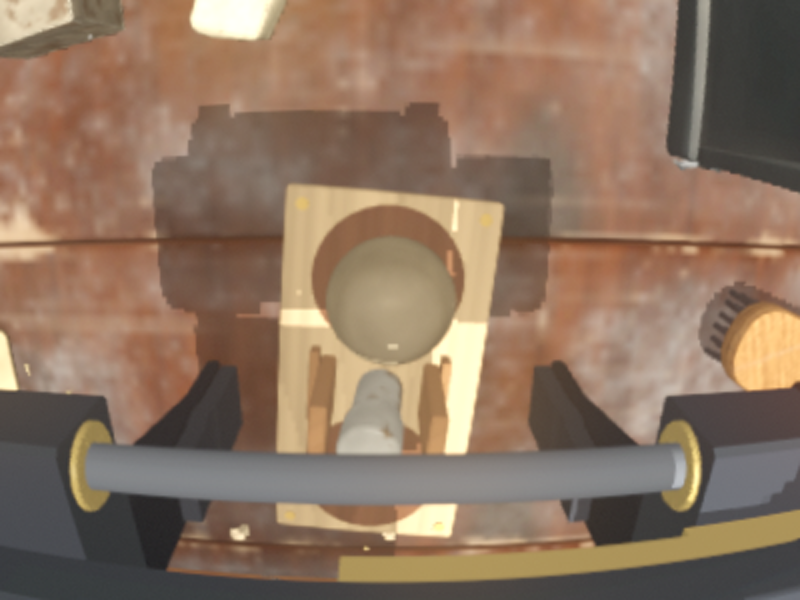

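Run:
```python
from h import *
print(wray(120+390/2,50+300/2,.035))
print(np.mean([wray(120+a/2,50+b/2,.008) for a,b in [(288,185),(503,204),(453,535),(277,523)]],0))
```

```text
[0.56144693 0.1013937  0.035     ]
[0.50860598 0.10649057 0.008     ]
```

Emit:
arm_command([
  {"translation":[0.05,0.02,0.85],"dr":[0,0,0],"jaw":0},
  {"translation":[0,0,0.85],"dr":[0,0,0],"jaw":0},
  {"translation":[0,0,0.85],"dr":[0,0,0],"jaw":0},
  {"translation":[0,0,0.85],"dr":[0,0,0],"jaw":0},
  {"translation":[0,0,0.5],"dr":[0,0,0],"jaw":0},
  {"translation":[0,0,0.28],"dr":[0,0,0],"jaw":0},
  {"translation":[0,0,0],"dr":[0,0,0],"jaw":0},
])

```text
time_s: 17.28
position: [0.5614, 0.1024, 0.0238]
tcp_rot: [[1.0, -0.001, -0.003], [-0.001, -1.0, -0.0], [-0.003, 0.0, -1.0]]
force: [0.1, 0.5, -0.8]
opening: 1.001
```

Run:
```python
from h import *
go((.5635,.1035,.024),step=24)
p,d=capture("wrist");crop(p,"w11",180,100,460,320,2.8)
```

```text
t 17.28 pos [0.5614 0.1024 0.0238] yaw -90.05 zaxis [-0.0035 -0.     -1.    ] open 1.001 F [ 0.1  0.5 -0.8]
  1 rows of [0.082, -0.045, -0.01]
```

View pics/w11.png

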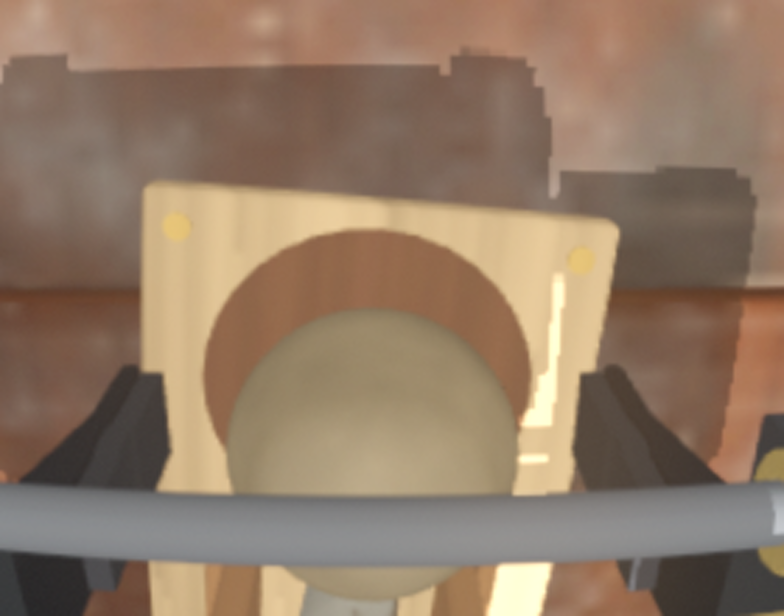

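Emit:
arm_command([
  {"translation":[0.05,0,0],"dr":[0,0,0],"jaw":0},
  {"translation":[0,0,0],"dr":[0,0,0],"jaw":0.2},
  {"translation":[0,0,0],"dr":[0,0,0],"jaw":0.3},
  {"translation":[0,0,0],"dr":[0,0,0],"jaw":0.5},
  {"translation":[0,0,0],"dr":[0,0,0],"jaw":1},
  {"translation":[0,0,0],"dr":[0,0,0],"jaw":1},
  {"translation":[0,0,0],"dr":[0,0,0],"jaw":1},
  {"translation":[0,0,0],"dr":[0,0,0],"jaw":1},
  {"translation":[0,0,0],"dr":[0,0,0],"jaw":1},
])

```text
time_s: 18.08
position: [0.5642, 0.1029, 0.0251]
tcp_rot: [[1.0, 0.0, 0.0], [0.0, -1.0, -0.0], [0.0, 0.0, -1.0]]
force: [-0.7, -0.4, 2.1]
opening: 0.61
```

Run:
```python
from h import *
go((.56,.103,.13),(.46,.03,.13),(.46,-.25,.13),(.5412,-.32,.11),(.5412,-.32,.021),step=23)
p,d=capture("wrist");crop(p,"w12",180,100,460,320,2.8)
```

```text
t 18.08 pos [0.5642 0.1029 0.0251] yaw -89.98 zaxis [ 1.e-04 -2.e-04 -1.e+00] open 0.61 F [-0.7 -0.4  2.1]
  5 rows of [-0.034, -0.0, -0.839]
  5 rows of [-0.8, 0.584, 0.0]
  13 rows of [-0.0, 0.862, 0.0]
  4 rows of [0.812, 0.7, 0.2]
  4 rows of [-0.0, -0.0, 0.89]
```

View pics/w12.png

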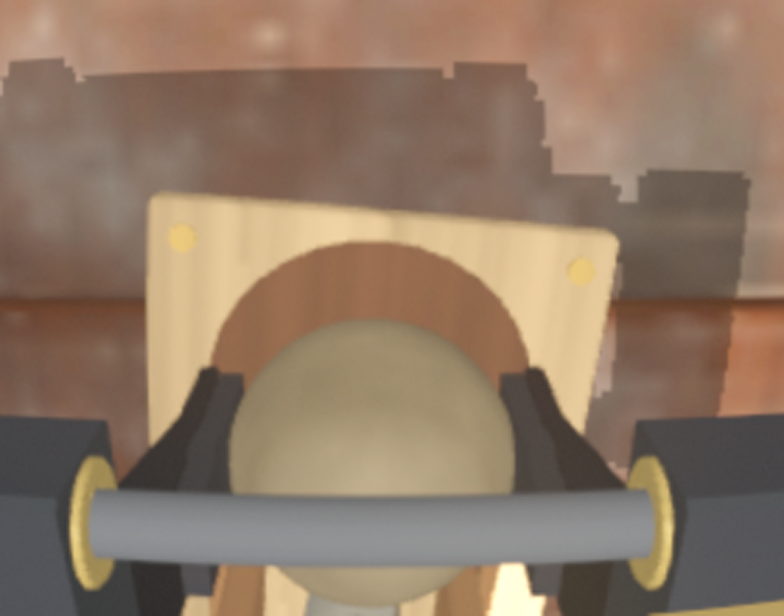

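Weight gripped at 53 mm opening, a little under 56. I'll lift gently and check it holds.

Emit:
arm_command([
  {"translation":[0,0,-0.3],"dr":[0,0,0],"jaw":1},
  {"translation":[0,0,-0.5],"dr":[0,0,0],"jaw":1},
  {"translation":[0,0,-0.5],"dr":[0,0,0],"jaw":1},
  {"translation":[0,0,0],"dr":[0,0,0],"jaw":1},
])

```text
time_s: 18.47
position: [0.5658, 0.1033, 0.06]
tcp_rot: [[1.0, 0.0, 0.005], [0.0, -1.0, 0.0], [0.005, -0.0, -1.0]]
force: [0.4, 0.1, -1.8]
opening: 0.609
```

Run:
```python
from h import *
go((.56,.103,.13))
p,d=capture("side");crop(p,"s13",255,195,365,285,7)
```

```text
t 18.47 pos [0.5658 0.1033 0.06  ] yaw -89.99 zaxis [ 4.7e-03  1.0e-04 -1.0e+00] open 0.609 F [ 0.4  0.1 -1.8]
  4 rows of [-0.055, 0.003, -0.7]
```

View pics/s13.png

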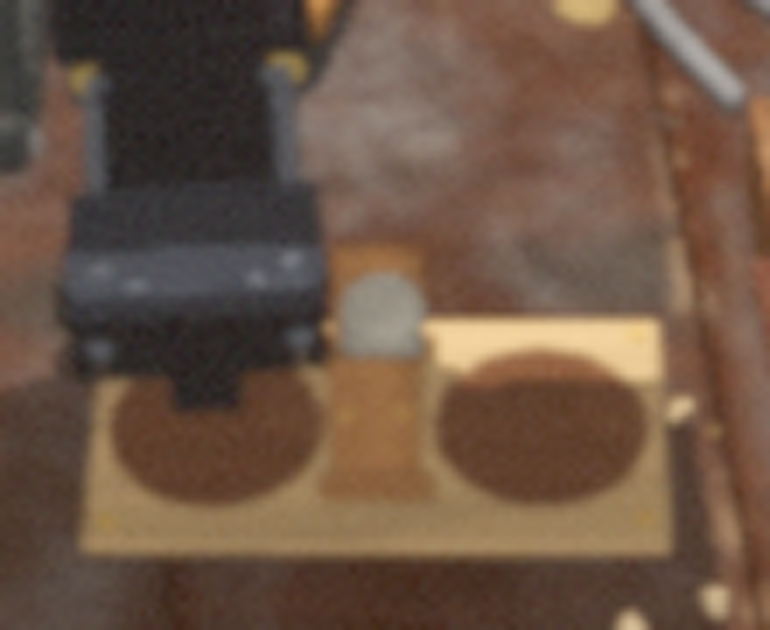

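Weight holds clear of the stand and the roller is untouched. Carry it in front of the machine.

Emit:
arm_command([
  {"translation":[0,0,-0.8],"dr":[0,0,0],"jaw":1},
  {"translation":[0,0,-0.9],"dr":[0,0,0],"jaw":1},
  {"translation":[0,0,-0.9],"dr":[0,0,0],"jaw":1},
  {"translation":[-0.8,0.584,0],"dr":[0,0,0],"jaw":1},
  {"translation":[-0.8,0.584,0],"dr":[0,0,0],"jaw":1},
  {"translation":[-0.8,0.584,0],"dr":[0,0,0],"jaw":1},
  {"translation":[-0.8,0.584,0],"dr":[0,0,0],"jaw":1},
  {"translation":[-0.9,0.584,0],"dr":[0,0,0],"jaw":1},
  {"translation":[0,0.862,0],"dr":[0,0,0],"jaw":1},
  {"translation":[0,0.862,0],"dr":[0,0,0],"jaw":1},
  {"translation":[0,0.862,0],"dr":[0,0,0],"jaw":1},
  {"translation":[0,0.862,0],"dr":[0,0,0],"jaw":1},
])

```text
time_s: 19.52
position: [0.4612, -0.0569, 0.1224]
tcp_rot: [[1.0, 0.0, -0.0], [0.0, -1.0, 0.0], [-0.0, -0.0, -1.0]]
force: [0.2, 0.2, -2.1]
opening: 0.611
```

Emit:
arm_command([
  {"translation":[0,0.862,0],"dr":[0,0,0],"jaw":1},
  {"translation":[0,0.862,0],"dr":[0,0,0],"jaw":1},
  {"translation":[0,0.862,0],"dr":[0,0,0],"jaw":1},
  {"translation":[0,0.862,0],"dr":[0,0,0],"jaw":1},
  {"translation":[0,0.862,0],"dr":[0,0,0],"jaw":1},
  {"translation":[0,0.862,0],"dr":[0,0,0],"jaw":1},
  {"translation":[0,0.862,0],"dr":[0,0,0],"jaw":1},
  {"translation":[0,0.862,0],"dr":[0,0,0],"jaw":1},
  {"translation":[0,0.862,0],"dr":[0,0,0],"jaw":1},
  {"translation":[0,0.862,0],"dr":[0,0,0],"jaw":1},
  {"translation":[0,0.862,0],"dr":[0,0,0],"jaw":1},
])

```text
time_s: 20.43
position: [0.4612, -0.2938, 0.122]
tcp_rot: [[1.0, -0.0, -0.001], [-0.0, -1.0, 0.001], [-0.001, -0.001, -1.0]]
force: [0.9, 0.2, -2.4]
opening: 0.613
```

Run:
```python
from h import *
go((.5412,-.32,.11),(.5412,-.32,.021),step=23)
p,d=capture("wrist");crop(p,"w14",120,50,520,350,2)
```

```text
t 20.43 pos [ 0.4612 -0.2938  0.122 ] yaw -90.0 zaxis [-8.e-04  9.e-04 -1.e+00] open 0.613 F [ 0.9  0.2 -2.4]
  4 rows of [0.8, 0.262, 0.119]
  4 rows of [0.001, 0.001, 0.89]
```

View pics/w14.png

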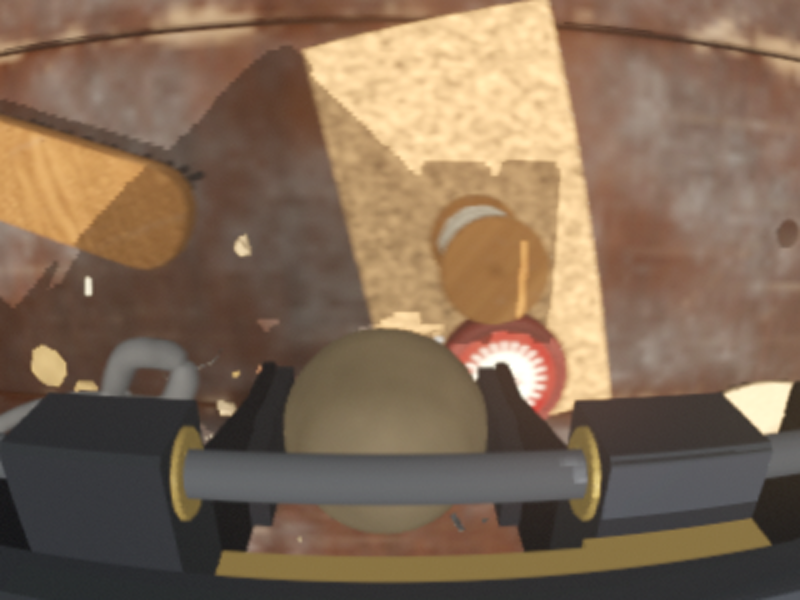

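Emit:
arm_command([
  {"translation":[0.8,0.262,0],"dr":[0,0,0],"jaw":1},
  {"translation":[0.8,0.262,0],"dr":[0,0,0],"jaw":1},
  {"translation":[0.8,0.262,0],"dr":[0,0,0],"jaw":1},
  {"translation":[0.8,0.262,0],"dr":[0,0,0],"jaw":1},
  {"translation":[0,0,0.3],"dr":[0,0,0],"jaw":1},
  {"translation":[0,0,0.8],"dr":[0,0,0],"jaw":1},
  {"translation":[0,0,0],"dr":[0,0,0],"jaw":1},
])

```text
time_s: 21.07
position: [0.5393, -0.3171, 0.0912]
tcp_rot: [[1.0, 0.001, -0.006], [0.001, -1.0, 0.005], [-0.006, -0.005, -1.0]]
force: [-1.5, 1.3, -3.2]
opening: 0.615
```

Run:
```python
from h import *
go((.5412,-.32,.021),step=23)
p,d=capture("wrist");crop(p,"w15",120,50,520,350,2)
p,d=capture("side");crop(p,"s15m",230,90,370,190,5)
```

```text
t 21.07 pos [ 0.5393 -0.3171  0.0912] yaw -89.97 zaxis [-0.0062  0.0053 -1.    ] open 0.615 F [-1.5  1.3 -3.2]
  4 rows of [0.023, 0.033, 0.702]
```

View pics/s15m.png

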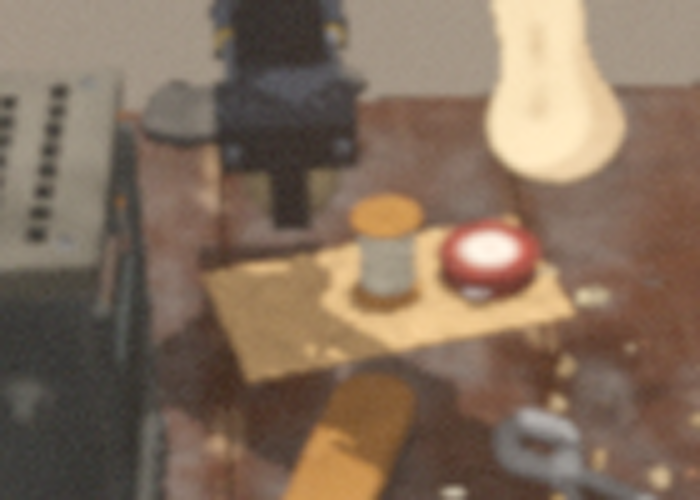

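View pics/w15.png

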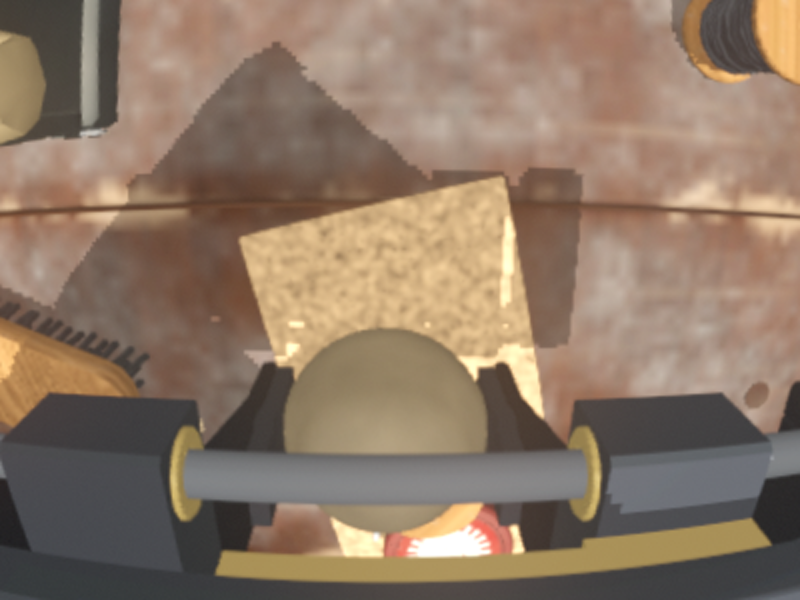

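Emit:
arm_command([
  {"translation":[0.06,0.06,0.8],"dr":[0,0,0],"jaw":1},
  {"translation":[0,0,0.8],"dr":[0,0,0],"jaw":1},
  {"translation":[0,0,0.7],"dr":[0,0,0],"jaw":1},
  {"translation":[0,0,0.3],"dr":[0,0,0],"jaw":1},
  {"translation":[0,0,0.1],"dr":[0,0,0],"jaw":1},
  {"translation":[0,0,0],"dr":[0,0,0],"jaw":1},
])

```text
time_s: 21.67
position: [0.5431, -0.3209, 0.0276]
tcp_rot: [[1.0, 0.0, -0.0], [0.0, -1.0, 0.0], [-0.0, -0.0, -1.0]]
force: [-0.7, 0.1, -2.4]
opening: 0.608
```

Emit:
arm_command([
  {"translation":[0,0,0.16],"dr":[0,0,0],"jaw":1},
  {"translation":[0,0,0.06],"dr":[0,0,0],"jaw":1},
  {"translation":[0,0,0],"dr":[0,0,0],"jaw":1},
])

```text
time_s: 21.92
position: [0.5435, -0.3211, 0.0225]
tcp_rot: [[1.0, 0.0, 0.001], [0.0, -1.0, -0.001], [0.001, 0.001, -1.0]]
force: [-0.0, 0.1, -2.8]
opening: 0.608
```

Emit:
arm_command([
  {"translation":[0,0,0.06],"dr":[0,0,0],"jaw":1},
  {"translation":[0,0,0],"dr":[0,0,0],"jaw":1},
])

```text
time_s: 22.08
position: [0.5437, -0.3212, 0.0212]
tcp_rot: [[1.0, 0.0, 0.001], [0.0, -1.0, -0.001], [0.001, 0.001, -1.0]]
force: [-0.2, 0.7, 0.1]
opening: 0.611
```

Contact (weight force gone). Release and rise.

Emit:
arm_command([
  {"translation":[0,0,0],"dr":[0,0,0],"jaw":0.35},
  {"translation":[0,0,0],"dr":[0,0,0],"jaw":0.2},
  {"translation":[0,0,0],"dr":[0,0,0],"jaw":0},
  {"translation":[0,0,0],"dr":[0,0,0],"jaw":0},
  {"translation":[0,0,0],"dr":[0,0,0],"jaw":0},
  {"translation":[0,0,-0.4],"dr":[0,0,0],"jaw":0},
  {"translation":[0,0,-0.9],"dr":[0,0,0],"jaw":0},
  {"translation":[0,0,-0.9],"dr":[0,0,0],"jaw":0},
  {"translation":[0,0,-0.9],"dr":[0,0,0],"jaw":0},
  {"translation":[0,0,-0.9],"dr":[0,0,0],"jaw":0},
  {"translation":[0,0,-0.9],"dr":[0,0,0],"jaw":0},
])

```text
time_s: 23.0
position: [0.5431, -0.3208, 0.1448]
tcp_rot: [[1.0, 0.0, 0.0], [0.0, -1.0, -0.0], [0.0, 0.0, -1.0]]
force: [-0.9, 0.1, -0.3]
opening: 0.999
```

Run:
```python
from h import *
go((.46,-.25,.14),(.46,.03,.14))
p,d=capture("side");crop(p,"s16m",230,90,370,190,5)
crop(p,"s16",255,215,365,285,7)
p,d=capture("top");crop(p,"t16",230,140,310,230,6)
```

```text
t 23.0 pos [ 0.5431 -0.3208  0.1448] yaw -89.99 zaxis [ 4.e-04 -3.e-04 -1.e+00] open 0.999 F [-0.9  0.1 -0.3]
  4 rows of [-0.831, -0.708, 0.047]
  13 rows of [0.0, -0.862, -0.0]
```

View pics/s16m.png

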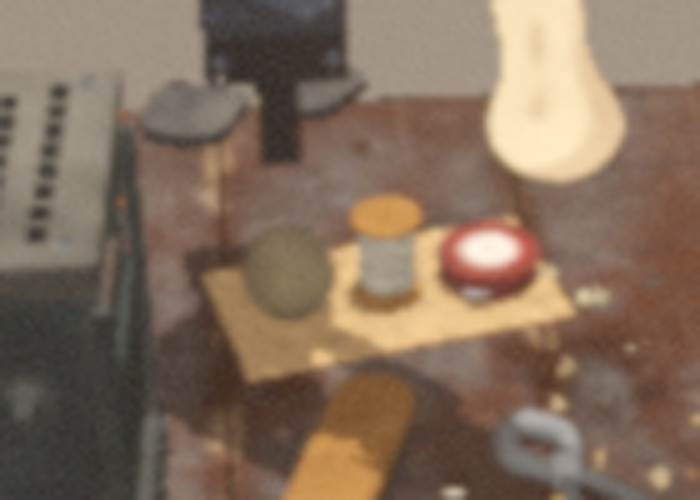

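View pics/t16.png

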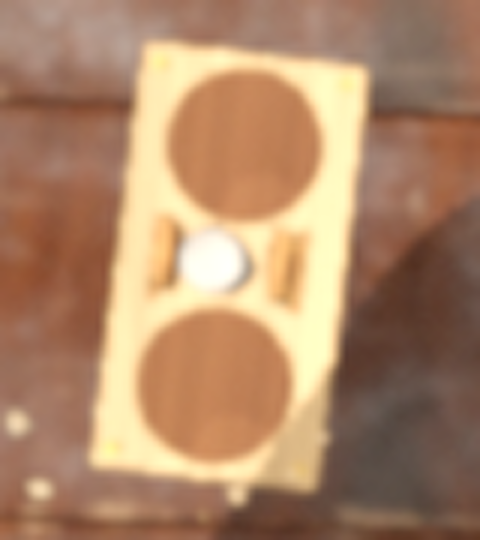

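View pics/s16.png

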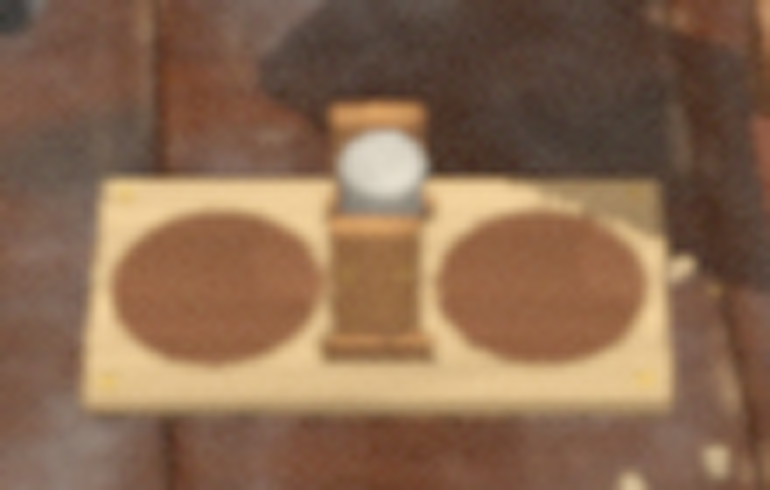

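Run:
```python
from h import *
def T(x,y): return x/6+230-.42,y/6+140-.42
def S(x,y): return x/7+255-.43,y/7+215-.43
for nm,f,n in (("top",T,0),("side",S,0)):
    pts=[(245,146),(214,385)] if nm=="top" else [(217,288),(541,288)]
    a=[ray(nm,*f(*p),.008) for p in pts];print(nm,np.round(a,4).tolist(),"mid",np.mean(a,0).round(4))
print(ray("top",*T(214,260),.07),ray("side",*S(383,165),.07))
# cheek tops for a check
print("cheek tops mid",(ray("top",*T(163,250),.064)+ray("top",*T(290,265),.064))/2)
```

```text
top [[0.5638, 0.1037, 0.008], [0.4567, 0.1137, 0.008]] mid [0.5102 0.1087 0.008 ]
side [[0.5653, 0.1035, 0.008], [0.4581, 0.1134, 0.008]] mid [0.5117 0.1085 0.008 ]
[0.50810956 0.1105637  0.07      ] [0.50958964 0.11297221 0.07      ]
cheek tops mid [0.50975387 0.10577748 0.064     ]
```

All three stand upright on the mat. The roller is still at the stand's centre, leaning about 3° toward +y. Go to it and turn the jaws along the stand's x.

Emit:
arm_command([
  {"translation":[-0.831,-0.708,0],"dr":[0,0,0],"jaw":0},
  {"translation":[-0.831,-0.708,0],"dr":[0,0,0],"jaw":0},
  {"translation":[-0.831,-0.708,0],"dr":[0,0,0],"jaw":0},
  {"translation":[-0.831,-0.708,0],"dr":[0,0,0],"jaw":0},
  {"translation":[0,-0.95,0],"dr":[0,0,0],"jaw":0},
  {"translation":[0,-0.95,0],"dr":[0,0,0],"jaw":0},
  {"translation":[0,-0.95,0],"dr":[0,0,0],"jaw":0},
  {"translation":[0,-0.95,0],"dr":[0,0,0],"jaw":0},
  {"translation":[0,-0.95,0],"dr":[0,0,0],"jaw":0},
  {"translation":[0,-0.95,0],"dr":[0,0,0],"jaw":0},
  {"translation":[0,-0.95,0],"dr":[0,0,0],"jaw":0},
  {"translation":[0,-0.95,0],"dr":[0,0,0],"jaw":0},
])

```text
time_s: 24.1
position: [0.4595, -0.0588, 0.1426]
tcp_rot: [[1.0, -0.0, -0.001], [-0.0, -1.0, 0.0], [-0.001, -0.0, -1.0]]
force: [-0.2, 0.1, 0.7]
opening: 0.996
```

Emit:
arm_command([
  {"translation":[0,-0.95,0],"dr":[0,0,0],"jaw":0},
  {"translation":[0,-0.95,0],"dr":[0,0,0],"jaw":0},
  {"translation":[0,-0.95,0],"dr":[0,0,0],"jaw":0},
  {"translation":[0,-0.95,0],"dr":[0,0,0],"jaw":0},
  {"translation":[0,-0.95,0],"dr":[0,0,0],"jaw":0},
  {"translation":[0,0,0],"dr":[0,0,-0.95],"jaw":0},
  {"translation":[0,0,0],"dr":[0,0,-0.95],"jaw":0},
  {"translation":[0,0,0],"dr":[0,0,-0.95],"jaw":0},
  {"translation":[0,0,0],"dr":[0,0,-0.95],"jaw":0},
  {"translation":[0,0,0],"dr":[0,0,-0.95],"jaw":0},
  {"translation":[0,0,0],"dr":[0,0,-0.95],"jaw":0},
  {"translation":[0,0,0],"dr":[0,0,-0.95],"jaw":0},
])

```text
time_s: 25.1
position: [0.4595, 0.0587, 0.1425]
tcp_rot: [[0.764, 0.645, -0.001], [0.645, -0.764, 0.0], [-0.001, -0.001, -1.0]]
force: [0.1, -0.1, 0.6]
opening: 0.994
```

Emit:
arm_command([
  {"translation":[0,0,0],"dr":[0,0,-0.95],"jaw":0},
  {"translation":[0,0,0],"dr":[0,0,-0.95],"jaw":0},
  {"translation":[0,0,0],"dr":[0,0,-0.95],"jaw":0},
  {"translation":[0,0,0],"dr":[0,0,-0.95],"jaw":0},
  {"translation":[0,0,0],"dr":[0,0,-0.95],"jaw":0},
  {"translation":[0,0,0],"dr":[0,0,-0.95],"jaw":0},
  {"translation":[0,0,0],"dr":[0,0,-0.95],"jaw":0},
  {"translation":[0,0,0],"dr":[0,0,-0.87],"jaw":0},
  {"translation":[0,0,0],"dr":[0,0,0],"jaw":0},
])

```text
time_s: 25.85
position: [0.4595, 0.0587, 0.1425]
tcp_rot: [[0.085, 0.996, -0.001], [0.996, -0.085, 0.0], [0.0, -0.001, -1.0]]
force: [-0.3, 0.1, -0.7]
opening: 1.003
```

Run:
```python
from h import *
go((.510,.110,.14),(.510,.110,.03),yaw=-5.2)
```

```text
t 25.85 pos [0.4595 0.0587 0.1425] yaw -4.88 zaxis [-1.2e-03  1.0e-04 -1.0e+00] open 1.003 F [-0.3  0.1 -0.7]
 turn dr z total 0.053
  3 rows of [0.742, 0.608, 0.034]
  5 rows of [0.0, 0.0, 0.88]
```

Emit:
arm_command([
  {"translation":[0.742,0.608,0],"dr":[0,0,0],"jaw":0},
  {"translation":[0.742,0.608,0],"dr":[0,0,0],"jaw":0},
  {"translation":[0.742,0.608,0],"dr":[0,0,0],"jaw":0},
  {"translation":[0,0,0],"dr":[0,0,0],"jaw":0},
  {"translation":[0,0,0],"dr":[0,0,0],"jaw":0},
])

```text
time_s: 26.27
position: [0.5105, 0.1107, 0.1425]
tcp_rot: [[0.087, 0.996, -0.0], [0.996, -0.087, -0.0], [-0.0, -0.0, -1.0]]
force: [-0.0, 0.7, -0.4]
opening: 0.997
```

Run:
```python
from h import *
go((.510,.110,.03))
p,d=capture("wrist");crop(p,"w17",120,50,520,350,2)
```

```text
t 26.27 pos [0.5105 0.1107 0.1425] yaw -4.98 zaxis [-3.e-04 -1.e-04 -1.e+00] open 0.997 F [-0.   0.7 -0.4]
  5 rows of [-0.006, -0.004, 0.9]
```

View pics/w17.png

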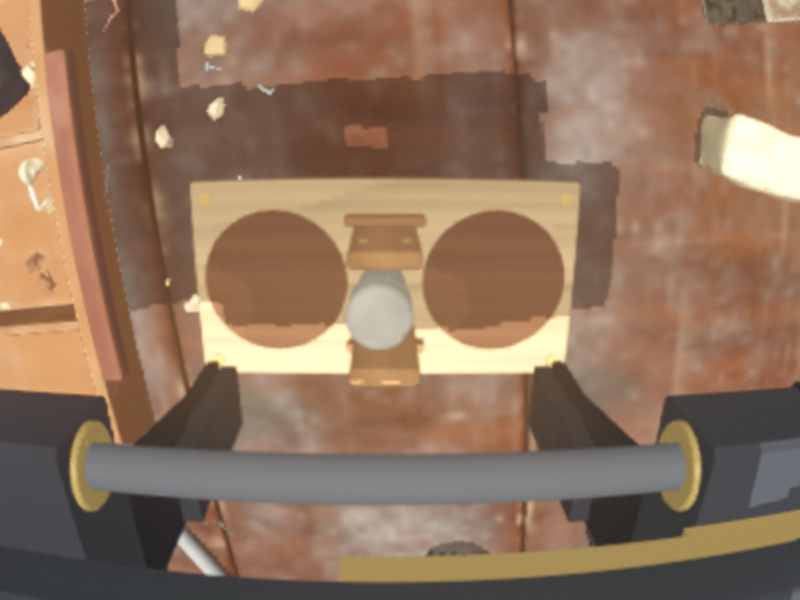

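Roller at (380,310) between the cheeks, jaws aligned along the stand. Descend.

Emit:
arm_command([
  {"translation":[-0.02,0,0.85],"dr":[0,0,0],"jaw":0},
  {"translation":[0,0,0.9],"dr":[0,0,0],"jaw":0},
  {"translation":[0,0,0.9],"dr":[0,0,0],"jaw":0},
  {"translation":[0,0,0.9],"dr":[0,0,0],"jaw":0},
  {"translation":[0,0,0.6],"dr":[0,0,0],"jaw":0},
  {"translation":[0,0,0.25],"dr":[0,0,0],"jaw":0},
  {"translation":[0,0,0],"dr":[0,0,0],"jaw":0},
  {"translation":[0,0,0],"dr":[0,0,0],"jaw":0},
])

```text
time_s: 26.98
position: [0.5098, 0.1092, 0.0331]
tcp_rot: [[0.088, 0.996, -0.001], [0.996, -0.088, -0.0], [-0.0, -0.001, -1.0]]
force: [0.5, 0.6, 0.0]
opening: 1.002
```

Run:
```python
from h import *
go((.510,.110,.032))
p,d=capture("wrist");crop(p,"w18",180,100,460,320,2.8)
```

```text
t 26.98 pos [0.5098 0.1092 0.0331] yaw -5.03 zaxis [-9.e-04 -0.e+00 -1.e+00] open 1.002 F [0.5 0.6 0. ]
  1 rows of [0.031, 0.006, 0.043]
```

View pics/w18.png

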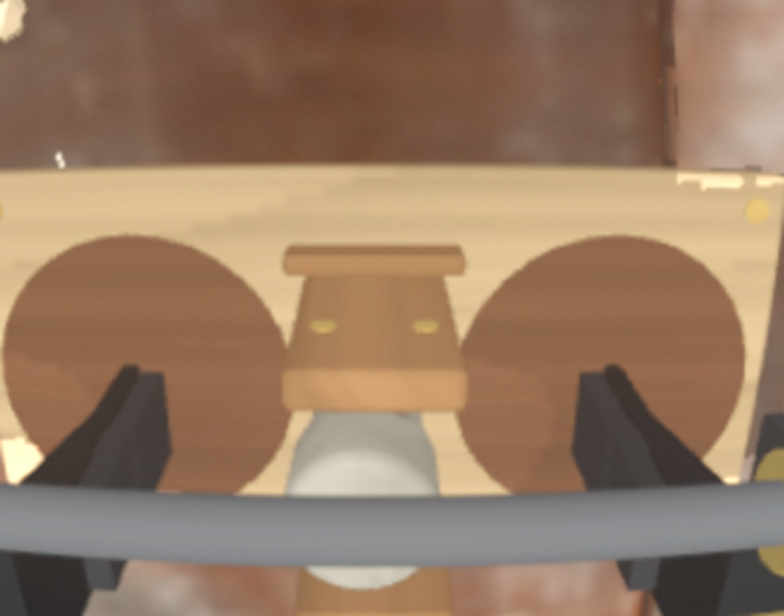

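Emit:
arm_command([
  {"translation":[0.03,-0.04,0],"dr":[0,0,0],"jaw":0.3},
  {"translation":[0,0,0],"dr":[0,0,0],"jaw":0.5},
  {"translation":[0,0,0],"dr":[0,0,0],"jaw":0.6},
  {"translation":[0,0,0],"dr":[0,0,0],"jaw":0.65},
  {"translation":[0,0,0],"dr":[0,0,0],"jaw":0.7},
  {"translation":[0,0,0],"dr":[0,0,0],"jaw":1},
  {"translation":[0,0,0],"dr":[0,0,0],"jaw":1},
  {"translation":[0,0,0],"dr":[0,0,0],"jaw":1},
  {"translation":[0,0,0],"dr":[0,0,0],"jaw":1},
  {"translation":[0,0,0],"dr":[0,0,0],"jaw":1},
])

```text
time_s: 27.87
position: [0.5093, 0.1105, 0.0329]
tcp_rot: [[0.087, 0.996, -0.0], [0.996, -0.087, 0.0], [0.0, -0.0, -1.0]]
force: [0.3, 0.5, 0.2]
opening: 0.326
```

Emit:
arm_command([
  {"translation":[0,0,-0.3],"dr":[0,0,0],"jaw":1},
  {"translation":[0,0,-0.8],"dr":[0,0,0],"jaw":1},
  {"translation":[0,0,-0.9],"dr":[0,0,0],"jaw":1},
  {"translation":[0,0,-0.9],"dr":[0,0,0],"jaw":1},
  {"translation":[0,0,-0.9],"dr":[0,0,0],"jaw":1},
  {"translation":[0,0,0],"dr":[0,0,0],"jaw":1},
  {"translation":[0,0,0],"dr":[0,0,0],"jaw":1},
])

```text
time_s: 28.45
position: [0.51, 0.1105, 0.1292]
tcp_rot: [[0.087, 0.996, 0.003], [0.996, -0.087, -0.0], [0.0, 0.003, -1.0]]
force: [-1.1, 0.2, -1.4]
opening: 0.286
```

Run:
```python
from h import *
go((.512,.3485,.12),(.512,.3485,.031))
p,d=capture("wrist");crop(p,"w19",120,50,520,350,2)
p,d=capture("side");crop(p,"s19",255,175,365,285,5)
```

```text
t 28.45 pos [0.51   0.1105 0.1292] yaw -4.97 zaxis [ 0.0031 -0.     -1.    ] open 0.286 F [-1.1  0.2 -1.4]
  11 rows of [0.863, -0.068, 0.034]
  4 rows of [-0.0, -0.003, 0.89]
```

View pics/s19.png

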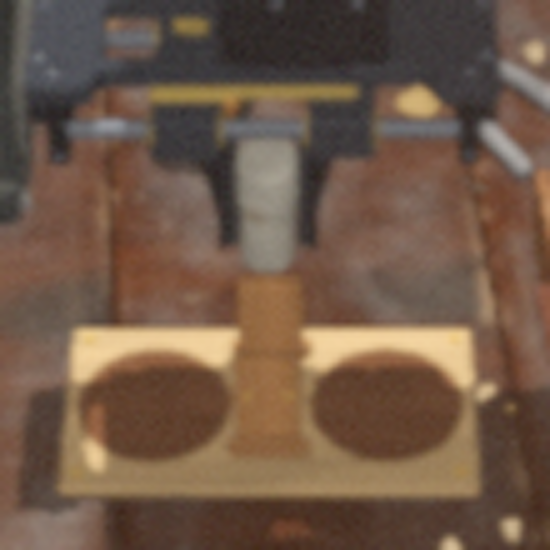

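View pics/w19.png

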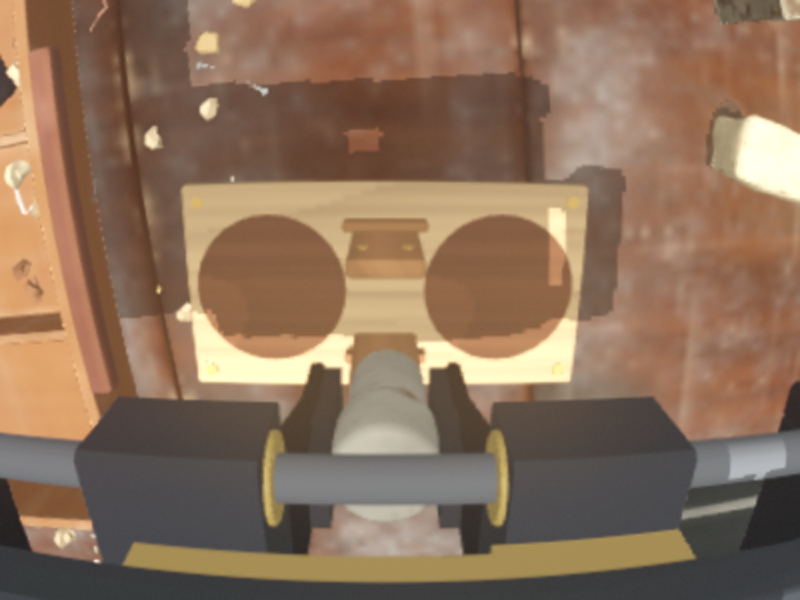

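```bash
cat >> h.py <<'E'
def wproj(ptool):
    m=camera_model("wrist");K=np.array(m["intrinsics"]);M=np.array(m["mount"])
    q=M[:3,:3].T@(np.array(ptool)-M[:3,3]);th=np.arctan2(np.hypot(q[0],q[1]),q[2]);k=K[0,0]*th/np.hypot(q[0],q[1])
    return np.array([q[0]*k+K[0,2],q[1]*k+K[1,2]])
E
python3 - <<'E'
from h import *
for nm,z in(("foot",.0249),("top",-.0371)):
  for a in (0,90,180,270):
    t=np.radians(a);print(nm,a,((wproj((.0135*np.cos(t),.0135*np.sin(t),z))-[120,50])*2).round(0))
for dx in(-.005,-.0025,.0025,.005): print(dx,((wproj((.0135+dx,0,.0249))-[120,50])*2).round(0))
E
python3 - <<'E'
import cv2
a=cv2.imread('pics/w19.png');cv2.imwrite('pics/w19b.png',cv2.resize(a[320:540,280:500],None,fx=2.7,fy=2.7))
E
```

```text
foot 0 [385. 332.]
foot 90 [428. 372.]
foot 180 [385. 409.]
foot 270 [343. 372.]
top 0 [386. 436.]
top 90 [444. 485.]
top 180 [386. 530.]
top 270 [327. 485.]
-0.005 [385. 347.]
-0.0025 [385. 340.]
0.0025 [385. 325.]
0.005 [385. 317.]
```

View pics/w19b.png

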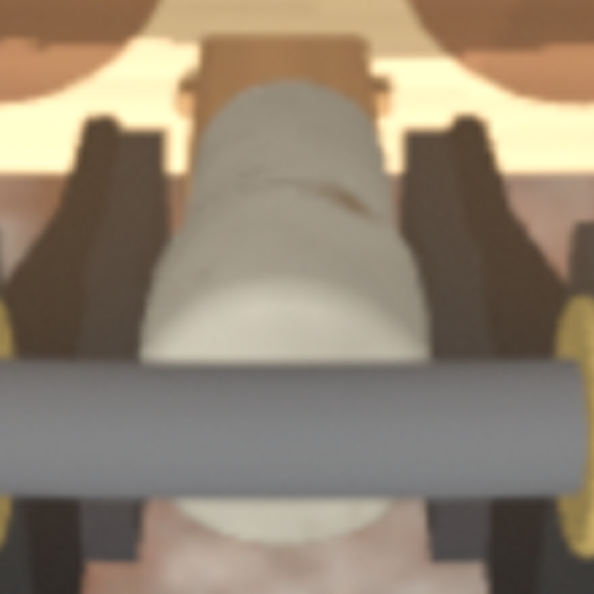

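The roller leans about 5° in the grip: its foot near edge is at row 350 against 332 expected, and its top at 424 against 436. I'll carry it to the plate and correct that by tilting the tool.

Emit:
arm_command([
  {"translation":[0.863,-0.068,0.0],"dr":[0,0,0],"jaw":1},
  {"translation":[0.863,-0.068,0.0],"dr":[0,0,0],"jaw":1},
  {"translation":[0.863,-0.068,0.0],"dr":[0,0,0],"jaw":1},
  {"translation":[0.863,-0.068,0.0],"dr":[0,0,0],"jaw":1},
  {"translation":[0.863,-0.068,0.0],"dr":[0,0,0],"jaw":1},
  {"translation":[0.863,-0.068,0.0],"dr":[0,0,0],"jaw":1},
  {"translation":[0.863,-0.068,0.0],"dr":[0,0,0],"jaw":1},
  {"translation":[0.863,-0.068,0.0],"dr":[0,0,0],"jaw":1},
  {"translation":[0.863,-0.068,0.0],"dr":[0,0,0],"jaw":1},
  {"translation":[0.863,-0.068,0.0],"dr":[0,0,0],"jaw":1},
  {"translation":[0.863,-0.068,0.0],"dr":[0,0,0],"jaw":1},
])

```text
time_s: 29.47
position: [0.5099, 0.349, 0.1257]
tcp_rot: [[0.087, 0.996, -0.004], [0.996, -0.087, -0.002], [-0.002, -0.004, -1.0]]
force: [0.4, 0.2, -1.6]
opening: 0.289
```

Emit:
arm_command([
  {"translation":[0,0,0.3],"dr":[0,0.8,0],"jaw":1},
  {"translation":[0,0,0],"dr":[0,0,0],"jaw":1},
  {"translation":[0,0,0],"dr":[0,0,0],"jaw":1},
])

```text
time_s: 29.72
position: [0.5094, 0.3472, 0.1182]
tcp_rot: [[0.088, 0.996, 0.002], [0.993, -0.088, 0.08], [0.08, -0.005, -0.997]]
force: [-0.6, -0.6, -2.3]
opening: 0.29
```

Run:
```python
from h import *
go((.512,.3485,.06),(.512,.3485,.031))
s=read_state()
p,d=capture("wrist");crop(p,"w20",120,50,520,350,2)
p,d=capture("side");crop(p,"s20",270,230,370,370,5)
p,d=capture("top");crop(p,"t20",130,140,230,220,6)
print(np.round(s["position"],4),np.round(s["tcp_rot"],3).tolist())
```

```text
t 29.72 pos [0.5094 0.3472 0.1182] yaw -5.03 zaxis [ 0.0018  0.0798 -0.9968] open 0.29 F [-0.6 -0.6 -2.3]
  3 rows of [-0.041, 0.037, 0.775]
  2 rows of [-0.046, 0.003, 0.578]
[0.5094 0.3472 0.1182] [[0.088, 0.996, 0.002], [0.993, -0.088, 0.08], [0.08, -0.005, -0.997]]
```

View pics/w20.png

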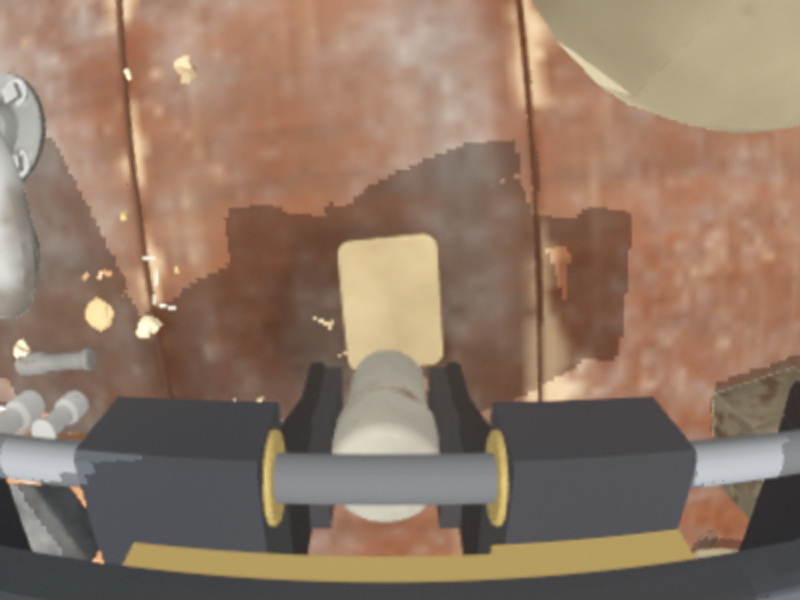

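View pics/s20.png

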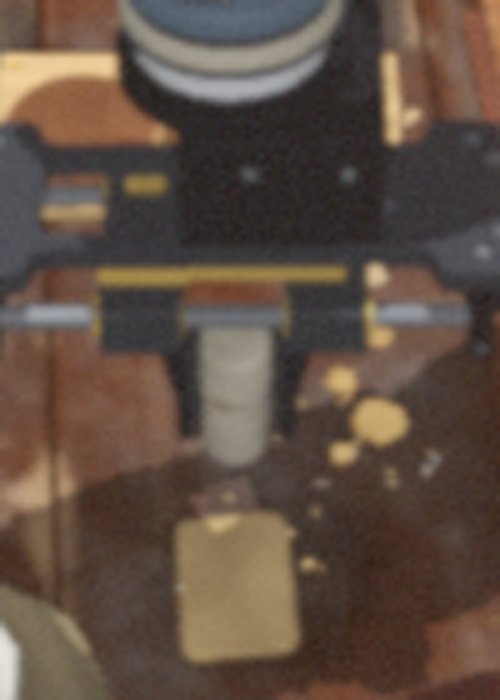

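View pics/t20.png

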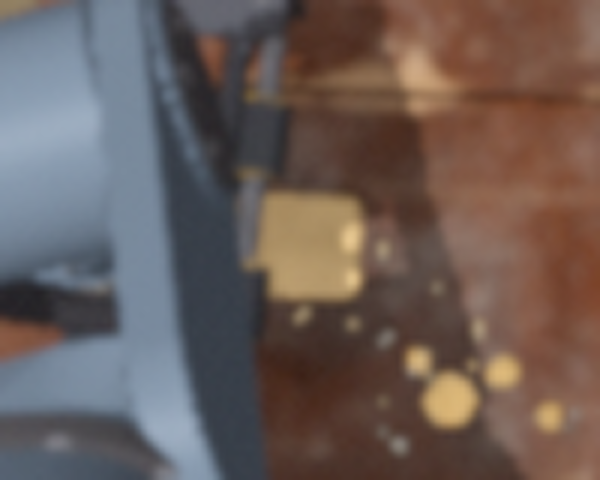

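Run:
```python
from h import *
P=[ray("side",270+a/5-.4,230+b/5-.4,.005) for a,b in [(175,515),(290,512),(300,655),(182,662)]];print(np.mean(P,0),np.round(P,4).tolist())
P=[wray(120+a/2,50+b/2,.005) for a,b in [(338,243),(436,234),(442,366)]];print(np.round(P,4).tolist(),(P[0]+P[2])/2)
go((.5125,.3485,.06),(.5125,.3485,.031))
```

```text
[0.51275426 0.34925516 0.005     ] [[0.5348, 0.3151, 0.005], [0.4885, 0.318, 0.005], [0.4912, 0.3825, 0.005], [0.5365, 0.3814, 0.005]]
[[0.4926, 0.3797, 0.005], [0.5368, 0.38, 0.005], [0.5354, 0.3172, 0.005]] [0.51399932 0.34845354 0.005     ]
t 29.87 pos [0.5112 0.348  0.1199] yaw -5.01 zaxis [ 0.0062  0.082  -0.9966] open 0.291 F [-0.7 -0.2 -1.8]
  3 rows of [-0.058, 0.017, 0.797]
  2 rows of [-0.048, 0.001, 0.578]
```

Emit:
arm_command([
  {"translation":[-0.04,0.03,0.8],"dr":[0,0,0],"jaw":1},
  {"translation":[-0.05,0.02,0.8],"dr":[0,0,0],"jaw":1},
  {"translation":[-0.05,0,0.8],"dr":[0,0,0],"jaw":1},
  {"translation":[-0.04,0,0.6],"dr":[0,0,0],"jaw":1},
  {"translation":[-0.02,0,0.3],"dr":[0,0,0],"jaw":1},
  {"translation":[0,0,0],"dr":[0,0,0],"jaw":1},
  {"translation":[0,0,0],"dr":[0,0,0],"jaw":1},
])

```text
time_s: 30.45
position: [0.513, 0.3503, 0.0379]
tcp_rot: [[0.087, 0.996, 0.007], [0.993, -0.087, 0.083], [0.084, 0.0, -0.997]]
force: [-0.3, -0.0, -1.2]
opening: 0.291
```

Run:
```python
from h import *
go((.513,.3488,.031))
p,d=capture("wrist");crop(p,"w21",180,150,460,370,2.8)
p,d=capture("side");crop(p,"s21",270,230,370,370,5)
```

```text
t 30.45 pos [0.513  0.3503 0.0379] yaw -4.99 zaxis [ 0.0073  0.0832 -0.9965] open 0.291 F [-0.3 -0.  -1.2]
  1 rows of [-0.083, 0.005, 0.271]
```

View pics/w21.png

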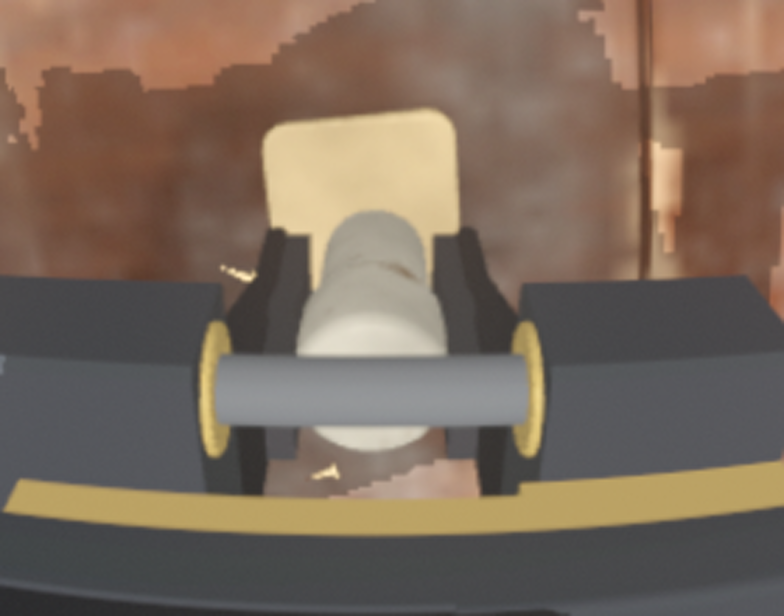

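View pics/s21.png

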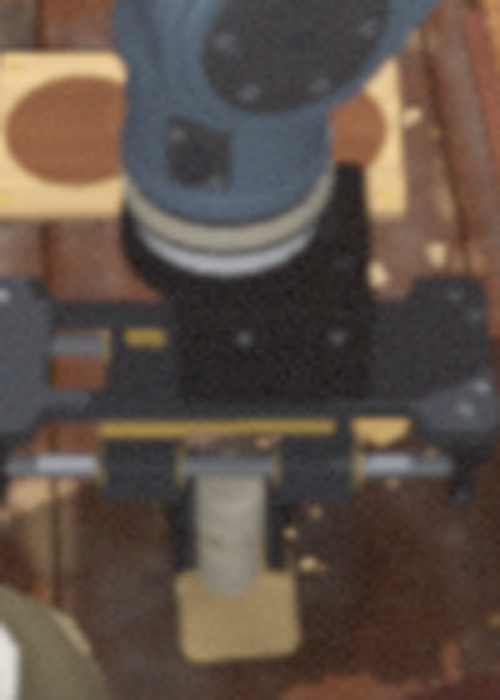

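Run:
```python
from h import *
print(ray("side",270+228/5-.4,230+596/5-.4,.013), ray("side",270+231/5-.4,230+470/5-.4,.075))
go((.513,.3488,.031))
```

```text
[0.51692363 0.35934311 0.013     ] [0.51401236 0.3451583  0.075     ]
t 30.55 pos [0.5136 0.3507 0.0389] yaw -4.98 zaxis [ 0.0094  0.0841 -0.9964] open 0.289 F [ 0.6  0.5 -1.2]
  1 rows of [-0.104, -0.02, 0.31]
```

Emit:
arm_command([
  {"translation":[-0.03,0,0.16],"dr":[0,0,0],"jaw":1},
  {"translation":[0,0,0.06],"dr":[0,0,0],"jaw":1},
  {"translation":[0,0,0],"dr":[0,0,0],"jaw":1},
])

```text
time_s: 30.8
position: [0.5126, 0.35, 0.0324]
tcp_rot: [[0.086, 0.996, 0.007], [0.993, -0.087, 0.083], [0.084, 0.0, -0.996]]
force: [-0.3, -0.5, -1.6]
opening: 0.288
```

Emit:
arm_command([
  {"translation":[0,0,0.05],"dr":[0,0,0],"jaw":1},
  {"translation":[0,0,0.03],"dr":[0,0,0],"jaw":1},
  {"translation":[0,0,0],"dr":[0,0,0],"jaw":1},
])

```text
time_s: 31.05
position: [0.5129, 0.3504, 0.0307]
tcp_rot: [[0.086, 0.996, 0.008], [0.993, -0.087, 0.084], [0.084, 0.0, -0.996]]
force: [-0.7, 0.3, 1.1]
opening: 0.288
```

Contact. Open slowly.

Emit:
arm_command([
  {"translation":[0,0,0.02],"dr":[0,0,0],"jaw":1},
  {"translation":[0,0,0],"dr":[0,0,0],"jaw":0.68},
  {"translation":[0,0,0],"dr":[0,0,0],"jaw":0.64},
  {"translation":[0,0,0],"dr":[0,0,0],"jaw":0.6},
  {"translation":[0,0,0],"dr":[0,0,0],"jaw":0.5},
  {"translation":[0,0,0],"dr":[0,0,0],"jaw":0.3},
  {"translation":[0,0,0],"dr":[0,0,0],"jaw":0},
  {"translation":[0,0,0],"dr":[0,0,0],"jaw":0},
  {"translation":[0,0,0],"dr":[0,0,0],"jaw":0},
  {"translation":[0,0,0],"dr":[0,0,0],"jaw":0},
])

```text
time_s: 31.88
position: [0.5127, 0.3503, 0.0297]
tcp_rot: [[0.086, 0.996, 0.007], [0.993, -0.087, 0.083], [0.084, -0.0, -0.996]]
force: [0.4, -0.2, -0.4]
opening: 0.767
```

Run:
```python
from h import *
go((.513,.3488,.10))
p,d=capture("wrist");crop(p,"w22",180,150,460,370,2.8)
p,d=capture("side");crop(p,"s22",270,230,370,370,5)
```

```text
t 31.88 pos [0.5127 0.3503 0.0297] yaw -4.97 zaxis [ 0.0071  0.0833 -0.9965] open 0.767 F [ 0.4 -0.2 -0.4]
  4 rows of [0.045, 0.005, -0.702]
```

View pics/w22.png

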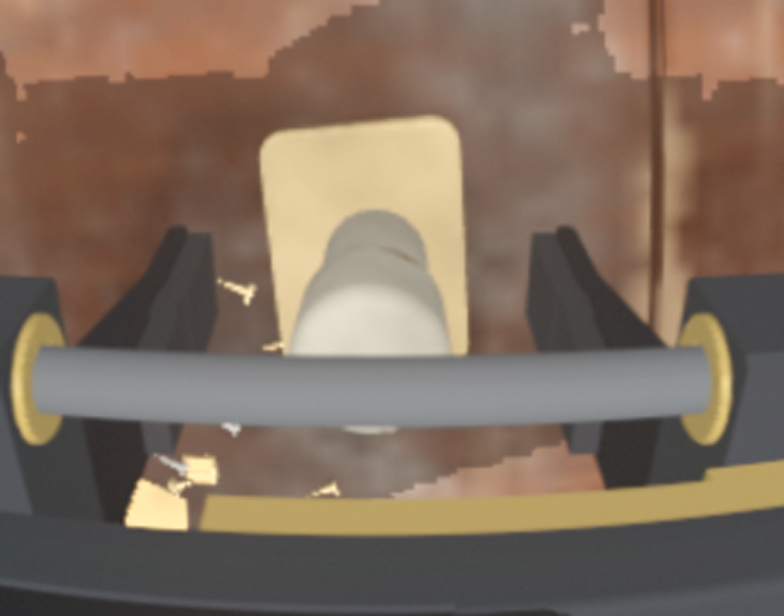

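View pics/s22.png

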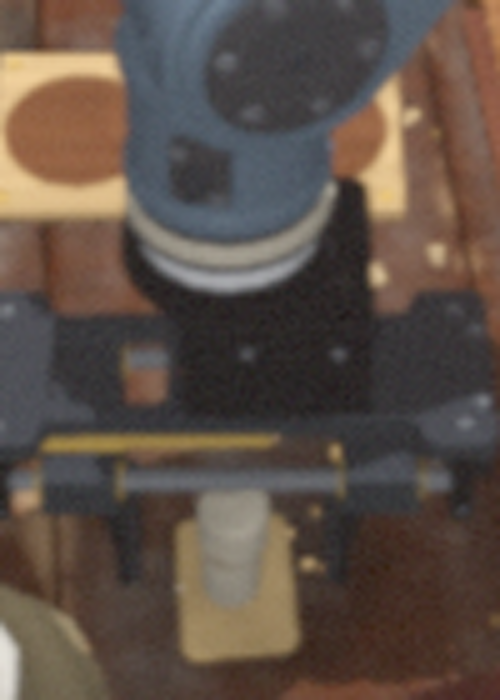

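Emit:
arm_command([
  {"translation":[0.03,0,-0.4],"dr":[0,0,0],"jaw":0},
  {"translation":[0.06,0,-0.8],"dr":[0,0,0],"jaw":0},
  {"translation":[0.06,0,-0.8],"dr":[0,0,0],"jaw":0},
  {"translation":[0.06,0,-0.8],"dr":[0,0,0],"jaw":0},
  {"translation":[0.06,0,-0.9],"dr":[0,0,0],"jaw":0},
  {"translation":[0,0,-0.6],"dr":[0,-0.8,0],"jaw":0},
])

```text
time_s: 32.48
position: [0.5126, 0.3457, 0.14]
tcp_rot: [[0.09, 0.996, 0.0], [0.996, -0.09, -0.002], [-0.002, 0.001, -1.0]]
force: [0.3, -0.3, -0.1]
opening: 1.002
```

Run:
```python
from h import *
go((.46,.03,.14),(.4227,-.3457,.12),yaw=-65.2)
p,d=capture("side");crop(p,"s23",270,270,350,370,6);np.save("side23.npy",d)
p,d=capture("wrist");crop(p,"w23",120,50,520,350,2)
```

```text
t 32.48 pos [0.5126 0.3457 0.14  ] yaw -5.17 zaxis [ 4.0e-04 -1.5e-03 -1.0e+00] open 1.002 F [ 0.3 -0.3 -0.1]
 turn dr z total 10.004
  12 rows of [-0.601, 0.882, 0.0]
  15 rows of [-0.511, 0.868, 0.053]
```

View pics/s23.png

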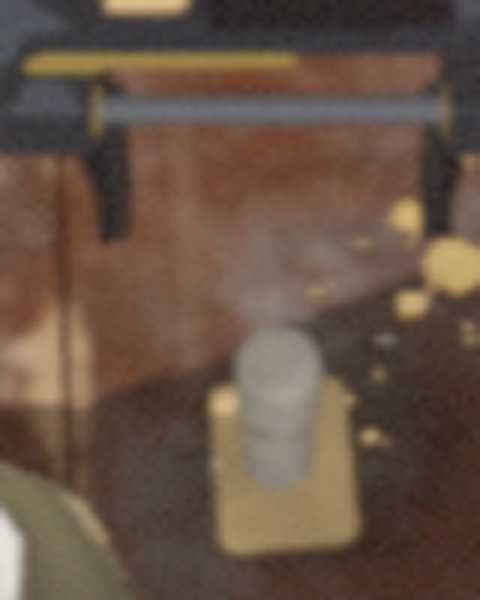

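View pics/w23.png

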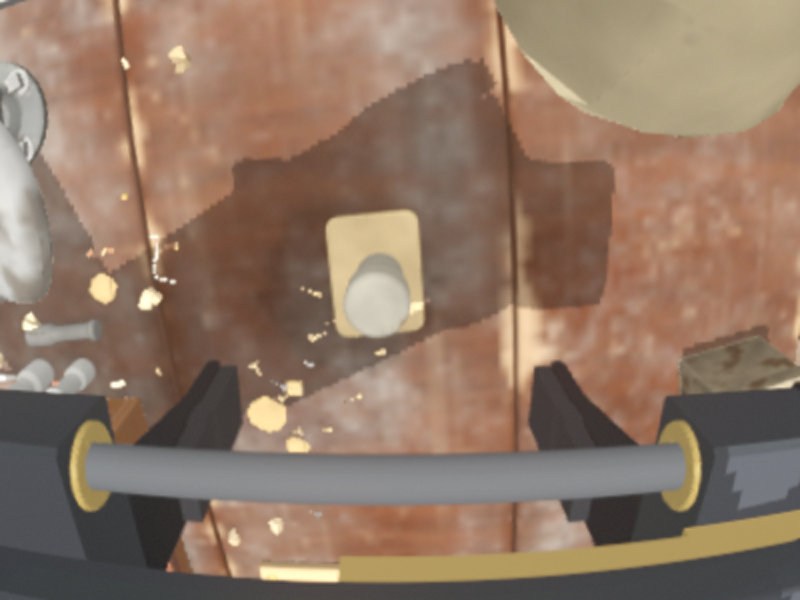

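Run:
```python
from h import *
f=lambda a,b:(270+a/6-.42,270+b/6-.42)
print("foot edge",ray("side",*f(278,488),.005),"top c",ray("side",*f(279,365),.067))
P=[ray("side",*f(*q),.005) for q in [(360,540),(228,553)]];print(np.mean(P,0))
print("wrist top c",wray(120+377/2,50+295/2,.067),"foot near edge",wray(120+380/2,50+254/2,.008))
print("wrist plate",np.mean([wray(120+a/2,50+b/2,.005) for a,b in [(327,215),(418,209),(425,331),(336,336)]],0))
```

```text
foot edge [0.51558394 0.35905355 0.005     ] top c [0.51434808 0.35474542 0.067     ]
[0.51219606 0.38073197 0.005     ]
wrist top c [0.51334675 0.36057484 0.067     ] foot near edge [0.51470403 0.36221176 0.008     ]
wrist plate [0.51205978 0.35138665 0.005     ]
```

The roller stands mid-plate: foot centre about (0.515,0.348), plate centre (0.5125,0.349), with only its own slight lean. Now the tin. Turn and travel back.

Emit:
arm_command([
  {"translation":[0,0,0],"dr":[0,0,0.91],"jaw":0},
  {"translation":[0,0,0],"dr":[0,0,0.91],"jaw":0},
  {"translation":[0,0,0],"dr":[0,0,0.91],"jaw":0},
  {"translation":[0,0,0],"dr":[0,0,0.91],"jaw":0},
  {"translation":[0,0,0],"dr":[0,0,0.91],"jaw":0},
  {"translation":[0,0,0],"dr":[0,0,0.91],"jaw":0},
  {"translation":[0,0,0],"dr":[0,0,0.91],"jaw":0},
  {"translation":[0,0,0],"dr":[0,0,0.91],"jaw":0},
  {"translation":[0,0,0],"dr":[0,0,0.91],"jaw":0},
  {"translation":[0,0,0],"dr":[0,0,0.91],"jaw":0},
  {"translation":[0,0,0],"dr":[0,0,0.9],"jaw":0},
])

```text
time_s: 33.5
position: [0.5116, 0.3477, 0.1363]
tcp_rot: [[0.908, 0.419, -0.002], [0.419, -0.908, 0.001], [-0.001, -0.002, -1.0]]
force: [0.9, 0.3, 0.1]
opening: 1.003
```

Run:
```python
from h import *
go((.46,.03,.14),(.4225,-.3457,.12))
```

```text
t 33.5 pos [0.5116 0.3477 0.1363] yaw -65.21 zaxis [-2.1e-03  9.0e-04 -1.0e+00] open 1.003 F [0.9 0.3 0.1]
  12 rows of [-0.6, 0.889, -0.013]
  15 rows of [-0.511, 0.868, 0.053]
```

Emit:
arm_command([
  {"translation":[-0.6,0.889,-0.013],"dr":[0,0,0],"jaw":0},
  {"translation":[-0.6,0.889,-0.013],"dr":[0,0,0],"jaw":0},
  {"translation":[-0.6,0.889,-0.013],"dr":[0,0,0],"jaw":0},
  {"translation":[-0.6,0.889,-0.013],"dr":[0,0,0],"jaw":0},
  {"translation":[-0.6,0.889,-0.013],"dr":[0,0,0],"jaw":0},
  {"translation":[-0.6,0.889,-0.013],"dr":[0,0,0],"jaw":0},
  {"translation":[-0.6,0.889,-0.013],"dr":[0,0,0],"jaw":0},
  {"translation":[-0.6,0.889,-0.013],"dr":[0,0,0],"jaw":0},
  {"translation":[-0.6,0.889,-0.013],"dr":[0,0,0],"jaw":0},
  {"translation":[-0.6,0.889,-0.013],"dr":[0,0,0],"jaw":0},
  {"translation":[-0.6,0.889,-0.013],"dr":[0,0,0],"jaw":0},
  {"translation":[-0.6,0.889,-0.013],"dr":[0,0,0],"jaw":0},
])

```text
time_s: 34.5
position: [0.461, 0.0292, 0.1407]
tcp_rot: [[0.906, 0.423, -0.001], [0.423, -0.906, 0.002], [0.0, -0.002, -1.0]]
force: [-0.2, 0.4, -0.9]
opening: 0.999
```

Emit:
arm_command([
  {"translation":[-0.511,0.868,0],"dr":[0,0,0],"jaw":0},
  {"translation":[-0.511,0.868,0],"dr":[0,0,0],"jaw":0},
  {"translation":[-0.511,0.868,0],"dr":[0,0,0],"jaw":0},
  {"translation":[-0.511,0.868,0],"dr":[0,0,0],"jaw":0},
  {"translation":[-0.511,0.868,0],"dr":[0,0,0],"jaw":0},
  {"translation":[-0.511,0.868,0],"dr":[0,0,0],"jaw":0},
  {"translation":[-0.511,0.868,0],"dr":[0,0,0],"jaw":0},
  {"translation":[-0.511,0.868,0],"dr":[0,0,0],"jaw":0},
  {"translation":[-0.511,0.868,0],"dr":[0,0,0],"jaw":0},
  {"translation":[-0.511,0.868,0],"dr":[0,0,0],"jaw":0},
  {"translation":[-0.511,0.868,0],"dr":[0,0,0],"jaw":0},
  {"translation":[-0.511,0.868,0],"dr":[0,0,0],"jaw":0},
])

```text
time_s: 35.5
position: [0.4326, -0.2712, 0.1405]
tcp_rot: [[0.906, 0.423, 0.0], [0.423, -0.906, 0.002], [0.001, -0.002, -1.0]]
force: [0.2, -0.1, -0.2]
opening: 1.001
```

Emit:
arm_command([
  {"translation":[-0.511,0.868,0],"dr":[0,0,0],"jaw":0},
  {"translation":[-0.511,0.868,0],"dr":[0,0,0],"jaw":0},
  {"translation":[-0.511,0.868,0],"dr":[0,0,0],"jaw":0},
  {"translation":[0,0,0],"dr":[0,0,0],"jaw":0},
  {"translation":[0,0,0],"dr":[0,0,0],"jaw":0},
  {"translation":[0,0,0],"dr":[0,0,0],"jaw":0},
])

```text
time_s: 36.0
position: [0.4254, -0.3445, 0.1405]
tcp_rot: [[0.906, 0.423, -0.001], [0.423, -0.906, 0.003], [0.0, -0.003, -1.0]]
force: [-0.6, 0.7, -0.3]
opening: 1.001
```

Run:
```python
from h import *
go((.4225,-.3457,.0175),step=24)
p,d=capture("wrist");crop(p,"w24",120,50,520,350,2)
```

```text
t 36.0 pos [ 0.4254 -0.3445  0.1405] yaw -64.99 zaxis [-9.0e-04  2.8e-03 -1.0e+00] open 1.001 F [-0.6  0.7 -0.3]
  6 rows of [-0.021, 0.002, 0.82]
```

View pics/w24.png

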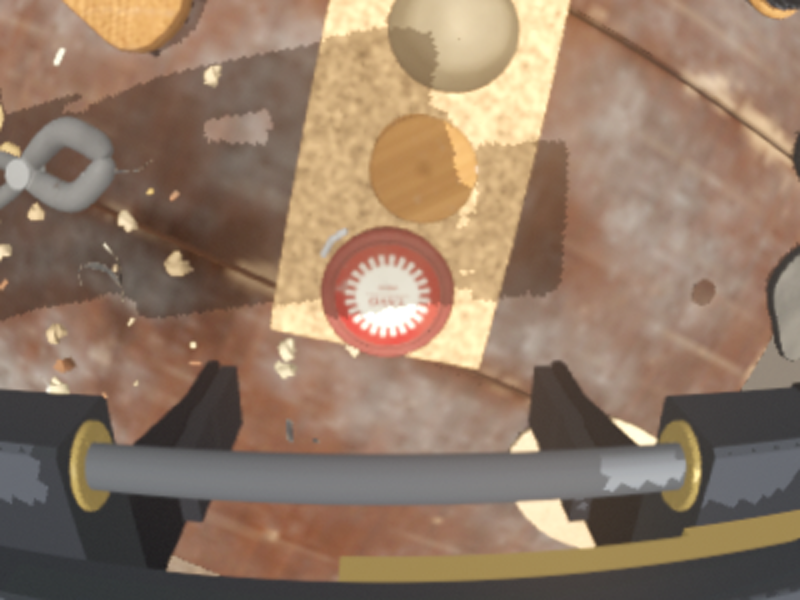

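Emit:
arm_command([
  {"translation":[-0.06,0,0.8],"dr":[0,0,0],"jaw":0},
  {"translation":[-0.06,0,0.9],"dr":[0,0,0],"jaw":0},
  {"translation":[0,0,0.9],"dr":[0,0,0],"jaw":0},
  {"translation":[0,0,0.9],"dr":[0,0,0],"jaw":0},
  {"translation":[0,0,0.8],"dr":[0,0,0],"jaw":0},
  {"translation":[0,0,0.4],"dr":[0,0,0],"jaw":0},
  {"translation":[0,0,0],"dr":[0,0,0],"jaw":0},
  {"translation":[0,0,0],"dr":[0,0,0],"jaw":0},
])

```text
time_s: 36.72
position: [0.4236, -0.3461, 0.0238]
tcp_rot: [[0.906, 0.424, -0.001], [0.424, -0.906, 0.001], [-0.0, -0.001, -1.0]]
force: [0.4, -0.5, 0.3]
opening: 1.001
```

Run:
```python
from h import *
go((.4226,-.3457,.0175),step=24)
```

```text
t 36.72 pos [ 0.4236 -0.3461  0.0238] yaw -64.91 zaxis [-6.e-04  1.e-03 -1.e+00] open 1.001 F [ 0.4 -0.5  0.3]
  1 rows of [-0.03, -0.032, 0.251]
```

Emit:
arm_command([
  {"translation":[-0.02,-0.02,0.24],"dr":[0,0,0.04],"jaw":0},
  {"translation":[0,0,0],"dr":[0,0,0],"jaw":0.15},
  {"translation":[0,0,0],"dr":[0,0,0],"jaw":0.25},
  {"translation":[0,0,0],"dr":[0,0,0],"jaw":0.5},
  {"translation":[0,0,0],"dr":[0,0,0],"jaw":1},
  {"translation":[0,0,0],"dr":[0,0,0],"jaw":1},
  {"translation":[0,0,0],"dr":[0,0,0],"jaw":1},
  {"translation":[0,0,0],"dr":[0,0,0],"jaw":1},
  {"translation":[0,0,0],"dr":[0,0,0],"jaw":1},
])

```text
time_s: 37.47
position: [0.423, -0.3471, 0.0183]
tcp_rot: [[0.908, 0.419, 0.0], [0.419, -0.908, -0.0], [0.0, 0.001, -1.0]]
force: [0.0, 0.4, 4.8]
opening: 0.716
```

Run:
```python
from h import *
go((.4226,-.3457,.12),(.43,-.10,.12),(.4575,.1119,.10),step=24)
```

```text
t 37.47 pos [ 0.423  -0.3471  0.0183] yaw -65.22 zaxis [ 4.e-04 -5.e-04 -1.e+00] open 0.716 F [0.  0.4 4.8]
  5 rows of [0.001, -0.011, -0.814]
  10 rows of [0.439, -0.88, -0.0]
  8 rows of [0.569, -0.904, 0.1]
```

Emit:
arm_command([
  {"translation":[0,0,-0.5],"dr":[0,0,0],"jaw":1},
  {"translation":[0,0,-0.9],"dr":[0,0,0],"jaw":1},
  {"translation":[0,0,-0.9],"dr":[0,0,0],"jaw":1},
  {"translation":[0,0,-0.9],"dr":[0,0,0],"jaw":1},
  {"translation":[0,0,-0.9],"dr":[0,0,0],"jaw":1},
  {"translation":[0.439,-0.88,0],"dr":[0,0,0],"jaw":1},
  {"translation":[0.439,-0.88,0],"dr":[0,0,0],"jaw":1},
  {"translation":[0.439,-0.88,0],"dr":[0,0,0],"jaw":1},
  {"translation":[0.439,-0.88,0],"dr":[0,0,0],"jaw":1},
  {"translation":[0.439,-0.88,0],"dr":[0,0,0],"jaw":1},
  {"translation":[0.439,-0.88,0],"dr":[0,0,0],"jaw":1},
  {"translation":[0.439,-0.88,0],"dr":[0,0,0],"jaw":1},
])

```text
time_s: 38.47
position: [0.4277, -0.1736, 0.1201]
tcp_rot: [[0.908, 0.419, -0.0], [0.419, -0.908, 0.0], [-0.0, -0.0, -1.0]]
force: [-0.0, 0.7, -0.4]
opening: 0.717
```

Emit:
arm_command([
  {"translation":[0.439,-0.88,0],"dr":[0,0,0],"jaw":1},
  {"translation":[0.439,-0.88,0],"dr":[0,0,0],"jaw":1},
  {"translation":[0.439,-0.88,0],"dr":[0,0,0],"jaw":1},
  {"translation":[0.569,-0.904,0],"dr":[0,0,0],"jaw":1},
  {"translation":[0.569,-0.904,0],"dr":[0,0,0],"jaw":1},
  {"translation":[0.569,-0.904,0],"dr":[0,0,0],"jaw":1},
  {"translation":[0.569,-0.904,0],"dr":[0,0,0],"jaw":1},
  {"translation":[0.569,-0.904,0],"dr":[0,0,0],"jaw":1},
  {"translation":[0.569,-0.904,0],"dr":[0,0,0],"jaw":1},
  {"translation":[0.569,-0.904,0],"dr":[0,0,0],"jaw":1},
  {"translation":[0.569,-0.904,0],"dr":[0,0,0],"jaw":1},
  {"translation":[0,0,0.4],"dr":[0,0,0],"jaw":1},
])

```text
time_s: 39.47
position: [0.4593, 0.1145, 0.1113]
tcp_rot: [[0.906, 0.423, 0.005], [0.423, -0.906, 0.001], [0.005, 0.001, -1.0]]
force: [0.4, 0.1, -1.6]
opening: 0.717
```

Emit:
arm_command([
  {"translation":[0,0,0.5],"dr":[0,0,0],"jaw":1},
  {"translation":[0,0,0],"dr":[0,0,0],"jaw":1},
  {"translation":[0,0,0],"dr":[0,0,0],"jaw":1},
  {"translation":[0,0,0],"dr":[0,0,0],"jaw":1},
])

```text
time_s: 39.8
position: [0.4578, 0.1106, 0.0979]
tcp_rot: [[0.908, 0.419, -0.0], [0.419, -0.908, 0.0], [-0.0, -0.0, -1.0]]
force: [0.2, 0.1, -0.5]
opening: 0.717
```

Run:
```python
from h import *
go((.4575,.1119,.0225),step=24)
p,d=capture("wrist");crop(p,"w25",120,50,520,350,2)
```

```text
t 39.8 pos [0.4578 0.1106 0.0979] yaw -65.24 zaxis [-3.e-04  0.e+00 -1.e+00] open 0.717 F [ 0.2  0.1 -0.5]
  4 rows of [0.003, -0.013, 0.754]
```

View pics/w25.png

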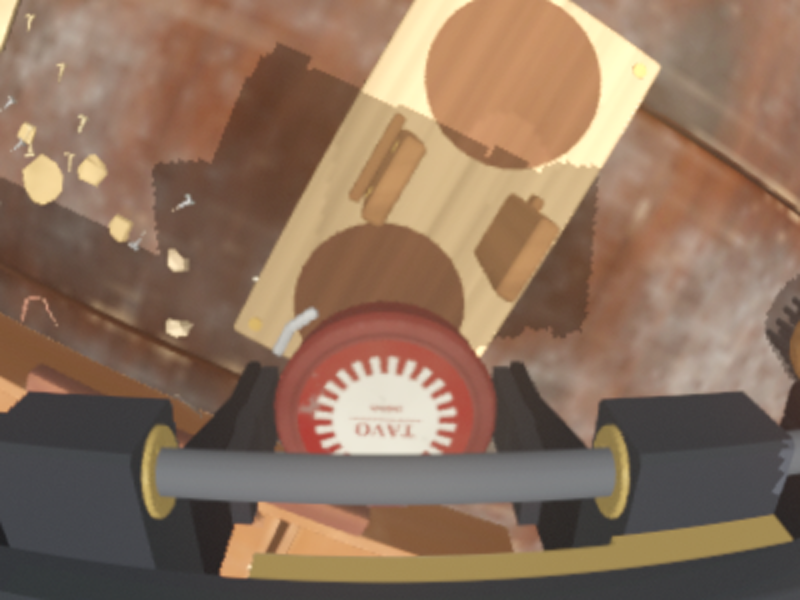

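Emit:
arm_command([
  {"translation":[0.02,-0.06,0.8],"dr":[0,0,0],"jaw":1},
  {"translation":[0,0,0.8],"dr":[0,0,0],"jaw":1},
  {"translation":[0,0,0.8],"dr":[0,0,0],"jaw":1},
  {"translation":[0,0,0.35],"dr":[0,0,0],"jaw":1},
  {"translation":[0,0,0.1],"dr":[0,0,0],"jaw":1},
  {"translation":[0,0,0],"dr":[0,0,0],"jaw":1},
  {"translation":[0,0,0],"dr":[0,0,0],"jaw":1},
])

```text
time_s: 40.43
position: [0.4582, 0.1122, 0.0272]
tcp_rot: [[0.908, 0.419, 0.001], [0.419, -0.908, 0.0], [0.001, 0.0, -1.0]]
force: [0.4, -0.5, -0.8]
opening: 0.72
```

Run:
```python
from h import *
go((.4575,.1121,.0223),step=24)
p,d=capture("wrist");crop(p,"w26",180,100,460,320,2.8)
```

```text
t 40.43 pos [0.4582 0.1122 0.0272] yaw -65.23 zaxis [ 0.0011  0.     -1.    ] open 0.72 F [ 0.4 -0.5 -0.8]
  1 rows of [-0.027, -0.008, 0.197]
```

View pics/w26.png

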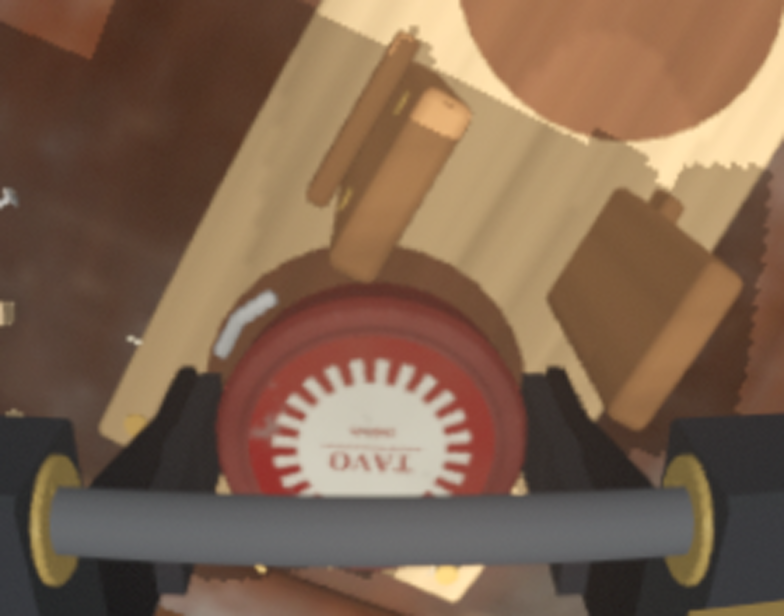

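Emit:
arm_command([
  {"translation":[-0.02,0,0.14],"dr":[0,0,0],"jaw":1},
  {"translation":[0,0,0.04],"dr":[0,0,0],"jaw":1},
  {"translation":[0,0,0.02],"dr":[0,0,0],"jaw":1},
  {"translation":[0,0,0],"dr":[0,0,0],"jaw":1},
])

```text
time_s: 40.82
position: [0.4574, 0.1121, 0.0223]
tcp_rot: [[0.908, 0.419, 0.001], [0.419, -0.908, -0.0], [0.001, 0.0, -1.0]]
force: [-0.4, -0.1, 4.5]
opening: 0.714
```

Contact at the expected height (0.0223). Release and rise.

Emit:
arm_command([
  {"translation":[0,0,0],"dr":[0,0,0],"jaw":0.25},
  {"translation":[0,0,0],"dr":[0,0,0],"jaw":0.15},
  {"translation":[0,0,0],"dr":[0,0,0],"jaw":0},
  {"translation":[0,0,0],"dr":[0,0,0],"jaw":0},
  {"translation":[0,0,0],"dr":[0,0,0],"jaw":0},
  {"translation":[0,0,-0.4],"dr":[0,0,0],"jaw":0},
  {"translation":[0,0,-0.9],"dr":[0,0,0],"jaw":0},
  {"translation":[0,0,-0.9],"dr":[0,0,0],"jaw":0},
  {"translation":[0,0,-0.9],"dr":[0,0,0],"jaw":0},
  {"translation":[0,0,-0.9],"dr":[0,0,0],"jaw":0},
  {"translation":[0,0,-0.9],"dr":[0,0,0],"jaw":0},
])

```text
time_s: 41.73
position: [0.4568, 0.1121, 0.1458]
tcp_rot: [[0.908, 0.419, -0.0], [0.419, -0.908, 0.0], [-0.0, -0.0, -1.0]]
force: [0.9, 0.3, -1.1]
opening: 0.999
```

Run:
```python
from h import *
go((.46,-.25,.145),yaw=-90)
p,d=capture("wrist");crop(p,"w27",120,50,520,350,2)
```

```text
t 41.73 pos [0.4568 0.1121 0.1458] yaw -65.21 zaxis [-1.e-04  0.e+00 -1.e+00] open 0.999 F [ 0.9  0.3 -1.1]
 turn dr z total 4.132
  16 rows of [0.008, 0.905, 0.002]
```

View pics/w27.png

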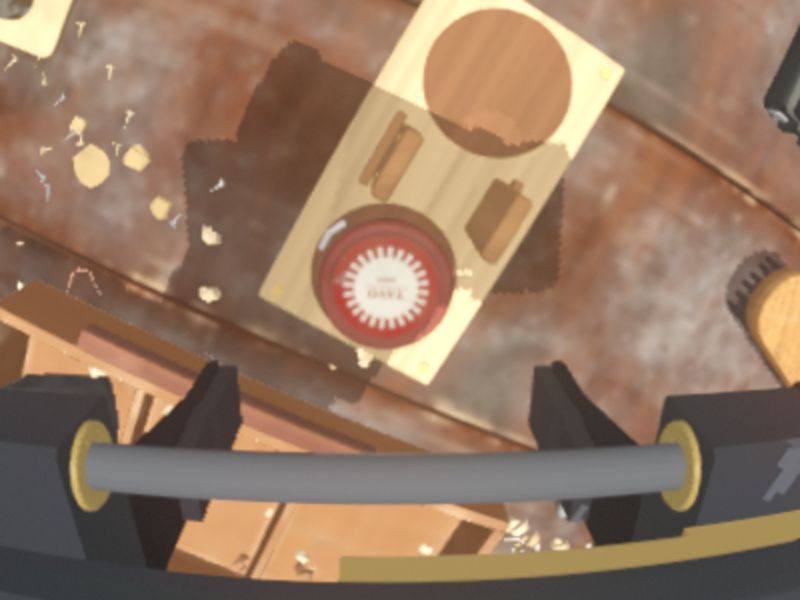

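Tin sits on its inlay at (385,283). Now the weight: turn to yaw -90 and travel in front of the machine.

Emit:
arm_command([
  {"translation":[0,0,0],"dr":[0,0,0.826],"jaw":0},
  {"translation":[0,0,0],"dr":[0,0,0.826],"jaw":0},
  {"translation":[0,0,0],"dr":[0,0,0.826],"jaw":0},
  {"translation":[0,0,0],"dr":[0,0,0.826],"jaw":0},
  {"translation":[0,0,0],"dr":[0,0,0.826],"jaw":0},
  {"translation":[0,0.905,0],"dr":[0,0,0],"jaw":0},
  {"translation":[0,0.905,0],"dr":[0,0,0],"jaw":0},
  {"translation":[0,0.905,0],"dr":[0,0,0],"jaw":0},
  {"translation":[0,0.905,0],"dr":[0,0,0],"jaw":0},
  {"translation":[0,0.905,0],"dr":[0,0,0],"jaw":0},
  {"translation":[0,0.905,0],"dr":[0,0,0],"jaw":0},
  {"translation":[0,0.905,0],"dr":[0,0,0],"jaw":0},
])

```text
time_s: 42.78
position: [0.4569, -0.0472, 0.1445]
tcp_rot: [[1.0, 0.0, 0.0], [0.0, -1.0, -0.0], [0.0, 0.0, -1.0]]
force: [0.9, -0.1, 0.2]
opening: 1.001
```

Emit:
arm_command([
  {"translation":[0,0.905,0],"dr":[0,0,0],"jaw":0},
  {"translation":[0,0.905,0],"dr":[0,0,0],"jaw":0},
  {"translation":[0,0.905,0],"dr":[0,0,0],"jaw":0},
  {"translation":[0,0.905,0],"dr":[0,0,0],"jaw":0},
  {"translation":[0,0.905,0],"dr":[0,0,0],"jaw":0},
  {"translation":[0,0.905,0],"dr":[0,0,0],"jaw":0},
  {"translation":[0,0.905,0],"dr":[0,0,0],"jaw":0},
  {"translation":[0,0.905,0],"dr":[0,0,0],"jaw":0},
  {"translation":[0,0.905,0],"dr":[0,0,0],"jaw":0},
  {"translation":[0,0.905,0],"dr":[0,0,0],"jaw":0},
  {"translation":[0,0.905,0],"dr":[0,0,0],"jaw":0},
])

```text
time_s: 43.7
position: [0.4569, -0.296, 0.1445]
tcp_rot: [[1.0, -0.0, -0.0], [-0.0, -1.0, 0.0], [-0.0, -0.0, -1.0]]
force: [0.3, 2.0, 0.3]
opening: 1.002
```

Run:
```python
from h import *
go((.5433,-.321,.14),(.5433,-.321,.022))
```

```text
t 43.7 pos [ 0.4569 -0.296   0.1445] yaw -90.0 zaxis [-1.e-04  1.e-04 -1.e+00] open 1.002 F [0.3 2.  0.3]
  4 rows of [0.864, 0.25, 0.045]
  6 rows of [0.0, 0.0, 0.787]
```

Emit:
arm_command([
  {"translation":[0.864,0.25,0],"dr":[0,0,0],"jaw":0},
  {"translation":[0.864,0.25,0],"dr":[0,0,0],"jaw":0},
  {"translation":[0.864,0.25,0],"dr":[0,0,0],"jaw":0},
  {"translation":[0.864,0.25,0],"dr":[0,0,0],"jaw":0},
  {"translation":[0,0,0],"dr":[0,0,0],"jaw":0},
  {"translation":[0,0,0],"dr":[0,0,0],"jaw":0},
])

```text
time_s: 44.2
position: [0.5441, -0.3201, 0.1442]
tcp_rot: [[1.0, 0.001, 0.0], [0.001, -1.0, -0.0], [0.0, 0.0, -1.0]]
force: [-1.1, -0.1, 0.2]
opening: 0.999
```

Run:
```python
from h import *
go((.5433,-.321,.022))
p,d=capture("wrist");crop(p,"w28",120,50,520,350,2)
```

```text
t 44.2 pos [ 0.5441 -0.3201  0.1442] yaw -89.94 zaxis [ 0.e+00 -2.e-04 -1.e+00] open 0.999 F [-1.1 -0.1  0.2]
  6 rows of [-0.006, 0.006, 0.814]
```

View pics/w28.png

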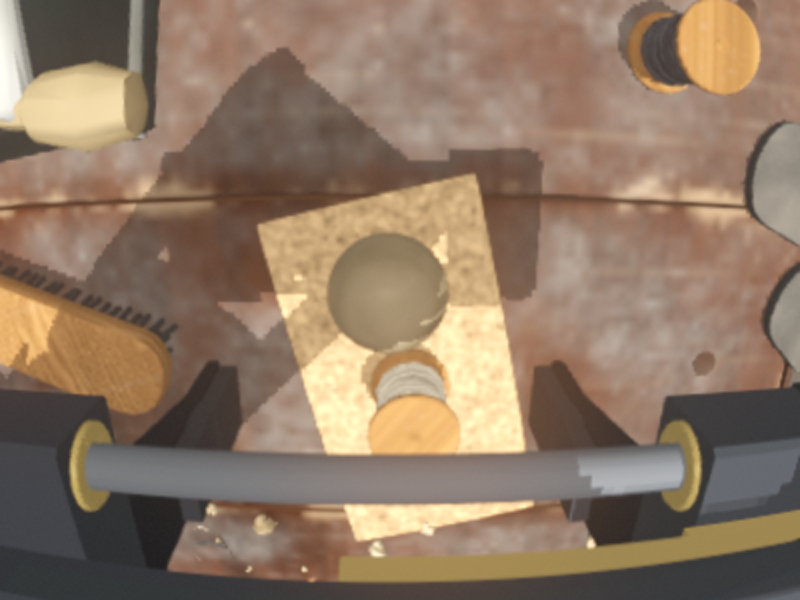

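Weight at (388,293), centred. Descend and grip.

Emit:
arm_command([
  {"translation":[-0.03,0,0.85],"dr":[0,0,0],"jaw":0},
  {"translation":[0,0,0.9],"dr":[0,0,0],"jaw":0},
  {"translation":[0,0,0.9],"dr":[0,0,0],"jaw":0},
  {"translation":[0,0,0.9],"dr":[0,0,0],"jaw":0},
  {"translation":[0,0,0.8],"dr":[0,0,0],"jaw":0},
  {"translation":[0,0,0.35],"dr":[0,0,0],"jaw":0},
  {"translation":[0,0,0],"dr":[0,0,0],"jaw":0},
  {"translation":[0,0,0],"dr":[0,0,0],"jaw":0},
])

```text
time_s: 44.92
position: [0.5423, -0.3198, 0.0268]
tcp_rot: [[1.0, -0.0, -0.001], [-0.0, -1.0, 0.001], [-0.001, -0.001, -1.0]]
force: [-0.0, 0.5, -0.0]
opening: 0.999
```

Run:
```python
from h import *
go((.5435,-.321,.0215))
```

```text
t 44.92 pos [ 0.5423 -0.3198  0.0268] yaw -90.0 zaxis [-8.e-04  7.e-04 -1.e+00] open 0.999 F [-0.   0.5 -0. ]
  1 rows of [0.049, 0.047, 0.211]
```

Emit:
arm_command([
  {"translation":[0.04,0.04,0.2],"dr":[0,0,0],"jaw":0},
  {"translation":[0,0,0],"dr":[0,0,0],"jaw":0.2},
  {"translation":[0,0,0],"dr":[0,0,0],"jaw":0.3},
  {"translation":[0,0,0],"dr":[0,0,0],"jaw":0.5},
  {"translation":[0,0,0],"dr":[0,0,0],"jaw":1},
  {"translation":[0,0,0],"dr":[0,0,0],"jaw":1},
  {"translation":[0,0,0],"dr":[0,0,0],"jaw":1},
  {"translation":[0,0,0],"dr":[0,0,0],"jaw":1},
  {"translation":[0,0,0],"dr":[0,0,0],"jaw":1},
])

```text
time_s: 45.67
position: [0.544, -0.3213, 0.0218]
tcp_rot: [[1.0, 0.0, 0.0], [0.0, -1.0, -0.0], [0.0, 0.0, -1.0]]
force: [-0.8, -0.7, 2.2]
opening: 0.611
```

Run:
```python
from h import *
go((.5437,-.321,.13),(.457,-.29,.13),(.457,.03,.13),(.5637,.103,.13),step=24)
```

```text
t 45.67 pos [ 0.544  -0.3213  0.0218] yaw -89.99 zaxis [ 3.e-04 -3.e-04 -1.e+00] open 0.611 F [-0.8 -0.7  2.2]
  5 rows of [-0.002, -0.002, -0.865]
  4 rows of [-0.867, -0.31, -0.0]
  14 rows of [0.0, -0.914, -0.0]
  5 rows of [0.854, -0.584, 0.0]
```

Emit:
arm_command([
  {"translation":[0,0,-0.5],"dr":[0,0,0],"jaw":1},
  {"translation":[0,0,-0.9],"dr":[0,0,0],"jaw":1},
  {"translation":[0,0,-0.9],"dr":[0,0,0],"jaw":1},
  {"translation":[0,0,-0.9],"dr":[0,0,0],"jaw":1},
  {"translation":[0,0,-0.9],"dr":[0,0,0],"jaw":1},
  {"translation":[0,0,-0.3],"dr":[0,0,0],"jaw":1},
  {"translation":[-0.867,-0.31,0],"dr":[0,0,0],"jaw":1},
  {"translation":[-0.867,-0.31,0],"dr":[0,0,0],"jaw":1},
  {"translation":[-0.867,-0.31,0],"dr":[0,0,0],"jaw":1},
  {"translation":[-0.867,-0.31,0],"dr":[0,0,0],"jaw":1},
  {"translation":[0,-0.914,0],"dr":[0,0,0],"jaw":1},
  {"translation":[0,-0.914,0],"dr":[0,0,0],"jaw":1},
])

```text
time_s: 46.67
position: [0.4555, -0.244, 0.1313]
tcp_rot: [[1.0, -0.003, -0.001], [-0.003, -1.0, 0.001], [-0.001, -0.001, -1.0]]
force: [0.4, -0.4, -2.4]
opening: 0.608
```

Emit:
arm_command([
  {"translation":[0,-0.914,0],"dr":[0,0,0],"jaw":1},
  {"translation":[0,-0.914,0],"dr":[0,0,0],"jaw":1},
  {"translation":[0,-0.914,0],"dr":[0,0,0],"jaw":1},
  {"translation":[0,-0.914,0],"dr":[0,0,0],"jaw":1},
  {"translation":[0,-0.914,0],"dr":[0,0,0],"jaw":1},
  {"translation":[0,-0.914,0],"dr":[0,0,0],"jaw":1},
  {"translation":[0,-0.914,0],"dr":[0,0,0],"jaw":1},
  {"translation":[0,-0.914,0],"dr":[0,0,0],"jaw":1},
  {"translation":[0,-0.914,0],"dr":[0,0,0],"jaw":1},
  {"translation":[0,-0.914,0],"dr":[0,0,0],"jaw":1},
  {"translation":[0,-0.914,0],"dr":[0,0,0],"jaw":1},
  {"translation":[0,-0.914,0],"dr":[0,0,0],"jaw":1},
])

```text
time_s: 47.67
position: [0.4566, 0.031, 0.1314]
tcp_rot: [[1.0, 0.0, -0.001], [0.0, -1.0, 0.0], [-0.001, -0.0, -1.0]]
force: [0.9, -0.6, -2.6]
opening: 0.612
```

Emit:
arm_command([
  {"translation":[0.854,-0.584,0],"dr":[0,0,0],"jaw":1},
  {"translation":[0.854,-0.584,0],"dr":[0,0,0],"jaw":1},
  {"translation":[0.854,-0.584,0],"dr":[0,0,0],"jaw":1},
  {"translation":[0.854,-0.584,0],"dr":[0,0,0],"jaw":1},
  {"translation":[0.854,-0.584,0],"dr":[0,0,0],"jaw":1},
  {"translation":[0,0,0.5],"dr":[0,0,0],"jaw":1},
  {"translation":[0,0,0],"dr":[0,0,0],"jaw":1},
  {"translation":[0,0,0],"dr":[0,0,0],"jaw":1},
  {"translation":[0,0,0],"dr":[0,0,0],"jaw":1},
])

```text
time_s: 48.42
position: [0.5624, 0.1025, 0.1187]
tcp_rot: [[1.0, -0.0, -0.003], [-0.0, -1.0, -0.0], [-0.003, 0.0, -1.0]]
force: [-0.3, 1.0, -2.7]
opening: 0.609
```

Run:
```python
from h import *
go((.564,.103,.026),step=24)
p,d=capture("wrist");crop(p,"w29",120,50,520,350,2)
```

```text
t 48.42 pos [0.5624 0.1025 0.1187] yaw -90.01 zaxis [-0.0027 -0.     -1.    ] open 0.609 F [-0.3  1.  -2.7]
  4 rows of [0.018, -0.005, 0.927]
```

View pics/w29.png

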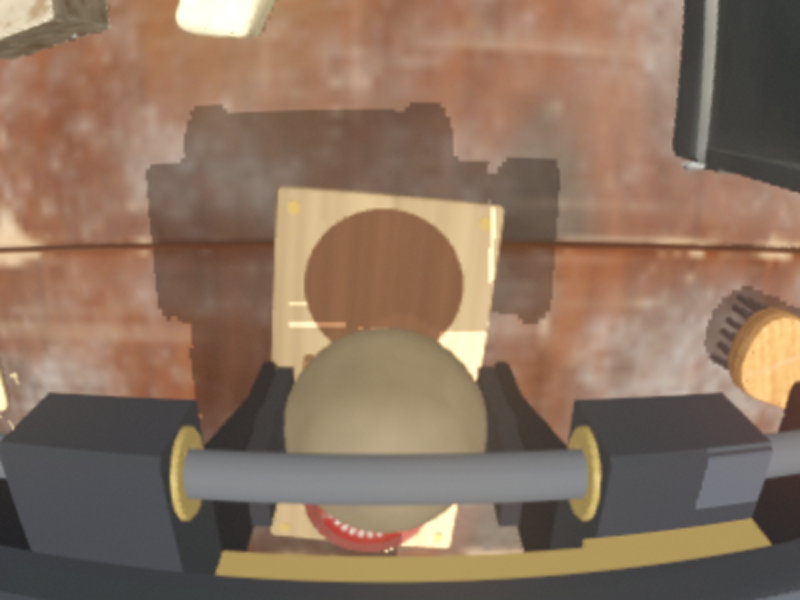

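Emit:
arm_command([
  {"translation":[0.04,0,0.8],"dr":[0,0,0],"jaw":1},
  {"translation":[0,0,0.9],"dr":[0,0,0],"jaw":1},
  {"translation":[0,0,0.9],"dr":[0,0,0],"jaw":1},
  {"translation":[0,0,0.7],"dr":[0,0,0],"jaw":1},
  {"translation":[0,0,0.2],"dr":[0,0,0],"jaw":1},
  {"translation":[0,0,0],"dr":[0,0,0],"jaw":1},
  {"translation":[0,0,0],"dr":[0,0,0],"jaw":1},
])

```text
time_s: 49.05
position: [0.5652, 0.1025, 0.0323]
tcp_rot: [[1.0, -0.0, 0.001], [-0.0, -1.0, -0.0], [0.001, 0.0, -1.0]]
force: [0.7, 0.4, -2.6]
opening: 0.611
```

Run:
```python
from h import *
go((.564,.103,.0258),step=24)
p,d=capture("wrist");crop(p,"w30",180,100,460,320,2.8)
```

```text
t 49.05 pos [0.5652 0.1025 0.0323] yaw -90.02 zaxis [ 7.e-04 -0.e+00 -1.e+00] open 0.611 F [ 0.7  0.4 -2.6]
  1 rows of [-0.048, -0.02, 0.258]
```

View pics/w30.png

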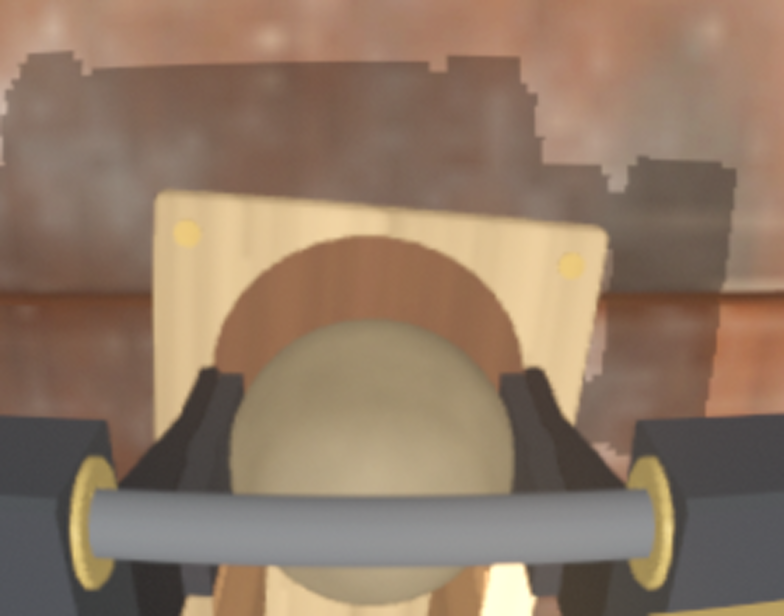

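Centred over its inlay, as in the original grip view. Lower to contact.

Emit:
arm_command([
  {"translation":[-0.03,-0.02,0.17],"dr":[0,0,0],"jaw":1},
  {"translation":[0,0,0.06],"dr":[0,0,0],"jaw":1},
  {"translation":[0,0,0.02],"dr":[0,0,0],"jaw":1},
  {"translation":[0,0,0],"dr":[0,0,0],"jaw":1},
])

```text
time_s: 49.43
position: [0.5643, 0.1034, 0.0259]
tcp_rot: [[1.0, 0.0, 0.001], [0.0, -1.0, -0.0], [0.001, 0.0, -1.0]]
force: [-1.1, 0.7, -0.7]
opening: 0.61
```

Emit:
arm_command([
  {"translation":[0,0,0.03],"dr":[0,0,0],"jaw":1},
  {"translation":[0,0,0],"dr":[0,0,0],"jaw":1},
  {"translation":[0,0,0],"dr":[0,0,0],"jaw":0.35},
  {"translation":[0,0,0],"dr":[0,0,0],"jaw":0.2},
  {"translation":[0,0,0],"dr":[0,0,0],"jaw":0},
  {"translation":[0,0,0],"dr":[0,0,0],"jaw":0},
  {"translation":[0,0,0],"dr":[0,0,0],"jaw":0},
  {"translation":[0,0,-0.4],"dr":[0,0,0],"jaw":0},
  {"translation":[0,0,-0.9],"dr":[0,0,0],"jaw":0},
  {"translation":[0,0,-0.9],"dr":[0,0,0],"jaw":0},
  {"translation":[0,0,-0.9],"dr":[0,0,0],"jaw":0},
  {"translation":[0,0,-0.9],"dr":[0,0,0],"jaw":0},
])

```text
time_s: 50.43
position: [0.564, 0.1033, 0.1261]
tcp_rot: [[1.0, 0.0, 0.0], [0.0, -1.0, 0.0], [0.0, -0.0, -1.0]]
force: [1.4, -0.5, 0.1]
opening: 0.998
```

Run:
```python
from h import *
go((.457,.03,.14),(.457,-.29,.14),(.485,-.3325,.13),step=24)
p,d=capture("wrist");crop(p,"w31",120,50,520,350,2)
```

```text
t 50.43 pos [0.564  0.1033 0.1261] yaw -89.99 zaxis [ 0.  0. -1.] open 0.998 F [ 1.4 -0.5  0.1]
  5 rows of [-0.856, 0.586, -0.111]
  14 rows of [-0.0, 0.914, -0.0]
  2 rows of [0.56, 0.85, 0.2]
```

View pics/w31.png

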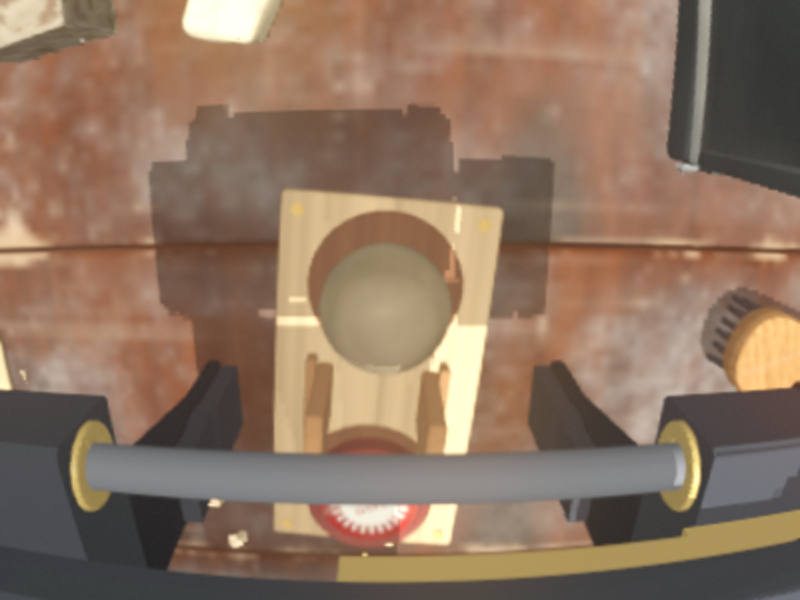

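Weight is back on its inlay at (385,308). Now the spool.

Emit:
arm_command([
  {"translation":[-0.856,0.586,-0.1],"dr":[0,0,0],"jaw":0},
  {"translation":[-0.856,0.586,-0.1],"dr":[0,0,0],"jaw":0},
  {"translation":[-0.856,0.586,-0.1],"dr":[0,0,0],"jaw":0},
  {"translation":[-0.856,0.586,-0.1],"dr":[0,0,0],"jaw":0},
  {"translation":[-0.856,0.586,-0.1],"dr":[0,0,0],"jaw":0},
  {"translation":[0,0.914,0],"dr":[0,0,0],"jaw":0},
  {"translation":[0,0.914,0],"dr":[0,0,0],"jaw":0},
  {"translation":[0,0.914,0],"dr":[0,0,0],"jaw":0},
  {"translation":[0,0.914,0],"dr":[0,0,0],"jaw":0},
  {"translation":[0,0.914,0],"dr":[0,0,0],"jaw":0},
  {"translation":[0,0.914,0],"dr":[0,0,0],"jaw":0},
  {"translation":[0,0.914,0],"dr":[0,0,0],"jaw":0},
])

```text
time_s: 51.48
position: [0.4571, -0.1311, 0.1376]
tcp_rot: [[1.0, 0.0, 0.001], [0.0, -1.0, -0.0], [0.001, 0.0, -1.0]]
force: [0.4, 0.4, 0.2]
opening: 0.999
```

Emit:
arm_command([
  {"translation":[0,0.914,0],"dr":[0,0,0],"jaw":0},
  {"translation":[0,0.914,0],"dr":[0,0,0],"jaw":0},
  {"translation":[0,0.914,0],"dr":[0,0,0],"jaw":0},
  {"translation":[0,0.914,0],"dr":[0,0,0],"jaw":0},
  {"translation":[0,0.914,0],"dr":[0,0,0],"jaw":0},
  {"translation":[0,0.914,0],"dr":[0,0,0],"jaw":0},
  {"translation":[0,0.914,0],"dr":[0,0,0],"jaw":0},
  {"translation":[0.56,0.85,0],"dr":[0,0,0],"jaw":0},
  {"translation":[0.56,0.85,0],"dr":[0,0,0],"jaw":0},
  {"translation":[0,0,0],"dr":[0,0,0],"jaw":0},
  {"translation":[0,0,0],"dr":[0,0,0],"jaw":0},
])

```text
time_s: 52.4
position: [0.4857, -0.3336, 0.1374]
tcp_rot: [[1.0, -0.001, 0.001], [-0.001, -1.0, -0.001], [0.001, 0.001, -1.0]]
force: [0.0, 1.5, -0.2]
opening: 0.999
```

Run:
```python
from h import *
go((.4848,-.3321,.024),step=24)
p,d=capture("wrist");crop(p,"w32",120,50,520,350,2)
```

```text
t 52.4 pos [ 0.4857 -0.3336  0.1374] yaw -90.06 zaxis [ 9.e-04 -9.e-04 -1.e+00] open 0.999 F [ 0.   1.5 -0.2]
  5 rows of [-0.008, -0.013, 0.907]
```

View pics/w32.png

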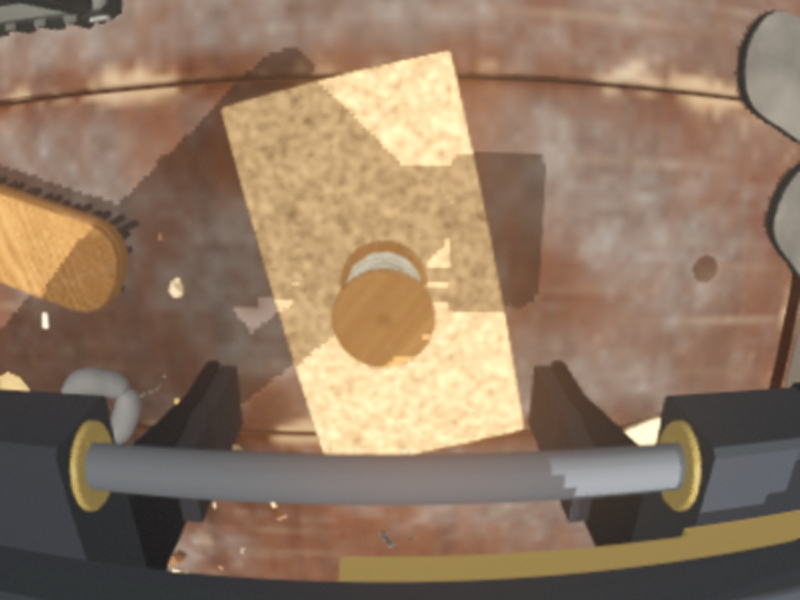

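Run:
```python
from h import *
print(wray(120+384/2,50+317/2,.059),read_state()["position"])
```

```text
[ 0.48355156 -0.33179816  0.059     ] [ 0.4847369  -0.33206502  0.13709076]
```

Emit:
arm_command([
  {"translation":[-0.02,-0.04,0.85],"dr":[0,0,0],"jaw":0},
  {"translation":[0,0,0.9],"dr":[0,0,0],"jaw":0},
  {"translation":[0,0,0.9],"dr":[0,0,0],"jaw":0},
  {"translation":[0,0,0.9],"dr":[0,0,0],"jaw":0},
  {"translation":[0,0,0.6],"dr":[0,0,0],"jaw":0},
  {"translation":[0,0,0.2],"dr":[0,0,0],"jaw":0},
  {"translation":[0,0,0],"dr":[0,0,0],"jaw":0},
  {"translation":[0,0,0],"dr":[0,0,0],"jaw":0},
])

```text
time_s: 53.12
position: [0.4846, -0.3308, 0.0289]
tcp_rot: [[1.0, 0.001, -0.0], [0.001, -1.0, 0.0], [-0.0, -0.0, -1.0]]
force: [-0.4, -0.0, 0.2]
opening: 0.995
```

Run:
```python
from h import *
go((.4848,-.3321,.026),step=24)
p,d=capture("wrist");crop(p,"w33",180,100,460,320,2.8)
```

```text
t 53.12 pos [ 0.4846 -0.3308  0.0289] yaw -89.96 zaxis [-2.e-04  2.e-04 -1.e+00] open 0.995 F [-0.4 -0.   0.2]
  1 rows of [0.007, 0.052, 0.114]
```

View pics/w33.png

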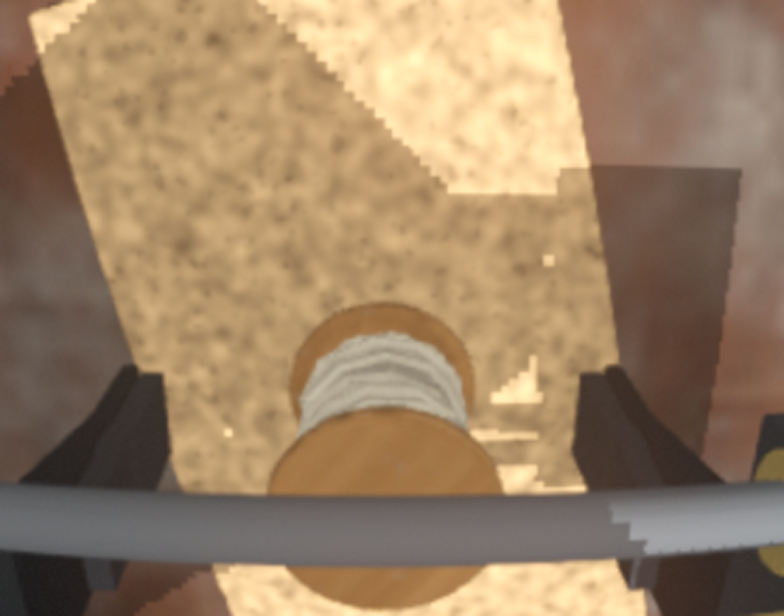

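Emit:
arm_command([
  {"translation":[0,0.07,0.12],"dr":[0,0,0],"jaw":0.2},
  {"translation":[0,0,0],"dr":[0,0,0],"jaw":0.4},
  {"translation":[0,0,0],"dr":[0,0,0],"jaw":0.5},
  {"translation":[0,0,0],"dr":[0,0,0],"jaw":0.6},
  {"translation":[0,0,0],"dr":[0,0,0],"jaw":1},
  {"translation":[0,0,0],"dr":[0,0,0],"jaw":1},
  {"translation":[0,0,0],"dr":[0,0,0],"jaw":1},
  {"translation":[0,0,0],"dr":[0,0,0],"jaw":1},
  {"translation":[0,0,0],"dr":[0,0,0],"jaw":1},
  {"translation":[0,0,0],"dr":[0,0,0],"jaw":1},
])

```text
time_s: 54.0
position: [0.4847, -0.3331, 0.0253]
tcp_rot: [[1.0, 0.0, -0.0], [0.0, -1.0, 0.0], [-0.0, -0.0, -1.0]]
force: [0.1, 0.2, -0.4]
opening: 0.475
```

Run:
```python
from h import *
go((.4848,-.332,.14),(.4572,.112,.13),step=24)
p,d=capture("wrist");crop(p,"w34",180,100,460,320,2.8)
```

```text
t 54.0 pos [ 0.4847 -0.3331  0.0253] yaw -89.99 zaxis [-0.  0. -1.] open 0.475 F [ 0.1  0.2 -0.4]
  5 rows of [0.001, -0.009, -0.917]
  19 rows of [-0.058, -0.935, 0.021]
```

View pics/w34.png

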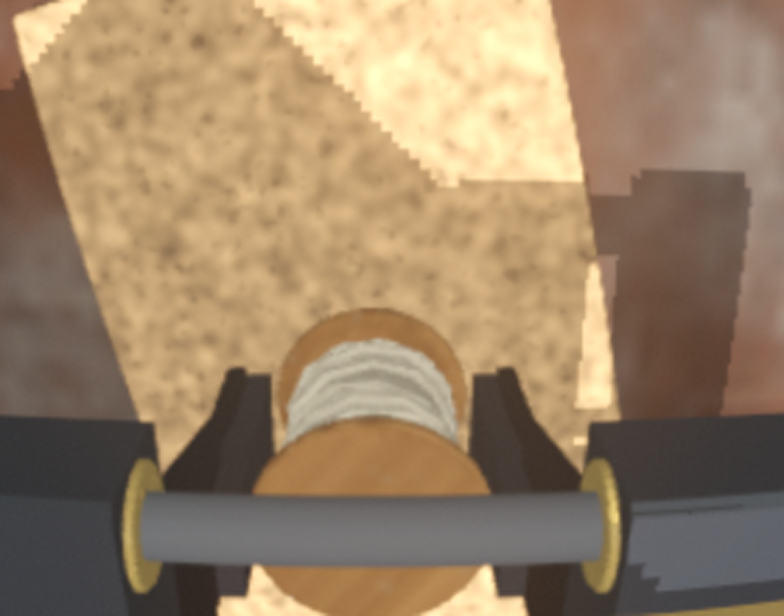

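Run:
```python
from h import *
for dx in (-.002,0,.002):
    a=(wproj((.021+dx,0,.0213-.003))-[180,100])*2.8; b=(wproj((-.021+dx,0,.0213-.055))-[180,100])*2.8;c=(wproj((.021+dx,0,.0213-.055))-[180,100])*2.8
    print(dx,a.round(),b.round(),c.round())
```

```text
-0.002 [370. 311.] [370. 629.] [370. 427.]
0 [370. 303.] [370. 620.] [370. 416.]
0.002 [370. 294.] [370. 612.] [370. 405.]
```

Emit:
arm_command([
  {"translation":[0,0,-0.5],"dr":[0,0,0],"jaw":1},
  {"translation":[0,0,-0.9],"dr":[0,0,0],"jaw":1},
  {"translation":[0,0,-0.9],"dr":[0,0,0],"jaw":1},
  {"translation":[0,0,-0.9],"dr":[0,0,0],"jaw":1},
  {"translation":[0,0,-0.9],"dr":[0,0,0],"jaw":1},
  {"translation":[0,0,-0.5],"dr":[0,0,0],"jaw":1},
  {"translation":[-0.1,-0.935,0],"dr":[0,0,0],"jaw":1},
  {"translation":[-0.1,-0.935,0],"dr":[0,0,0],"jaw":1},
  {"translation":[-0.1,-0.935,0],"dr":[0,0,0],"jaw":1},
  {"translation":[-0.1,-0.935,0],"dr":[0,0,0],"jaw":1},
  {"translation":[-0.1,-0.935,0],"dr":[0,0,0],"jaw":1},
  {"translation":[-0.1,-0.935,0],"dr":[0,0,0],"jaw":1},
])

```text
time_s: 55.05
position: [0.4694, -0.1918, 0.1412]
tcp_rot: [[1.0, -0.0, 0.001], [-0.0, -1.0, -0.0], [0.001, 0.0, -1.0]]
force: [0.5, -0.0, -0.2]
opening: 0.475
```

Emit:
arm_command([
  {"translation":[-0.04,-0.935,0],"dr":[0,0,0],"jaw":1},
  {"translation":[-0.04,-0.935,0],"dr":[0,0,0],"jaw":1},
  {"translation":[-0.04,-0.935,0],"dr":[0,0,0],"jaw":1},
  {"translation":[-0.04,-0.935,0],"dr":[0,0,0],"jaw":1},
  {"translation":[-0.04,-0.935,0],"dr":[0,0,0],"jaw":1},
  {"translation":[-0.04,-0.935,0],"dr":[0,0,0],"jaw":1},
  {"translation":[-0.04,-0.935,0],"dr":[0,0,0],"jaw":1},
  {"translation":[-0.04,-0.935,0],"dr":[0,0,0],"jaw":1},
  {"translation":[-0.04,-0.935,0],"dr":[0,0,0],"jaw":1},
  {"translation":[-0.04,-0.935,0],"dr":[0,0,0],"jaw":1},
  {"translation":[-0.04,-0.935,0],"dr":[0,0,0],"jaw":1},
])

```text
time_s: 55.97
position: [0.4585, 0.0654, 0.1412]
tcp_rot: [[1.0, 0.0, 0.001], [0.0, -1.0, -0.0], [0.001, 0.0, -1.0]]
force: [0.0, 0.1, 0.0]
opening: 0.477
```

Emit:
arm_command([
  {"translation":[-0.04,-0.88,0],"dr":[0,0,0],"jaw":1},
  {"translation":[0,-0.8,0],"dr":[0,0,0],"jaw":1},
  {"translation":[0,0,0],"dr":[0,0,0],"jaw":1},
  {"translation":[0,0,0],"dr":[0,0,0],"jaw":1},
  {"translation":[0,0,0],"dr":[0,0,0],"jaw":1},
])

```text
time_s: 56.38
position: [0.4578, 0.1059, 0.1408]
tcp_rot: [[1.0, 0.001, 0.001], [0.001, -1.0, -0.0], [0.001, 0.0, -1.0]]
force: [0.2, 0.6, 0.0]
opening: 0.474
```

Run:
```python
from h import *
go((.4572,.112,.0485),step=24)
p,d=capture("wrist");crop(p,"w35",120,50,520,350,2)
p,d=capture("side");crop(p,"s35",255,215,365,285,7)
p,d=capture("top");crop(p,"t35",150,140,310,230,5)
```

```text
t 56.38 pos [0.4578 0.1059 0.1408] yaw -89.96 zaxis [ 7.e-04 -4.e-04 -1.e+00] open 0.474 F [0.2 0.6 0. ]
  4 rows of [-0.006, -0.061, 0.923]
```

View pics/w35.png

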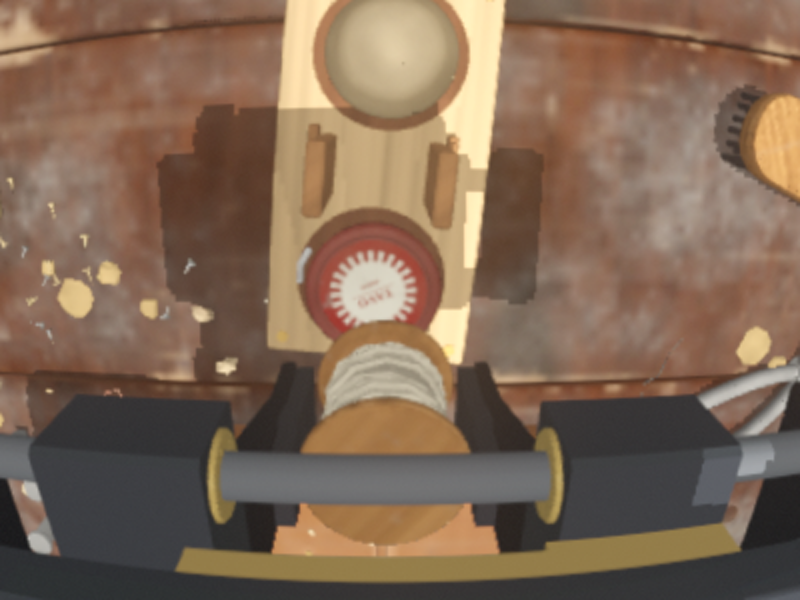

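View pics/s35.png

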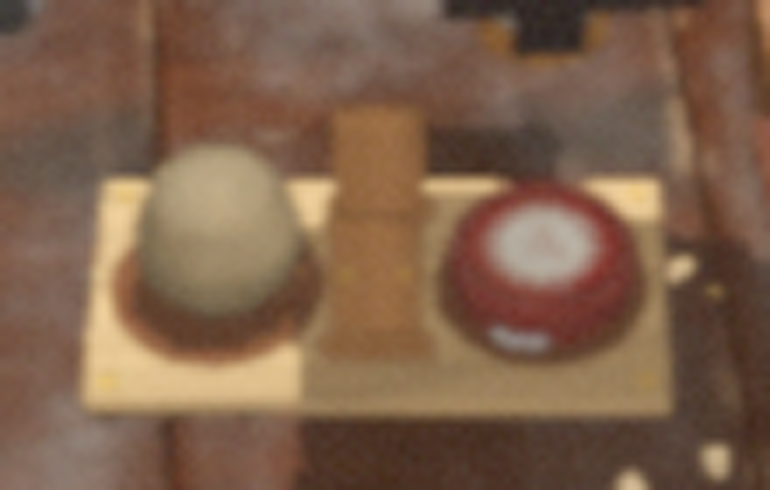

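Run:
```python
from h import *
print(wray(120+373/2,50+290/2,.027,pos=(.4578,.1063,.1408)),ray("side",543/7+255-.43,245/7+215-.43,.027))
go((.4572,.112,.0485),step=24)
```

```text
[0.45670164 0.1115114  0.027     ] [0.45752403 0.11193218 0.027     ]
t 56.53 pos [0.4578 0.1053 0.1405] yaw -90.07 zaxis [ 2.e-04 -2.e-04 -1.e+00] open 0.478 F [ 0.6 -0.4 -0.2]
  4 rows of [-0.006, -0.067, 0.92]
```

Emit:
arm_command([
  {"translation":[-0.02,-0.25,0.6],"dr":[0,0,0],"jaw":1},
  {"translation":[0,0,0.8],"dr":[0,0,0],"jaw":1},
  {"translation":[0,0,0.8],"dr":[0,0,0],"jaw":1},
  {"translation":[0,0,0.7],"dr":[0,0,0],"jaw":1},
  {"translation":[0,0,0.4],"dr":[0,0,0],"jaw":1},
  {"translation":[0,0,0],"dr":[0,0,0],"jaw":1},
  {"translation":[0,0,0],"dr":[0,0,0],"jaw":1},
  {"translation":[0,0,0],"dr":[0,0,0],"jaw":1},
])

```text
time_s: 57.2
position: [0.4577, 0.112, 0.0583]
tcp_rot: [[1.0, -0.001, 0.001], [-0.001, -1.0, -0.0], [0.001, 0.0, -1.0]]
force: [0.9, 1.1, 1.1]
opening: 0.477
```

Run:
```python
from h import *
go((.4571,.1118,.0485),step=24)
p,d=capture("wrist");crop(p,"w36",180,100,460,320,2.8)
```

```text
t 57.2 pos [0.4577 0.112  0.0583] yaw -90.04 zaxis [ 9.e-04 -0.e+00 -1.e+00] open 0.477 F [0.9 1.1 1.1]
  1 rows of [-0.024, 0.01, 0.392]
```

View pics/w36.png

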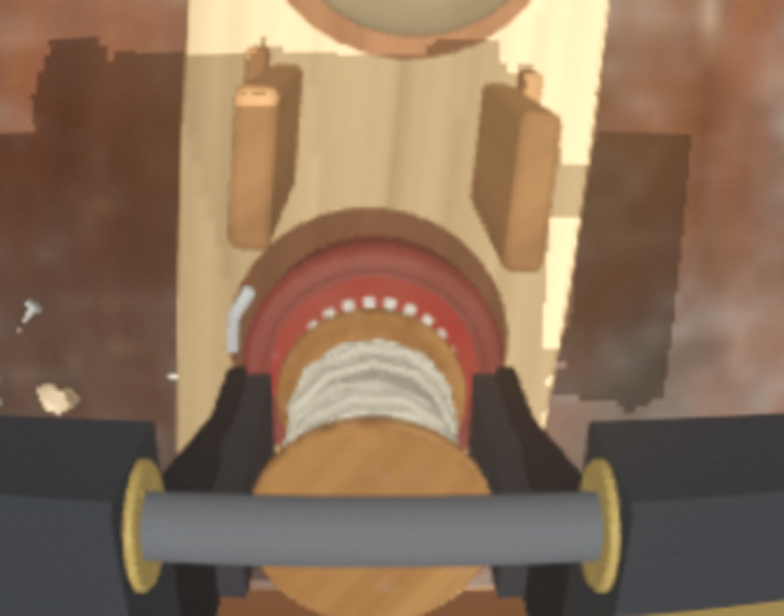

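Spool (372) is over the tin (375), concentric in jaw direction. Lower to contact.

Emit:
arm_command([
  {"translation":[-0.01,0.03,0.25],"dr":[0,0,0],"jaw":1},
  {"translation":[0,0,0.08],"dr":[0,0,0],"jaw":1},
  {"translation":[0,0,0.04],"dr":[0,0,0],"jaw":1},
  {"translation":[0,0,0],"dr":[0,0,0],"jaw":1},
])

```text
time_s: 57.58
position: [0.4568, 0.1118, 0.0485]
tcp_rot: [[1.0, 0.0, -0.0], [0.0, -1.0, 0.0], [-0.0, -0.0, -1.0]]
force: [-0.3, 0.7, -0.3]
opening: 0.474
```

Emit:
arm_command([
  {"translation":[0,0,0.03],"dr":[0,0,0],"jaw":1},
  {"translation":[0,0,0],"dr":[0,0,0],"jaw":1},
])

```text
time_s: 57.75
position: [0.4569, 0.1118, 0.0482]
tcp_rot: [[1.0, 0.0, 0.0], [0.0, -1.0, -0.0], [0.0, 0.0, -1.0]]
force: [-1.2, -1.8, 2.3]
opening: 0.476
```

Touching. Release and rise.

Emit:
arm_command([
  {"translation":[0,0,0],"dr":[0,0,0],"jaw":0.5},
  {"translation":[0,0,0],"dr":[0,0,0],"jaw":0.4},
  {"translation":[0,0,0],"dr":[0,0,0],"jaw":0.2},
  {"translation":[0,0,0],"dr":[0,0,0],"jaw":0},
  {"translation":[0,0,0],"dr":[0,0,0],"jaw":0},
  {"translation":[0,0,0],"dr":[0,0,0],"jaw":0},
  {"translation":[0,0,-0.4],"dr":[0,0,0],"jaw":0},
  {"translation":[0,0,-0.9],"dr":[0,0,0],"jaw":0},
  {"translation":[0,0,-0.9],"dr":[0,0,0],"jaw":0},
  {"translation":[0,0,-0.9],"dr":[0,0,0],"jaw":0},
  {"translation":[0,0,-0.9],"dr":[0,0,0],"jaw":0},
  {"translation":[0,0,-0.9],"dr":[0,0,0],"jaw":0},
])

```text
time_s: 58.75
position: [0.4565, 0.1118, 0.1721]
tcp_rot: [[1.0, 0.0, 0.0], [0.0, -1.0, 0.0], [0.0, -0.0, -1.0]]
force: [0.4, -0.6, 0.3]
opening: 0.993
```

Emit:
arm_command([
  {"translation":[0,0.9,-0.5],"dr":[0,0,0],"jaw":0},
  {"translation":[0,0.9,-0.5],"dr":[0,0,0],"jaw":0},
  {"translation":[0,0.9,-0.5],"dr":[0,0,0],"jaw":0},
  {"translation":[0,0.9,0],"dr":[0,0,0],"jaw":0},
  {"translation":[0,0.9,0],"dr":[0,0,0],"jaw":0},
  {"translation":[0,0.9,0],"dr":[0,0,0],"jaw":0},
  {"translation":[0,0.9,0],"dr":[0,0,0],"jaw":0},
  {"translation":[0,0.9,0],"dr":[0,0,0],"jaw":0},
  {"translation":[0,0.9,0],"dr":[0,0,0],"jaw":0},
  {"translation":[0,0.9,0],"dr":[0,0,0],"jaw":0},
  {"translation":[0,0.9,0],"dr":[0,0,0],"jaw":0},
  {"translation":[0,0.9,0],"dr":[0,0,0],"jaw":0},
])

```text
time_s: 59.75
position: [0.4565, -0.1592, 0.2085]
tcp_rot: [[1.0, 0.0, 0.0], [0.0, -1.0, -0.0], [0.0, 0.0, -1.0]]
force: [-0.1, 0.1, -0.2]
opening: 0.998
```

Run:
```python
from h import *
go((.46,-.2,.2))
p,d=capture("side");crop(p,"s37",240,130,380,370,2.5);crop(p,"s37c",255,215,365,285,7)
p,d=capture("top");crop(p,"t37",150,140,310,230,5);crop(p,"t37b",310,140,470,260,5)
```

```text
t 59.75 pos [ 0.4565 -0.1592  0.2085] yaw -90.0 zaxis [ 2.e-04 -1.e-04 -1.e+00] open 0.998 F [-0.1  0.1 -0.2]
  2 rows of [0.07, 0.816, 0.171]
```

View pics/t37.png

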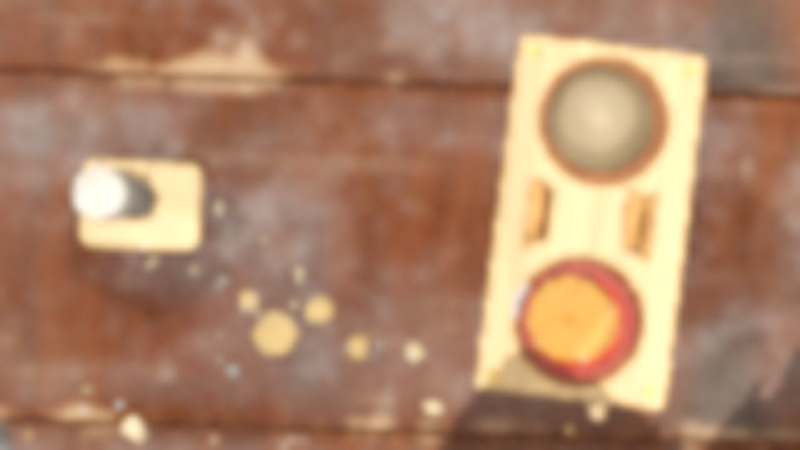

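View pics/s37c.png

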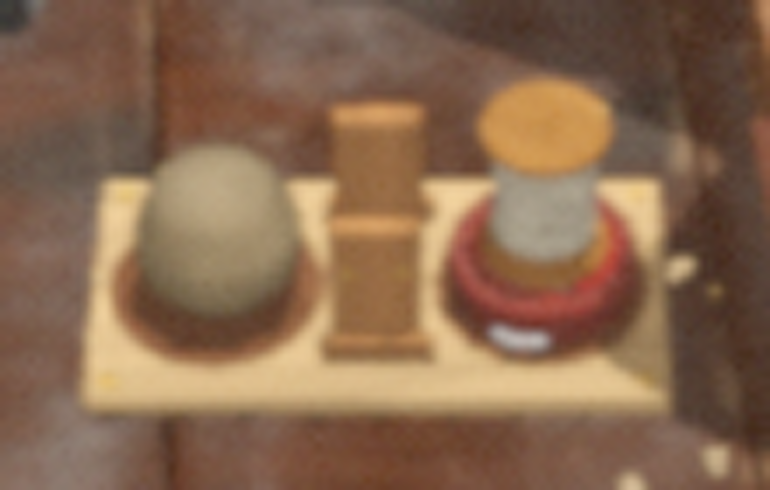

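View pics/s37.png

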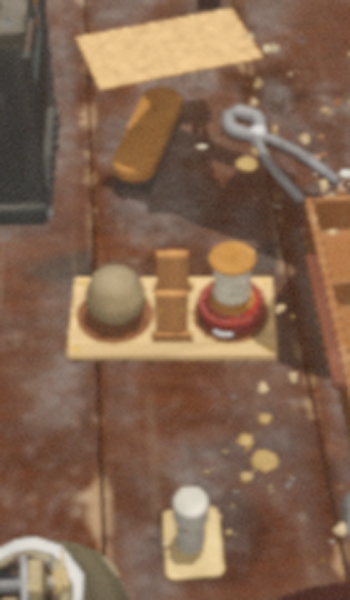

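View pics/t37b.png

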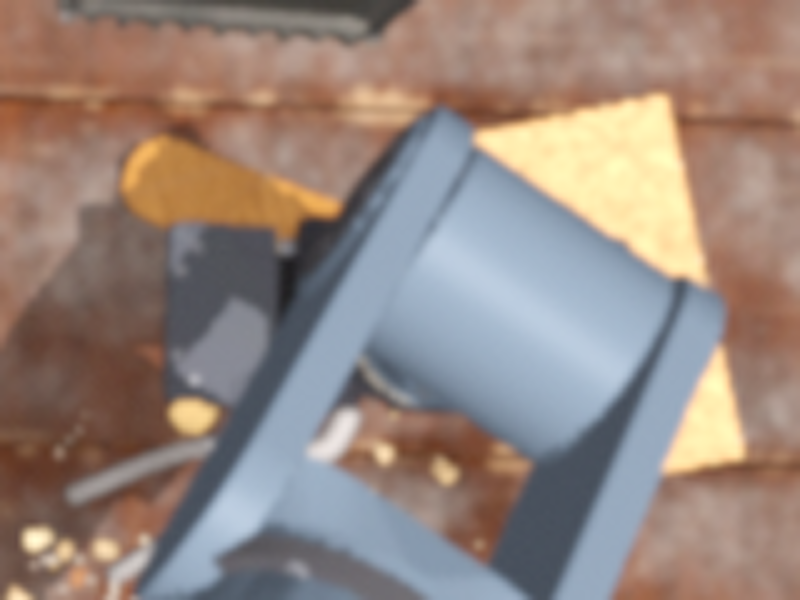

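Run:
```python
from h import *
T=lambda x,y:(x/5+150-.4,y/5+140-.4)
S=lambda x,y:(240+x/2.5-.3,130+y/2.5-.3)
print("roller top",ray("top",*T(100,192),.067),ray("side",*S(191,500),.067),"foot edge",ray("side",*S(189,560),.005))
print("spool top",ray("top",*T(570,320),.082))
d=hand_in();print(d, read_state()["time_s"])
```

```text
roller top [0.51301728 0.35259432 0.067     ] [0.51418058 0.35317498 0.067     ] foot edge [0.51727601 0.36507955 0.005     ]
spool top [0.4551538  0.11185165 0.082     ]
the job is handed in; nothing more can be done
the job is handed in; nothing more can be done
```

The job is done and handed in at about 60 s of the 147 s allowed. The spool, tin and weight went upright on to the cork mat. The roller then went on to the brass plate, and the three things went back to the stand.

**Stand:** In the last pictures from above and from the side, the tin and the weight are on their own inlays. The spool stands upright in the middle of the tin. All three are within about 1 mm of where they were at the start, and the tin's key points the same way.

**Roller:** It stands on the plate with its top at about (0.513–0.514, 0.353) m; the plate's centre is at about (0.5125, 0.349) m. It still leans slightly. I tilted it straight in the grip, but it settled back a few degrees on its worn foot.

**Checks that disagreed:** My readings of the roller's foot edge differ by about 6 mm (0.359 to 0.365 m in y), the last from a coarse, low-resolution picture. The exact lean is therefore uncertain, up to roughly 5°.

**Pincers and brush:** They look unmoved in the last side picture; in the last top picture the arm partly hid them. I saw no unexpected contact forces during the job.

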